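# Load the embossing die into the bench screw press

## Task

Load the embossing die into the little screw press: lay the die plate on the press bed, then push it, die end first, between the guides and under the raised platen until it bears firmly on the sprung back gauge hidden under the head. Feel for the gauge and do not ram it: its thumbscrew slips above 20 N. Leave the plate bearing on the gauge and turn the screw handle clockwise until the plate is nipped tight, without disturbing the wax, the bottle or the thread spool.

Things in the scene. Friction and masses are not known exactly. Their poses are not given: they have to be found in the camera images.
- press: Grey bench screw press, fixed to the bench: flat bed 18 mm high and 124 mm wide, two columns at y = +-50 mm, a crosshead (126 mm in y, 34 mm in x, 106 to 136 mm high) and a screw, 180 mm high in all. Origin on the bench below the screw axis; +x is the level feed direction, away from the open front. The bed runs from x = -175 to +95 mm; from -175 to -62 mm it is a free table
- mouth (a point): Mouth of the tunnel, on the bed top at press x = -60 mm, y = 0, with the axes of the press. Two fixed guide strips 12 mm high stand on the bed: 53 mm apart and parallel from press x = -38 to +40 mm, flaring towards the front to about 66 mm apart at the mouth
- platen: Dark steel platen, 70 x 70 mm, carried by the screw, covering press x = -35 to +35 mm, with a flat sprung pressure pad below it. Origin at the centre of the pad's underside, 19 mm above the bed when raised (3 mm above a plate on the bed). It sinks 4 mm per rad of the handle and meets the plate at about 0.75 rad; then the pad yields 1 mm for each 12 N
- gauge: Back gauge, fixed at the rear of the press: clamp block with brass thumbscrew, origin on the bed at press x = +78 mm. Its flat bar carries a sprung steel face 44 mm wide, on the bed under the platen. The bar's setting is not reported: the face stands anywhere from 8 to 48 mm past the screw axis (press x). It yields 1 mm for each 4 N, up to 5 mm, then is solid
- handle (a joint): Turning angle of the screw handle, rad, 0 to 1.25 (end stop), growing clockwise seen from above and lowering the platen; stiff, it stays where it is left; about 2 to 5 N at the knob turn it. It starts anywhere up to 0.15
- handle_knob (a point): Centre of the black ball knob, 28 mm diameter, on the end of the handle, a level round bar 12 mm thick; knob 167 mm above the bench, 85 mm from the screw axis. At joint 0 the handle points 110 degrees anticlockwise from press +x (to the left); turning it takes the knob away from the robot, towards press +x
- plate_mid (a point): Centre (half-way up) of the die plate: bright steel, 120 x 50 x 16 mm, with an engraved brass die let into the top of one half; about 0.75 kg, dragging with some 4 to 10 N when pushed along the bed; lies flat on the bench, die side up. Its x runs along the 120 mm towards the die end, y across the 50 mm, z up
- plate_nose (a point): Middle of the end face of the plate at its die end, half-way up: 60 mm from the plate's centre along its x. With the plate on the bed it is 26 mm above the bench
- wax: Yellow block of beeswax, 36 x 58 x 20 mm, a bystander; origin under its centre
- bottle: Dark dye bottle with red cap, 38 mm wide, 85 mm high, standing, a bystander; origin under its centre
- spool: Spool of dark thread, 40 x 59 x 55 mm, standing, a bystander; origin under its centre

How it is judged:
By the outcome, as a careful person would: the job done as asked, in the order asked, and still so for the second after the job is handed in, with the robot touching nothing.
It also fails if it takes over 72 s, if anything falls off the work surface, if the arm or the gripper's body presses on something with over 40 N, if the wrist force passes 120 N, or if a joint passes its speed limit or range.

## Robot

A 6-joint arm with a two-finger parallel gripper is mounted at the origin on a cart in front of the work surface, level with it; the furniture and walls round the work are solid. World frame = base frame: x ahead of the robot, y to its left, z up, the work surface at z = 0. Lengths are in m, angles in rad, forces in N, time in s.
With the tool pointing down it reaches from about 0.4 to 0.825 m from the base axis. Payload 7 kg.
Tool frame: the origin (TCP) lies at the very end of the fingers, on their centre line; the grasp point (between the pads) lies 19 mm behind it (grip_depth is the distance from the TCP to the grasp point, in m); z points along the fingers, y is the direction in which the jaws open and shut (so a half turn about z gives the same grasp; the last joint's range is limited). The gripper opens to 88 mm and grips with 3 to 60 N. Pads are 19 mm wide; open, the fingers measure 130 mm over their backs; the gripper's body (78 mm by 193 mm) begins 47 mm behind the grasp point.
Start: joints at [-0.895, 0.359, 0.012, 0, -1.224, -0.288], TCP at [0.255, -0.625, 0.196] pointing down, gripper open.
Joint ranges: [-3.07, 3.07], [-1.43, 2.12], [-1.02, 1.25], [-3.03, 1.67], [-3.05, -0], [-3.03, 3.03]. Speed limits (rad/s): [2.39, 2.39, 3.01, 3.14, 3.14, 3.14].

## Interface

Orientations are given as [roll, pitch, yaw] about the fixed x, y, z axes, in that order (R = Rz(yaw) Ry(pitch) Rx(roll)).
In Python, from station import get_state, grab_frame, get_calibration, job_done, grip_depth gives the robot as it stands. The module is installed in compiled form; this text tells all that it offers.
- The arm moves only by the shell command python3 -m crank 'ROWS' [FORCE]. ROWS is JSON, a list of rows, each an object with "turn": the turn, a rotation vector about the tool's x, y, z each as a share of 2 pi rad, from -1 to 1, a list of three; "slide": the shift along the tool's x, y, z each as a share of 0.5 m, from -1 to 1, a list of three; "fingers": the opening, from -1 (shut) to 1 (fully open). A call has 1 to 5 rows; each row is the pose to reach, as a shift and turn from the pose commanded when the call began, along the tool's axes at that moment, turning the shorter way round; what a row does not reach only later rows make up. A row lasts 1/12 s, in which the tool goes at most 41.7 mm and 7.16 degrees, less where a joint would pass 70% of its speed; a pose out of reach is approached as far as the arm can. A call with a number of a shift or a turn outside -1 to 1 is refused whole. A call with a gripper value outside its range is refused whole. The fingers move at their own pace and stop on an object; FORCE is the grip in N (left out, the last holds). Time passes only in rows, so rows that repeat a pose let the fingers close. It gives the time, the measured TCP pose, the force and the opening at its end, in the units of the state.
- get_state(): the state, without advancing time (a new reading comes with each control period).
- grab_frame(name): name is "scene" or "top" or "wrist"; returns the picture (420x560x3 uint8, red, green, blue); there is no depth.
- get_calibration(name): a dict with "K" (3x3 intrinsics, pixels), "pose" (4x4, takes a point from camera to world coordinates). Camera axes: x right, y up, looking along -z (the intrinsics and any distortion apply to the point x, -y, -z); pixel columns grow to the right and rows downward; lengths in m; the calibration is good to about 2 mm. The wrist camera is an equidistant fisheye: a pixel r from the principal point sees the ray r / f radians off the axis. A picture is of the moment at which its call begins: read the wrist's pose just before it. get_calibration takes no time and is no camera call; for the wrist camera it gives the pose at the moment of the call.
- job_done(): hands the job in, once; it reports no verdict.
The state is a dict: "t": time; "q": joint angles; "qd": joint speeds; "joint_efforts": joint torques, N m; "eef_pos": TCP position; "ee_rot": TCP orientation; "force": force on the tool from outside, world axes, zero at the start; "moment": the same for the moment, N m; "width": finger opening in m.
Only numpy, scipy, OpenCV 4.12 (cv2) and the standard library are available. Lean on these libraries where they do the work, as an engineer would, in place of code of your own. Each camera call takes 0.05 s, during which the arm holds its last target.

## Working session

There is one attempt and no reset: what is moved stays moved. The work goes in short steps, Python scripts to look and compute and a shell command to move; the robot and the scene stay as the last step left them, time stands still between calls to the robot, and variables do not carry over. Pictures are saved under pics/ and viewed, and the job is handed in when it is done.

```bash
mkdir -p pics; ls; python3 - <<'E'
from station import *
import cv2, numpy as np
np.set_printoptions(precision=4,suppress=True)
s=get_state(); print(s); print(grip_depth if not callable(grip_depth) else grip_depth())
for n in ("scene","top","wrist"):
    c=get_calibration(n); print(n,c)
for n in ("scene","top"):
    im=grab_frame(n); cv2.imwrite(f"pics/{n}0.png",im[:,:,::-1])
E
```

```text
pics
{'t': 0.0, 'q': array([-0.8949,  0.3594,  0.0111, -0.0004, -1.2241, -0.2881]), 'qd': array([ 0.001 , -0.0013,  0.0024, -0.0007, -0.0013,  0.0006]), 'joint_efforts': array([ -0.0002, -58.2722,  29.3034,   6.9969,   0.0065,  -0.0002]), 'eef_pos': array([ 0.255 , -0.6244,  0.1947]), 'ee_rot': array([ 3.1399, -0.0001, -2.7539]), 'force': array([-0.2414, -0.0287,  0.0102]), 'moment': array([-0.0159,  0.0021,  0.0093]), 'width': 0.0880721194400114}
0.0188
scene {'K': array([[426.8285,   0.    , 280.8327],
       [  0.    , 426.8285, 207.7174],
       [  0.    ,   0.    ,   1.    ]]), 'pose': array([[-0.9075,  0.3064, -0.2873,  0.3041],
       [-0.42  , -0.6702,  0.6119,  0.2498],
       [-0.005 ,  0.676 ,  0.7369,  0.7635],
       [ 0.    ,  0.    ,  0.    ,  1.    ]])}
top {'K': array([[478.7013,   0.    , 270.9748],
       [  0.    , 478.7013, 208.6849],
       [  0.    ,   0.    ,   1.    ]]), 'pose': array([[-0.0288,  0.9981, -0.0548,  0.4818],
       [-0.999 , -0.0306, -0.0315, -0.309 ],
       [-0.0331,  0.0538,  0.998 ,  1.0592],
       [ 0.    ,  0.    ,  0.    ,  1.    ]])}
wrist {'K': array([[325.1923,   0.    , 283.0417],
       [  0.    , 325.1923, 211.4451],
       [  0.    ,   0.    ,   1.    ]]), 'pose': array([[-0.3775, -0.8808, -0.2858,  0.1776],
       [ 0.926 , -0.3587, -0.1178, -0.6563],
       [ 0.0012, -0.3091,  0.951 ,  0.3842],
       [ 0.    ,  0.    ,  0.    ,  1.    ]])}
```

View pics/scene0.png

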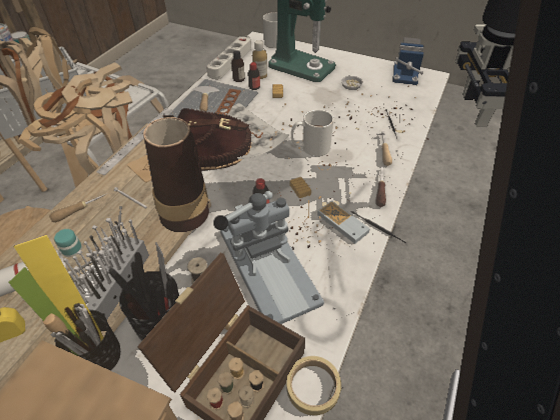

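View pics/top0.png

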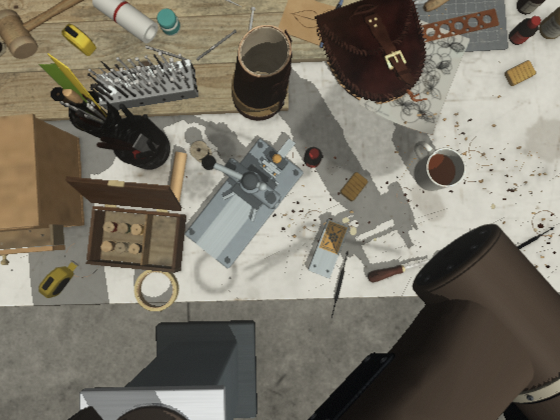

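The top view shows the press around (245,200) with its knob near (208,161), the plate at (327,247), bottle at (313,157), wax at (353,186) and spool at (200,148). I'll enlarge both views to measure.

```bash
python3 - <<'E'
import cv2
a=cv2.imread('pics/top0.png')[120:290,175:385]
cv2.imwrite('pics/top0z.png',cv2.resize(a,None,fx=3.5,fy=3.5,interpolation=cv2.INTER_CUBIC))
a=cv2.imread('pics/scene0.png')[165:335,180:390]
cv2.imwrite('pics/scene0z.png',cv2.resize(a,None,fx=3.5,fy=3.5,interpolation=cv2.INTER_CUBIC))
E
```

```text
(no output)
```

View pics/top0z.png

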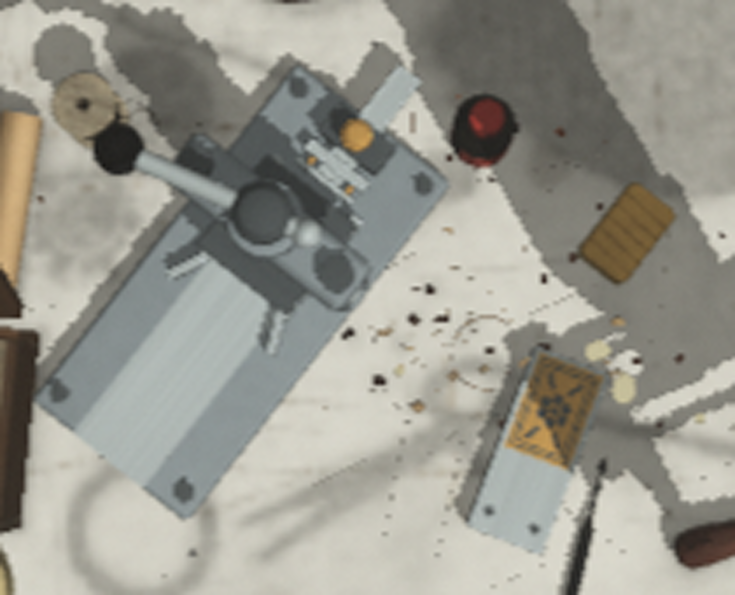

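View pics/scene0z.png

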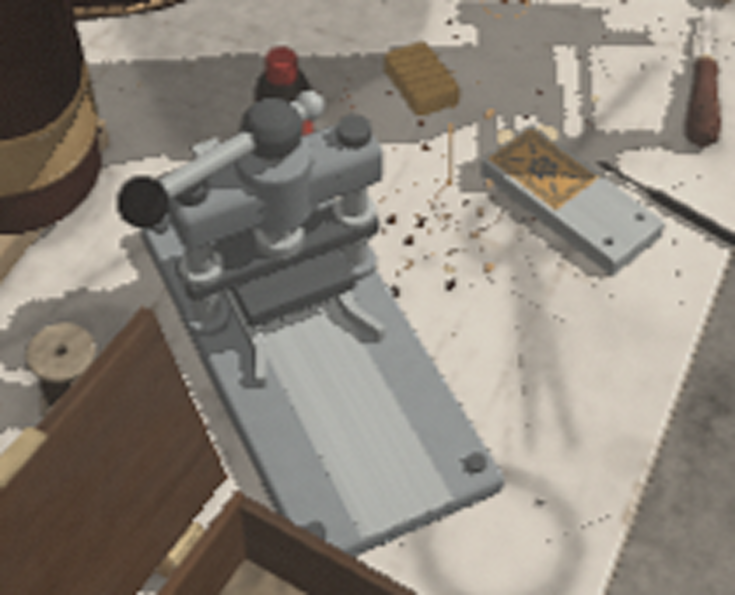

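```bash
cat > h.py <<'E'
import numpy as np, cv2
from scipy.optimize import least_squares
from scipy.spatial.transform import Rotation as R
from station import *
np.set_printoptions(precision=4,suppress=True)
def proj(n,P,cal=None):
    c=cal or get_calibration(n); T=np.linalg.inv(c['pose']); P=np.atleast_2d(P)
    q=P@T[:3,:3].T+T[:3,3]; q=q*[1,-1,-1]; K=c['K']
    if n!='wrist':
        return np.c_[K[0,0]*q[:,0]/q[:,2]+K[0,2],K[1,1]*q[:,1]/q[:,2]+K[1,2]]
    r=np.hypot(q[:,0],q[:,1]); th=np.arctan2(r,q[:,2])
    return np.c_[K[0,0]*th*q[:,0]/r+K[0,2],K[1,1]*th*q[:,1]/r+K[1,2]]
def at(p,l):
    l=np.atleast_2d(l); c,s=np.cos(p[2]),np.sin(p[2])
    return np.c_[p[0]+c*l[:,0]-s*l[:,1],p[1]+s*l[:,0]+c*l[:,1],l[:,2]]
def fit(p0,obs):  # obs: list of (cam,pts_local,pix)
    cals={o[0]:get_calibration(o[0]) for o in obs}
    f=lambda p:np.concatenate([(proj(n,at(p,l),cals[n])-np.array(x)).ravel() for n,l,x in obs])
    r=least_squares(f,p0,loss='soft_l1'); return r.x,f(r.x).reshape(-1,2)
def unz(pts,ox,oy,s=3.5):
    return (np.array(pts,float)+.5)/s-.5+[ox,oy]
def ray(n,uv,z,cal=None):
    f=lambda p:(proj(n,[p[0],p[1],z],cal)-uv).ravel()
    return least_squares(f,[.5,-.3]).x
E
python3 - <<'E'
from h import *
zt=lambda p:unz(p,175,120); zs=lambda p:unz(p,180,165)
B=lambda *a:np.array(a)/1000.
bt=[ 'top',B([-175,62,18],[-175,-62,18],[95,-62,18],[95,62,18]),zt([(36,400),(187,517),(448,183),(293,66)])]
bs=['scene',B([-175,-62,18]),zs([(502,482)])]
for o in ([bt],[bt,bs]):
    p,r=fit([.5,-.25,-.8],o); print('press',p,r)
pt=['top',B([60,25,16],[60,-25,16],[-60,-25,16],[-60,25,16]),zt([(540,347),(607,373),(545,552),(467,518)])]
ps=['scene',B([60,25,16],[60,-25,16],[-60,-25,16],[-60,25,16]),zs([(482,163),(535,125),(664,226),(612,270)])]
for o in ([pt],[ps],[pt,ps]):
    q,r=fit([.5,-.4,-.3],o); print('plate',q,r)
k=ray('top',zt([(118,148)])[0],.167); k2=ray('scene',zs([(141,201)])[0],.167)
for kk in(k,k2):
    d=kk-p[:2]; print('knob',kk,np.hypot(*d),np.degrees(np.arctan2(d[1],d[0])-p[2]))
print('bottle top',ray('top',zt([(486,118)])[0],.085),'wax',ray('top',zt([(628,228)])[0],.02),'spool',ray('top',zt([(84,104)])[0],.055))
E
```

```text
press [ 0.5846 -0.2416 -0.6864] [[-1.6601  0.5205]
 [-0.2396  2.0481]
 [ 0.9621 -0.7309]
 [ 0.4133 -1.3743]]
press [ 0.5851 -0.2407 -0.6921] [[-2.3039 -0.1228]
 [-1.0951  1.6564]
 [ 0.6676 -0.6793]
 [ 0.3204 -1.5774]
 [ 1.4469 -0.5613]]
plate [ 0.4513 -0.3995 -0.4092] [[-0.4631 -1.3659]
 [ 1.9414 -0.2591]
 [-0.632   0.2658]
 [ 0.0618  1.2809]]
plate [ 0.4486 -0.3953 -0.4346] [[-0.2006 -0.512 ]
 [-0.2837  0.3511]
 [ 0.402   0.7158]
 [ 0.0706 -0.533 ]]
plate [ 0.4501 -0.3979 -0.4191] [[-0.891  -0.7915]
 [ 1.4292  0.5278]
 [-1.6582  0.8501]
 [-0.8769  1.6519]
 [-0.5574 -1.1502]
 [-0.8822 -0.4358]
 [ 0.2428 -0.5889]
 [ 0.208  -1.6908]]
knob [ 0.6227 -0.1653] 0.0843075777682842 103.16790531812566
knob [ 0.6236 -0.1663] 0.08373967399060542 102.29708529787479
bottle top [ 0.646  -0.3685] wax [ 0.5852 -0.4579] spool [ 0.668  -0.1271]
```

```bash
python3 - <<'E'
import cv2
a=cv2.imread('pics/top0.png')[130:310,60:260]
b=cv2.imread('pics/scene0.png')[230:420,130:330]
cv2.imwrite('pics/box_t.png',cv2.resize(a,None,fx=3,fy=3,interpolation=cv2.INTER_CUBIC))
cv2.imwrite('pics/box_s.png',cv2.resize(b,None,fx=3,fy=3,interpolation=cv2.INTER_CUBIC))
E
```

```text
(no output)
```

View pics/box_t.png

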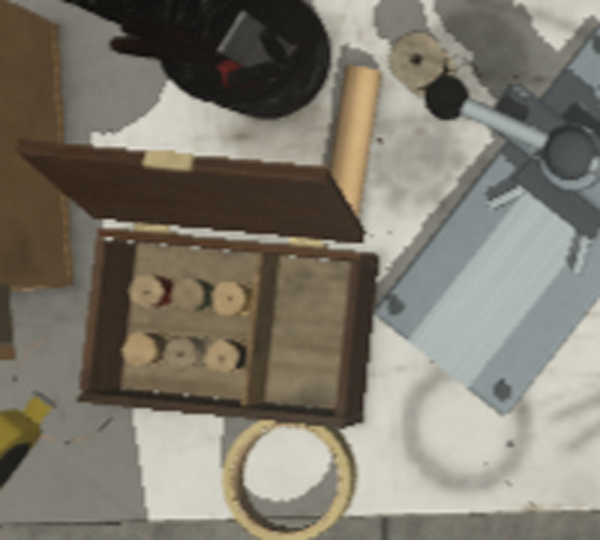

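View pics/box_s.png

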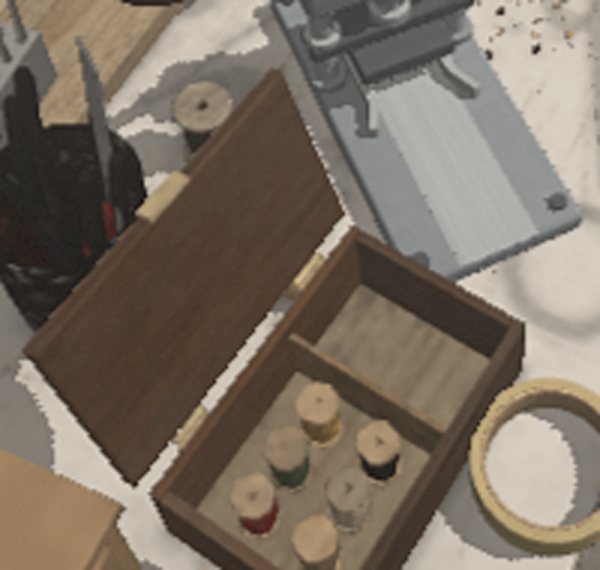

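```bash
python3 - <<'E'
from h import *
ct,cs=get_calibration('top'),get_calibration('scene')
def tri(a,b):
    f=lambda P:np.r_[(proj('top',P,ct)-a).ravel(),(proj('scene',P,cs)-b).ravel()]
    r=least_squares(f,[.5,-.2,.1]); return r.x,r.fun
p=[.585,-.241,-.69]
def topress(P):
    d=P[:2]-p[:2];c,s=np.cos(p[2]),np.sin(p[2]);return np.array([c*d[0]+s*d[1],-s*d[0]+c*d[1]])
for n,a,b in [('lid top R',(168,186),(222.5,253)),('lid low R',(180.5,210),(246,301)),('box RR',(186,215),(248,307)),('box FR',(180,268),(304,338))]:
    P,f=tri(a,b);print(n,P,topress(P),f)
E
```

```text
lid top R [ 0.5754 -0.0939  0.1883] [-0.101   0.1073] [ 0.463   0.9881 -0.9796 -0.1456]
lid low R [ 0.5374 -0.0893  0.0672] [-0.1332  0.0867] [ 0.3835  0.892  -0.8513 -0.1104]
box RR [ 0.5327 -0.0933  0.0414] [-0.1344  0.0806] [-0.5692 -1.3432  1.2797  0.1621]
box FR [ 0.4158 -0.0796  0.0403] [-0.2332  0.0168] [ 0.2203  0.6204 -0.5514 -0.0506]
```

```bash
cat >> h.py <<'E'
PRESS=[.585,-.241,-.69]; PLATE=[.450,-.398,-.42]
def ori(yaw,tilt=0.,roll=0.):
    f=np.array([np.cos(yaw),np.sin(yaw),0]); u=np.array([0,0,1.])
    z=-np.cos(tilt)*u+np.sin(tilt)*f; x=-(np.cos(tilt)*f+np.sin(tilt)*u)
    return np.c_[x,np.cross(z,x),z]
def row(p,Rm,p0=None,R0=None):
    s=get_state()
    p0=s['eef_pos'] if p0 is None else p0; R0=R.from_euler('xyz',s['ee_rot']).as_matrix() if R0 is None else R0
    sl=R0.T@(np.asarray(p)-p0)/.5; tu=R.from_matrix(R0.T@Rm).as_rotvec()/(2*np.pi)
    print('slide',sl.round(4).tolist(),'turn',tu.round(4).tolist(),'dist',np.linalg.norm(p-p0).round(4),'deg',(np.linalg.norm(tu)*360).round(1))
def shot(n,name,crop=None,f=1):
    c=get_calibration(n); im=grab_frame(n); cv2.imwrite(f'pics/{name}_raw.png',im[:,:,::-1])
    a=im[:,:,::-1]
    if crop: x0,y0,x1,y1=crop; a=a[y0:y1,x0:x1]
    cv2.imwrite(f'pics/{name}.png',cv2.resize(a,None,fx=f,fy=f,interpolation=cv2.INTER_CUBIC)); return c
E
python3 - <<'E'
from h import *
P=at(PLATE,[-.012,0,.12])[0]; print(P)
row(P,ori(PLATE[2],np.radians(25)))
E
```

```text
[ 0.439  -0.3931  0.12  ]
slide [-0.5156, 0.289, 0.15] turn [0.0283, -0.0657, 0.1264] dist 0.3049 deg 52.3
```

```bash
python3 -m crank '[{"slide":[-0.26,0.145,0.03],"turn":[0.014,-0.033,0.063],"fingers":1},{"slide":[-0.26,0.145,0.03],"turn":[0.014,-0.033,0.063],"fingers":1},{"slide":[-0.26,0.145,0.03],"turn":[0.014,-0.033,0.063],"fingers":1},{"slide":[-0.5156,0.289,0.15],"turn":[0.0283,-0.0657,0.1264],"fingers":1},{"slide":[-0.5156,0.289,0.15],"turn":[0.0283,-0.0657,0.1264],"fingers":1}]'
python3 -m crank '[{"slide":[0,0,0],"turn":[0,0,0],"fingers":1}]'
python3 - <<'E'
from h import *
P=at(PLATE,[-.012,0,.12])[0]
row(P,ori(PLATE[2],np.radians(25)))
E
```

```text
t: 0.52
eef_pos: [0.3826, -0.4657, 0.155]
ee_rot: [-3.101, 0.307, 2.981]
force: [2.0, 0.3, -0.7]
width: 0.0878
t: 0.6
eef_pos: [0.3793, -0.4581, 0.1494]
ee_rot: [-3.11, 0.3, 2.977]
force: [-1.0, 1.2, -1.2]
width: 0.0878
slide [-0.0749, 0.1505, 0.0799] turn [0.0096, -0.021, 0.0382] dist 0.0931 deg 16.1
```

```bash
python3 -m crank '[{"slide":[-0.0749,0.1505,0.0799],"turn":[0.0096,-0.021,0.0382],"fingers":1},{"slide":[-0.0749,0.1505,0.0799],"turn":[0.0096,-0.021,0.0382],"fingers":1},{"slide":[-0.0749,0.1505,0.0799],"turn":[0.0096,-0.021,0.0382],"fingers":1},{"slide":[-0.0749,0.1505,0.0799],"turn":[0.0096,-0.021,0.0382],"fingers":1},{"slide":[-0.0749,0.1505,0.0799],"turn":[0.0096,-0.021,0.0382],"fingers":1}]'
python3 - <<'E'
from h import *
P=at(PLATE,[-.012,0,.12])[0]
row(P,ori(PLATE[2],np.radians(25)))
c=shot('wrist','w1',None,1.4)
np.savez('pics/w1c.npz',K=c['K'],pose=c['pose'])
shot('top','t1')
E
```

```text
t: 1.02
eef_pos: [0.4399, -0.3988, 0.1231]
ee_rot: [-3.133, 0.438, 2.736]
force: [-0.2, 0.7, 1.0]
width: 0.0874
slide [0.0082, 0.0098, 0.0029] turn [-0.0004, 0.0003, 0.002] dist 0.0065 deg 0.8
```

View pics/w1.png

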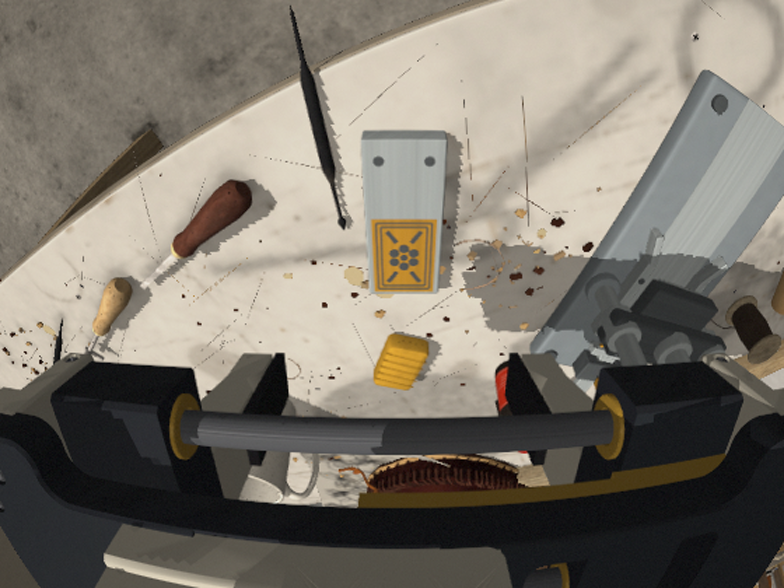

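View pics/t1.png

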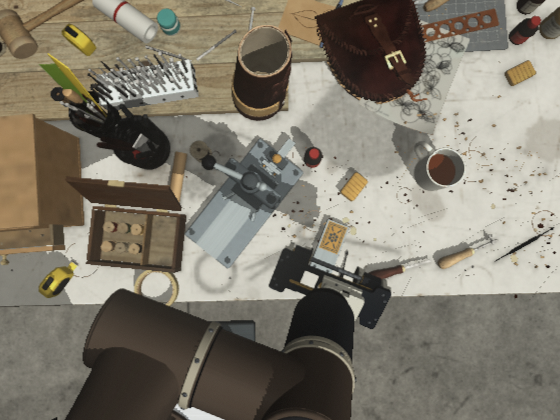

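```bash
python3 - <<'E'
from h import *
d=np.load('pics/w1c.npz'); c={'K':d['K'],'pose':d['pose']}
B=np.array([[-60,-25,16],[-60,25,16],[60,25,16],[60,-25,16]])/1000
pix=unz([(364,139),(446,139),(438,292),(370,291)],0,0,1.4)
f=lambda p:(proj('wrist',at(p,B),c)-pix).ravel()
r=least_squares(f,PLATE);print(r.x,r.fun)
# press bed front-right corner and front hole
q=unz([(707,70)],0,0,1.4)[0]; print('bed FR',ray('wrist',q,.018,c),'exp',at(PRESS,[-.175,-.062,.018]))
E
```

```text
[ 0.449  -0.3977 -0.4054] [-1.9721 -0.5592  2.0219 -0.3691  0.2305  0.5937 -0.2888  1.2169]
bed FR [ 0.4071 -0.1843] exp [[ 0.4106 -0.1774  0.018 ]]
```

```bash
python3 - <<'E'
from h import *
P=at([.4495,-.398,-.412],[-.010,0,.05])[0]; Q=P.copy(); Q[2]=.008
row(P,ori(-.412,np.radians(25))); row(Q,ori(-.412,np.radians(25)))
E
```

```text
slide [0.0694, 0.0135, 0.1323] turn [-0.0011, 0.0006, 0.001] dist 0.075 deg 0.6
slide [0.1052, 0.0143, 0.2083] turn [-0.0011, 0.0006, 0.001] dist 0.1169 deg 0.6
```

```bash
python3 -m crank '[{"slide":[0.0694,0.0135,0.1323],"turn":[-0.0011,0.0006,0.001],"fingers":1},{"slide":[0.0694,0.0135,0.1323],"turn":[-0.0011,0.0006,0.001],"fingers":1},{"slide":[0.0875,0.014,0.17],"turn":[-0.0011,0.0006,0.001],"fingers":1},{"slide":[0.1052,0.0143,0.2083],"turn":[-0.0011,0.0006,0.001],"fingers":1},{"slide":[0.1052,0.0143,0.2083],"turn":[-0.0011,0.0006,0.001],"fingers":1}]' 55
python3 - <<'E'
from h import *
Q=at([.4495,-.398,-.412],[-.010,0,.0065])[0]
row(Q,ori(-.412,np.radians(25)))
shot('wrist','w2',None,1.4)
E
```

```text
t: 1.53
eef_pos: [0.4378, -0.3945, 0.0039]
ee_rot: [3.14, 0.43, 2.726]
force: [-1.1, 0.9, 0.1]
width: 0.0875
slide [-0.006, 0.0029, -0.0029] turn [-0.0, -0.001, -0.0005] dist 0.0036 deg 0.4
```

View pics/w2.png

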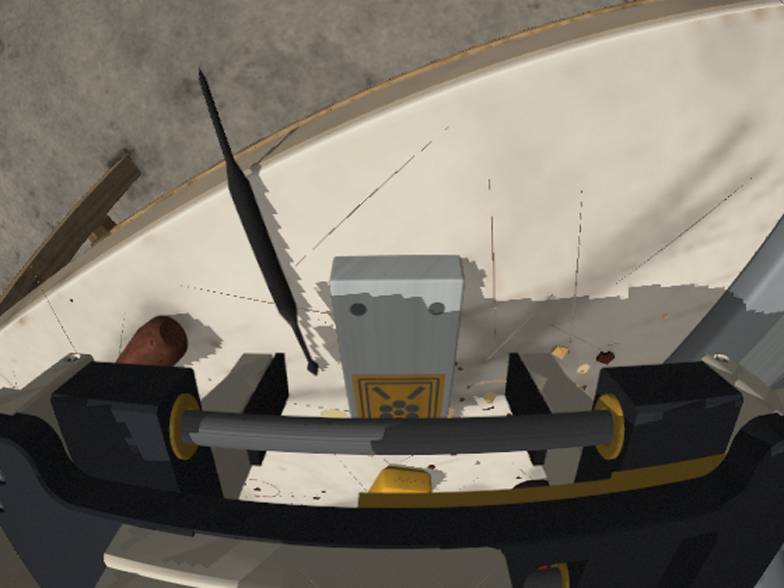

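Plate sits between the fingers (rear edge 331–465, jaws 287–508, both centred near 398). Raise 2.5 mm and close.

```bash
python3 -m crank '[{"slide":[-0.004,0,-0.004],"turn":[0,0,0],"fingers":1},{"slide":[-0.004,0,-0.004],"turn":[0,0,0],"fingers":-0.3},{"slide":[-0.004,0,-0.004],"turn":[0,0,0],"fingers":-0.3},{"slide":[-0.004,0,-0.004],"turn":[0,0,0],"fingers":-0.3},{"slide":[-0.004,0,-0.004],"turn":[0,0,0],"fingers":-0.3}]' 58
python3 -m crank '[{"slide":[0,0,0],"turn":[0,0,0],"fingers":-0.3},{"slide":[0,0,0],"turn":[0,0,0],"fingers":-0.3}]' 58
```

```text
t: 2.0
eef_pos: [0.4416, -0.3952, 0.0117]
ee_rot: [3.14, 0.438, 2.727]
force: [-0.2, 0.4, -0.1]
width: 0.0664
t: 2.17
eef_pos: [0.4412, -0.3948, 0.011]
ee_rot: [3.14, 0.437, 2.727]
force: [-0.9, 0.2, -0.4]
width: 0.0534
```

```bash
python3 -m crank '[{"slide":[0.0038,0,0.0082],"turn":[0,0,0],"fingers":0.3},{"slide":[0.0038,0,0.0082],"turn":[0,0,0],"fingers":0.2},{"slide":[0.0038,0,0.0082],"turn":[0,0,0],"fingers":-0.3},{"slide":[0.0038,0,0.0082],"turn":[0,0,0],"fingers":-0.3},{"slide":[0.0038,0,0.0082],"turn":[0,0,0],"fingers":-0.3}]' 58
python3 -m crank '[{"slide":[0,0,0],"turn":[0,0,0],"fingers":-0.3},{"slide":[0,0,0],"turn":[0,0,0],"fingers":-0.3}]' 58
```

```text
t: 2.58
eef_pos: [0.4411, -0.3949, 0.0063]
ee_rot: [3.14, 0.436, 2.727]
force: [0.4, 0.1, -0.5]
width: 0.0383
t: 2.75
eef_pos: [0.4412, -0.3949, 0.0064]
ee_rot: [3.139, 0.437, 2.727]
force: [0.4, 0.0, -0.3]
width: 0.0312
```

```bash
python3 - <<'E'
from h import *
print(get_state()['width'])
shot('wrist','w3',None,1.4)
shot('scene','s3',(300,180,400,260),7)
E
```

```text
0.031155385732248485
```

View pics/w3.png

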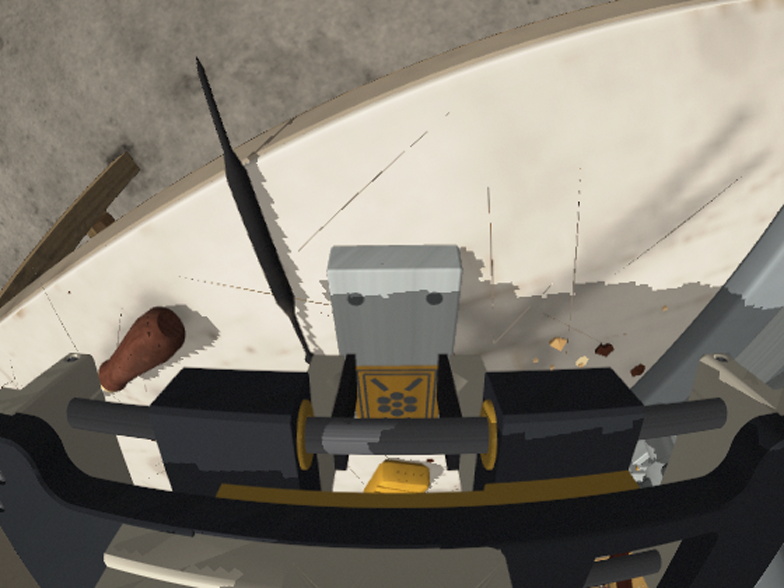

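View pics/s3.png

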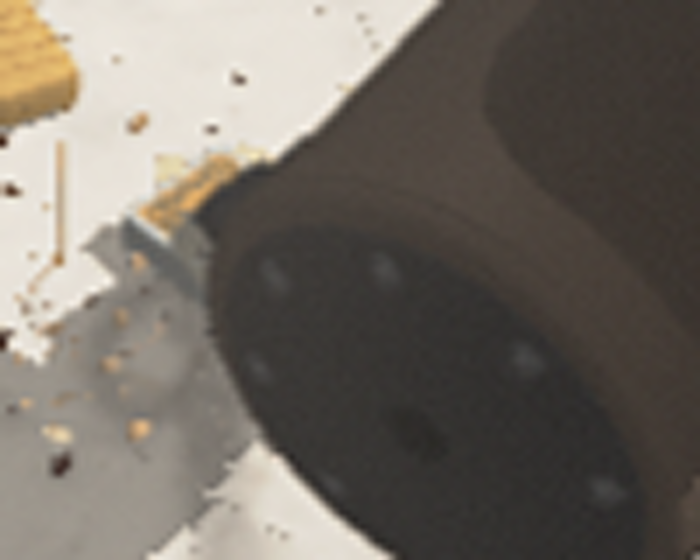

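```bash
python3 - <<'E'
from h import *
s=get_state();c=get_calibration('wrist')
T=np.array(s['eef_pos']);Rm=R.from_euler('xyz',s['ee_rot']).as_matrix()
print('tcp',proj('wrist',T,c)*1.4)
for dx in(-.0095,.0095):
  for dy in(-.0156,.0156): print(dx,dy,(proj('wrist',T+Rm@[dx,dy,0],c)*1.4).ravel(),(proj('wrist',T+Rm@[dx,dy,-.038],c)*1.4).ravel())
B=np.array([[-60,-25,16],[-60,25,16],[60,25,16],[60,-25,16],[-60,-25,0],[-60,25,0]])/1000
print(proj('wrist',at([.4495,-.398,-.412],B),c)*1.4)
E
python3 -m crank '[{"slide":[0,0,0],"turn":[0,0,0],"fingers":-0.3},{"slide":[0,0,0],"turn":[0,0,0],"fingers":-0.3}]' 58
```

```text
tcp [[395.7792 342.4223]]
-0.0095 -0.0156 [362.0946 361.0648] [355.4743 403.9666]
-0.0095 0.0156 [429.51   361.0397] [435.941 403.947]
0.0095 -0.0156 [360.8861 322.9285] [353.4956 360.3054]
0.0095 0.0156 [430.6396 322.897 ] [437.8103 360.2765]
[[327.9156 269.4794]
 [465.5277 269.0573]
 [441.7461 435.2887]
 [352.3717 435.5797]
 [332.5325 243.3186]
 [460.6785 242.9302]]
t: 3.02
eef_pos: [0.4411, -0.3949, 0.0063]
ee_rot: [3.139, 0.437, 2.727]
force: [0.7, 1.0, 1.1]
width: 0.0305
```

```bash
python3 - <<'E'
from h import *
s=get_state();c=get_calibration('wrist')
T=np.array(s['eef_pos']);Rm=R.from_euler('xyz',s['ee_rot']).as_matrix()
def g(pix,w):
    pix=unz(pix,0,0,1.4)
    f=lambda v:np.r_[(proj('wrist',T+Rm@[v[0],v[2]-w/2,v[1]],c)-pix[0]).ravel(),(proj('wrist',T+Rm@[v[0],v[2]+w/2,v[1]],c)-pix[1]).ravel()]
    r=least_squares(f,[0,-.03,0]);print(r.x,r.fun)
g([(356,354),(440,356)],.0311)
g([(347,470),(450,470)],.0311)
# open picture (w2), same tool-relative camera
g([(287,352),(508,352)],.0875)
E
```

```text
[ 0.0113 -0.0371  0.0008] [-0.0053  0.7366 -0.0064 -0.7368]
[-0.0064 -0.0818  0.0008] [-0.0014  0.0542 -0.0016 -0.0542]
[ 0.0084 -0.029   0.0007] [-0.001   0.0512 -0.0011 -0.0513]
```

The image shows the finger ends about 33 mm short of the reported TCP, above the plate (the jaws shut to 31 mm over a 50 mm plate). I'll feel downwards gently to confirm.

```bash
python3 -m crank '[{"slide":[0.0017,0,0.0036],"turn":[0,0,0],"fingers":-0.3},{"slide":[0.0017,0,0.0036],"turn":[0,0,0],"fingers":-0.3},{"slide":[0.0034,0,0.0072],"turn":[0,0,0],"fingers":-0.3},{"slide":[0.0034,0,0.0072],"turn":[0,0,0],"fingers":-0.3}]' 58
```

```text
t: 3.35
eef_pos: [0.4409, -0.395, 0.0019]
ee_rot: [3.139, 0.436, 2.727]
force: [0.6, -0.3, -0.6]
width: 0.0305
```

```bash
python3 -m crank '[{"slide":[0.0017,0,0.0036],"turn":[0,0,0],"fingers":-0.3},{"slide":[0.0034,0,0.0072],"turn":[0,0,0],"fingers":-0.3},{"slide":[0.0051,0,0.0108],"turn":[0,0,0],"fingers":-0.3},{"slide":[0.0051,0,0.0108],"turn":[0,0,0],"fingers":-0.3}]' 58
python3 - <<'E'
from h import *
shot('wrist','w4',None,1.4)
E
```

```text
t: 3.68
eef_pos: [0.4408, -0.3952, -0.0041]
ee_rot: [3.137, 0.436, 2.727]
force: [0.9, -0.1, -0.2]
width: 0.0306
```

View pics/w4.png

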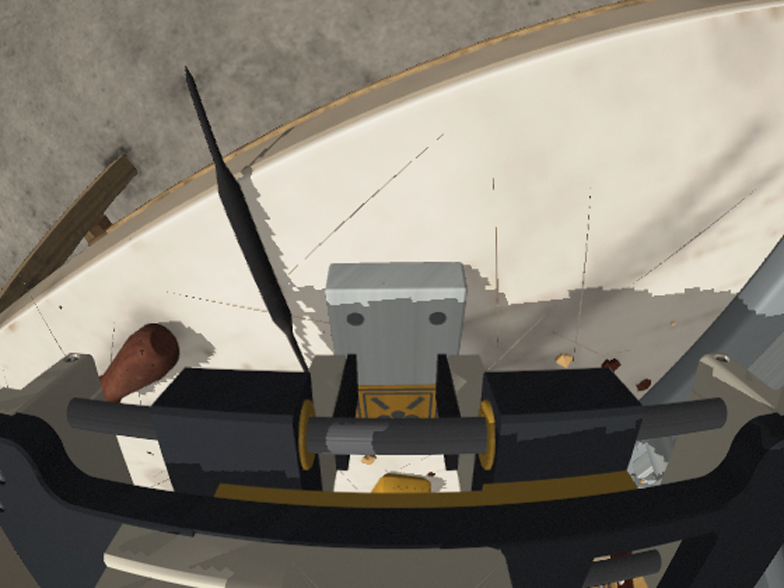

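```bash
python3 -m crank '[{"slide":[0.0017,0,0.0036],"turn":[0,0,0],"fingers":-0.3},{"slide":[0.0017,0,0.0036],"turn":[0,0,0],"fingers":-0.3},{"slide":[0.0034,0,0.0072],"turn":[0,0,0],"fingers":-0.3},{"slide":[0.0034,0,0.0072],"turn":[0,0,0],"fingers":-0.3}]' 58
python3 -m crank '[{"slide":[0.0008,0,0.0018],"turn":[0,0,0],"fingers":-0.3},{"slide":[0.0017,0,0.0036],"turn":[0,0,0],"fingers":-0.3},{"slide":[0.0017,0,0.0036],"turn":[0,0,0],"fingers":-0.3}]' 58
python3 -m crank '[{"slide":[0.0008,0,0.0018],"turn":[0,0,0],"fingers":-0.3},{"slide":[0.0017,0,0.0036],"turn":[0,0,0],"fingers":-0.3},{"slide":[0.0017,0,0.0036],"turn":[0,0,0],"fingers":-0.3}]' 58
```

```text
t: 4.07
eef_pos: [0.4409, -0.3954, -0.0077]
ee_rot: [3.137, 0.436, 2.727]
force: [-0.2, -0.4, 0.1]
width: 0.031
t: 4.32
eef_pos: [0.4413, -0.3956, -0.0087]
ee_rot: [3.137, 0.438, 2.727]
force: [-4.5, 3.0, 12.4]
width: 0.031
t: 4.57
eef_pos: [0.4414, -0.3958, -0.0092]
ee_rot: [3.136, 0.44, 2.727]
force: [-12.0, 10.8, 30.6]
width: 0.0309
```

Contact felt at reported z = −8.4 mm: the finger ends are really about 31 mm behind the reported TCP along the tool axis. I'll account for that.

```bash
cat >> h.py <<'E'
D=.031
def rowt(tip,Rm,**k):  # tip = true fingertip target
    row(np.asarray(tip)+Rm[:,2]*D,Rm,**k)
def tip():
    s=get_state();return np.array(s['eef_pos'])-R.from_euler('xyz',s['ee_rot']).as_matrix()[:,2]*D
E
python3 - <<'E'
from h import *
print(tip())
pl=[.4495,-.398,-.412]; Rm=ori(-.412,np.radians(25))
for z in (.03,.0065): rowt(at(pl,[-.014,0,z])[0],Rm)
E
```

```text
[ 0.4293 -0.3906  0.0188]
slide [-0.0228, 0.0025, -0.0139] turn [0.0006, 0.0006, -0.0004] dist 0.0134 deg 0.3
slide [-0.0028, 0.0023, 0.0287] turn [0.0006, 0.0006, -0.0004] dist 0.0144 deg 0.3
```

```bash
python3 -m crank '[{"slide":[-0.03,0.0025,-0.02],"turn":[0,0,0],"fingers":1},{"slide":[-0.03,0.0025,-0.02],"turn":[0,0,0],"fingers":1},{"slide":[-0.03,0.0025,-0.02],"turn":[0,0,0],"fingers":1},{"slide":[-0.03,0.0025,-0.02],"turn":[0,0,0],"fingers":1},{"slide":[-0.03,0.0025,-0.02],"turn":[0,0,0],"fingers":1}]' 58
python3 -m crank '[{"slide":[0,0,0],"turn":[0,0,0],"fingers":1},{"slide":[0,0,0],"turn":[0,0,0],"fingers":1},{"slide":[0,0,0],"turn":[0,0,0],"fingers":1}]' 58
python3 - <<'E'
from h import *
print(tip())
pl=[.4495,-.398,-.412]; Rm=ori(-.412,np.radians(25))
for z in (.0065,): rowt(at(pl,[-.014,0,z])[0],Rm)
E
```

```text
t: 4.98
eef_pos: [0.4491, -0.3978, 0.0032]
ee_rot: [3.136, 0.435, 2.727]
force: [0.6, -0.8, -0.7]
width: 0.0587
t: 5.23
eef_pos: [0.4495, -0.398, 0.0034]
ee_rot: [3.137, 0.435, 2.727]
force: [-0.0, -0.4, -0.0]
width: 0.0788
[ 0.4375 -0.3929  0.0315]
slide [0.0227, -0.0002, 0.0446] turn [0.0006, -0.0002, -0.0004] dist 0.025 deg 0.3
```

```bash
python3 -m crank '[{"slide":[0.008,0,0.015],"turn":[0,0,0],"fingers":1},{"slide":[0.016,0,0.03],"turn":[0,0,0],"fingers":0.8},{"slide":[0.0225,0,0.0446],"turn":[0,0,0],"fingers":0.5},{"slide":[0.0225,0,0.0446],"turn":[0,0,0],"fingers":-0.3},{"slide":[0.0225,0,0.0446],"turn":[0,0,0],"fingers":-0.3}]' 58
python3 -m crank '[{"slide":[0,0,0],"turn":[0,0,0],"fingers":-0.3},{"slide":[0,0,0],"turn":[0,0,0],"fingers":-0.3},{"slide":[0,0,0],"turn":[0,0,0],"fingers":-0.3},{"slide":[0,0,0],"turn":[0,0,0],"fingers":-0.3}]' 58
```

```text
t: 5.65
eef_pos: [0.4516, -0.4006, -0.0172]
ee_rot: [3.136, 0.445, 2.726]
force: [-10.4, -13.4, 24.2]
width: 0.0666
t: 5.98
eef_pos: [0.4511, -0.3995, -0.0189]
ee_rot: [3.136, 0.441, 2.727]
force: [-4.4, -4.3, 14.1]
width: 0.0491
```

```bash
python3 -m crank '[{"slide":[0,0,0],"turn":[0,0,0],"fingers":-0.3},{"slide":[-0.004,0,-0.009],"turn":[0,0,0],"fingers":-0.3},{"slide":[-0.0085,0,-0.018],"turn":[0,0,0],"fingers":-0.3},{"slide":[-0.0085,0,-0.018],"turn":[0,0,0],"fingers":-0.3}]' 58
python3 - <<'E'
from h import *
print(tip())
shot('wrist','w5',None,1.4)
E
```

```text
t: 6.32
eef_pos: [0.4481, -0.3975, -0.0113]
ee_rot: [3.135, 0.434, 2.727]
force: [-0.2, 0.2, -6.9]
width: 0.0494
[ 0.4361 -0.3924  0.0168]
```

View pics/w5.png

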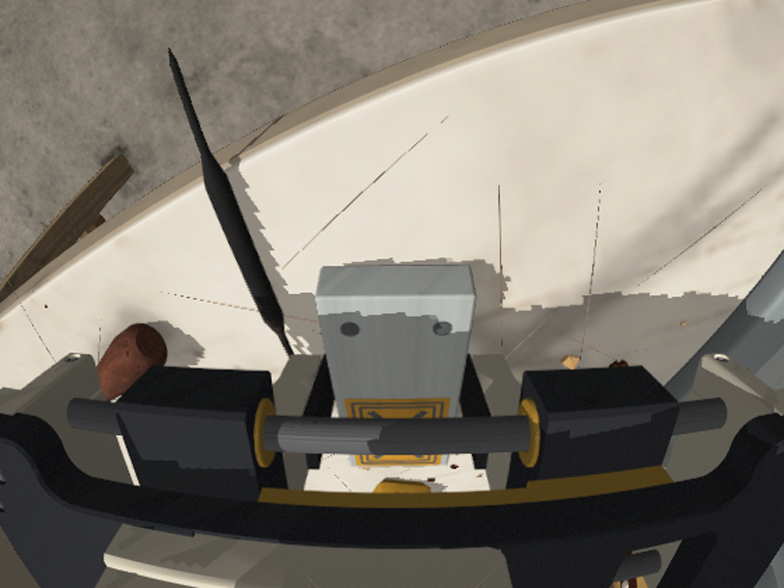

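```bash
cat >> h.py <<'E'
def fit6(c,L,pix,x0):
    f=lambda v:(proj('wrist',R.from_euler('ZYX',v[3:]).apply(L)+v[:3],c)-pix).ravel()
    r=least_squares(f,x0); return r.x,r.fun
E
python3 - <<'E'
from h import *
c=get_calibration('wrist')
L=np.array([[-60,-25,8],[-60,25,8],[60,25,8],[60,-25,8],[-60,-25,-8],[-60,25,-8]])/1000
pix=unz([(317,296),(474,294),(449,463),(352,465),(320,268),(471,266)],0,0,1.4)
x,f=fit6(c,L,pix,[.45,-.398,.02,-.41,0,0]);print(x,np.abs(f).max())
Rm=R.from_euler('xyz',get_state()['ee_rot']).as_matrix()
print('local tip in plate',R.from_euler('ZYX',x[3:]).inv().apply(tip()-x[:3]))
E
```

```text
[ 0.4499 -0.3972  0.0125 -0.3927  0.0093  0.0049] 1.8095383551849693
local tip in plate [-0.0143 -0.0008  0.0041]
```

```bash
python3 - <<'E'
from h import *
t=tip(); Rm=R.from_euler('xyz',get_state()['ee_rot']).as_matrix()
rowt(t+[0,0,.06],Rm)
rowt(at(PRESS,[-.155,-.004,.08])[0],ori(PRESS[2],np.radians(25)))
E
```

```text
slide [-0.0505, 0.0007, -0.1089] turn [0.0, 0.0, 0.0] dist 0.06 deg 0.0
slide [0.0841, 0.4673, -0.1758] turn [0.0195, -0.0004, 0.0397] dist 0.2531 deg 15.9
```

```bash
python3 -m crank '[{"slide":[-0.025,0,-0.055],"turn":[0,0,0],"fingers":-0.3},{"slide":[-0.05,0,-0.109],"turn":[0,0,0],"fingers":-0.3},{"slide":[-0.03,0.06,-0.12],"turn":[0.003,0,0.006],"fingers":-0.3},{"slide":[-0.01,0.12,-0.13],"turn":[0.006,0,0.012],"fingers":-0.3},{"slide":[0.005,0.18,-0.14],"turn":[0.009,0,0.018],"fingers":-0.3}]' 58
python3 - <<'E'
from h import *
rowt(at(PRESS,[-.155,-.004,.08])[0],ori(PRESS[2],np.radians(25)))
E
```

```text
t: 6.78
eef_pos: [0.443, -0.3933, 0.063]
ee_rot: [-3.129, 0.43, 2.658]
force: [-1.7, -2.6, -5.5]
width: 0.0492
slide [0.1635, 0.4513, -0.0561] turn [0.0119, -0.0007, 0.0298] dist 0.2417 deg 11.5
```

```bash
python3 -m crank '[{"slide":[0.02,0.06,-0.007],"turn":[0.0015,0,0.004],"fingers":-0.3},{"slide":[0.04,0.12,-0.014],"turn":[0.003,0,0.008],"fingers":-0.3},{"slide":[0.065,0.18,-0.021],"turn":[0.0045,0,0.012],"fingers":-0.3},{"slide":[0.085,0.24,-0.028],"turn":[0.006,0,0.016],"fingers":-0.3},{"slide":[0.105,0.3,-0.035],"turn":[0.008,0,0.02],"fingers":-0.3}]' 58
python3 - <<'E'
from h import *
rowt(at(PRESS,[-.155,-.004,.08])[0],ori(PRESS[2],np.radians(25)))
E
```

```text
t: 7.2
eef_pos: [0.4738, -0.2601, 0.0891]
ee_rot: [-3.14, 0.382, 2.514]
force: [-18.4, -25.3, -8.1]
width: 0.0502
slide [0.145, 0.1712, 0.0217] turn [0.0037, -0.0086, 0.0091] dist 0.1127 deg 4.7
```

```bash
python3 - <<'E'
from h import *
shot('wrist','w6',None,1.4); s=get_state(); print(s['t'],s['force'],s['eef_pos'],s['qd'])
shot('top','t6',(150,100,420,330),2.8)
E
python3 -m crank '[{"slide":[0,0,0],"turn":[0,0,0],"fingers":-0.3}]' 58
```

```text
7.25 [-13.3366  -4.724   -3.556 ] [ 0.4743 -0.2582  0.0897] [-0.096   0.0231  0.0001 -0.0448  0.1138  0.2652]
t: 7.38
eef_pos: [0.4743, -0.2597, 0.0887]
ee_rot: [-3.14, 0.382, 2.518]
force: [-9.4, -3.6, -4.8]
width: 0.0499
```

View pics/w6.png

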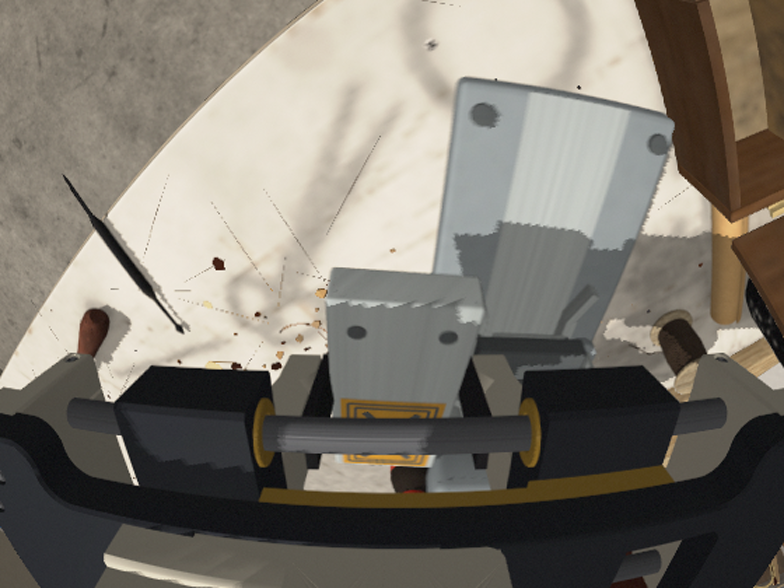

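View pics/t6.png

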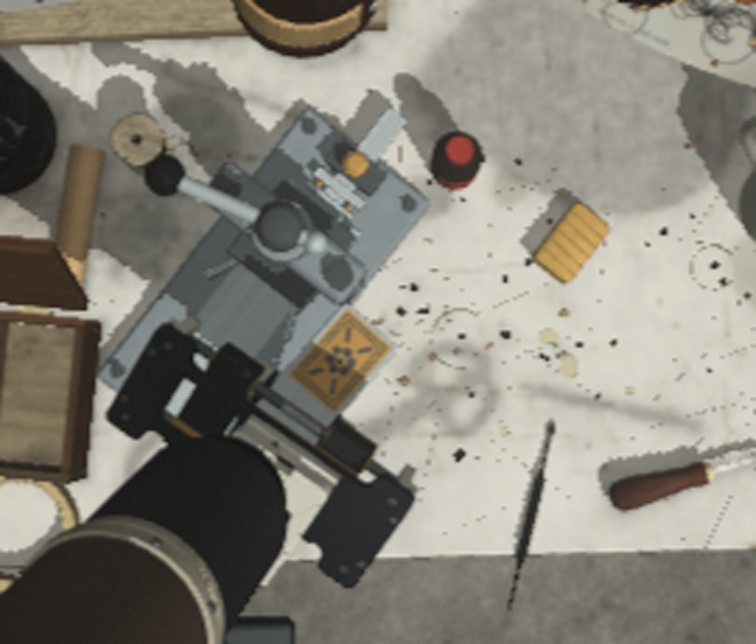

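The plate's nose is touching the crosshead's right corner (top view near (375,300)); back straight off first.

```bash
python3 -m crank '[{"slide":[0.036,0,-0.017],"turn":[0,0,0],"fingers":-0.3},{"slide":[0.0725,0,-0.034],"turn":[0,0,0],"fingers":-0.3},{"slide":[0.109,0.01,-0.05],"turn":[0,0,0],"fingers":-0.3},{"slide":[0.109,0.01,-0.05],"turn":[0,0,0],"fingers":-0.3},{"slide":[0.109,0.01,-0.05],"turn":[0,0,0],"fingers":-0.3}]' 58
python3 - <<'E'
from h import *
c=shot('wrist','w7',None,1.4);s=get_state(); print(s['force'],s['width'],tip(),s['ee_rot'])
np.savez('pics/w7c.npz',K=c['K'],pose=c['pose'])
rowt(at(PRESS,[-.155,-.004,.08])[0],ori(PRESS[2],np.radians(25)))
E
```

```text
t: 7.8
eef_pos: [0.4382, -0.2238, 0.1057]
ee_rot: [3.134, 0.362, 2.522]
force: [1.0, -1.3, -5.4]
width: 0.05
[-0.6995  0.5101 -5.5726] 0.049720306957118904 [ 0.4291 -0.218   0.1344] [3.1346 0.3613 2.5221]
slide [0.0611, 0.1546, 0.0923] turn [0.0055, -0.012, 0.0103] dist 0.0951 deg 6.0
```

View pics/w7.png

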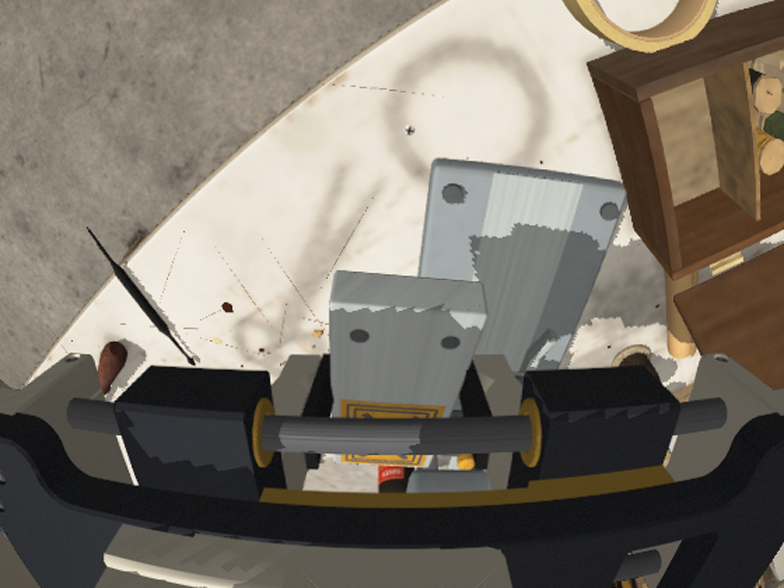

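```bash
python3 - <<'E'
import cv2
a=cv2.imread('pics/w7_raw.png')[180:350,210:370]
cv2.imwrite('pics/w7z.png',cv2.resize(a,None,fx=4,fy=3.5,interpolation=cv2.INTER_CUBIC))
E
```

```text
(no output)
```

View pics/w7z.png

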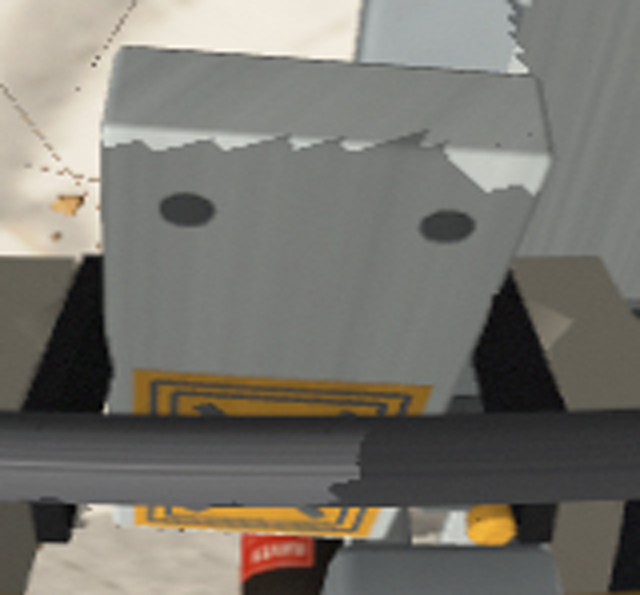

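```bash
python3 - <<'E'
from h import *
d=np.load('pics/w7c.npz'); c={'K':d['K'],'pose':d['pose']}
L=np.array([[-60,-25,8],[-60,25,8],[60,25,8],[60,-25,8],[-60,-25,-8],[-60,25,-8]])/1000
z=np.array([(103,125),(552,157),(405,542),(113,525),(120,46),(540,76)])
pix=np.c_[(z[:,0]+.5)/4-.5+210,(z[:,1]+.5)/3.5-.5+180]
x,f=fit6(c,L,pix,[.44,-.22,.13,-.6,0,0]);print(x,f)
Rp=R.from_euler('ZYX',x[3:]).as_matrix()
s=get_state();Rt=R.from_euler('xyz',s['ee_rot']).as_matrix()
print('tip in plate',Rp.T@(tip()-x[:3])); print('plate x in tool',Rt.T@Rp[:,0],'plate z in tool',Rt.T@Rp[:,2],'pl y',Rt.T@Rp[:,1])
print('nose,tail',x[:3]+Rp@[.06,0,0],x[:3]-Rp@[.06,0,0])
E
```

```text
[ 0.4418 -0.2273  0.1307 -0.7022  0.1092  0.029 ] [-0.2562  0.6435  0.3909  0.6322 -2.4645  0.1644  2.4961  0.4252  0.1008
 -1.068  -0.269  -0.7338]
tip in plate [-0.016  -0.0011  0.0019]
plate x in tool [-0.8882 -0.0853  0.4516] plate z in tool [-0.4506 -0.0316 -0.8922] pl y [-0.0904  0.9959  0.0103]
nose,tail [ 0.4873 -0.2658  0.1242] [ 0.3963 -0.1888  0.1373]
```

```bash
python3 - <<'E'
from h import *
d=np.load('pics/w7c.npz'); c={'K':d['K'],'pose':d['pose']}
for q,l in [((432,158),[-.175,-.062,.018]),((627,180),[-.175,.062,.018])]:
    print(ray('wrist',unz([q],0,0,1.4)[0],.018,c),at(PRESS,l)[0])
E
python3 - <<'E'
import cv2
a=cv2.imread('pics/w7_raw.png')[100:270,280:460]
cv2.imwrite('pics/w7b.png',cv2.resize(a,None,fx=4,fy=3.5,interpolation=cv2.INTER_CUBIC))
a=cv2.imread('pics/top0.png')[130:270,180:310]
cv2.imwrite('pics/top0p.png',cv2.resize(a,None,fx=5,fy=4,interpolation=cv2.INTER_CUBIC))
E
```

```text
[ 0.4063 -0.1761] [ 0.4106 -0.1774  0.018 ]
[ 0.482 -0.082] [ 0.4895 -0.0818  0.018 ]
```

View pics/w7b.png

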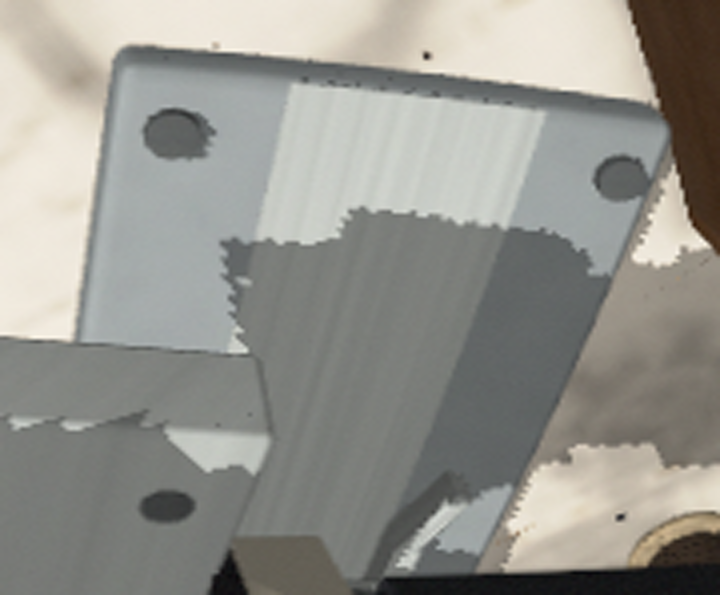

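View pics/top0p.png

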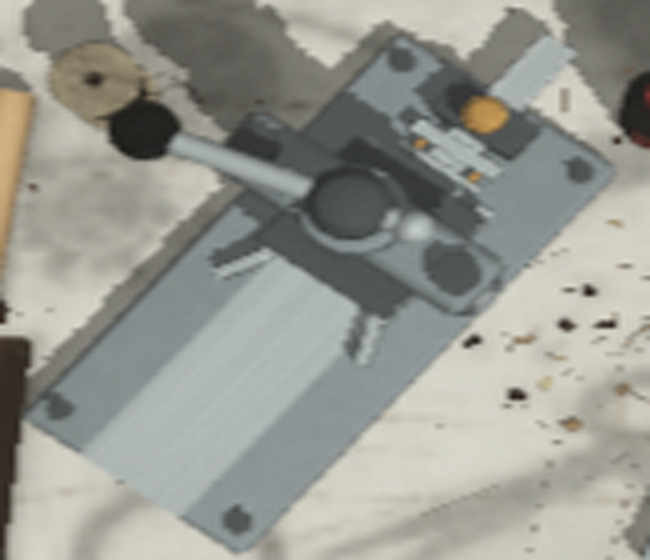

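```bash
python3 - <<'E'
from h import *
d=np.load('pics/w7c.npz'); c={'K':d['K'],'pose':d['pose']}
def tp(P):
    dd=np.array(P[:2])-PRESS[:2];c_,s_=np.cos(PRESS[2]),np.sin(PRESS[2]);return np.array([c_*dd[0]+s_*dd[1],-s_*dd[0]+c_*dd[1]])
for q in [(290,82),(257,235),(547,110),(430,455),(418,96)]:
    px=np.array([(q[0]+.5)/4-.5+280,(q[1]+.5)/3.5-.5+100]); P=ray('wrist',px,.018,c);print('w',q,P,tp(P)*1000)
ct=get_calibration('top')
for q in [(80,450),(265,255),(185,518),(350,305),(132,484),(358,203)]:
    px=np.array([(q[0]+.5)/5-.5+180,(q[1]+.5)/4-.5+130]); P=ray('top',px,.018 if q!=(358,203) else .18,ct);print('t',q,P,tp(P)*1000)
E
```

```text
w (290, 82) [ 0.433  -0.1521] [-173.8119  -28.217 ]
w (257, 235) [ 0.4645 -0.1779] [-133.0918  -27.9856]
w (547, 110) [ 0.4689 -0.1086] [-173.8046   28.1716]
w (430, 455) [ 0.5548 -0.1762] [-64.5631  30.7317]
w (418, 96) [ 0.4505 -0.1314] [-173.5164   -1.0836]
t (80, 450) [ 0.471  -0.1095] [-171.6773   28.8579]
t (265, 255) [ 0.5751 -0.1931] [-38.1458  30.6806]
t (185, 518) [ 0.4328 -0.1546] [-172.3727  -30.2936]
t (350, 305) [ 0.5466 -0.2296] [-36.9016 -15.6803]
t (132, 484) [ 0.4518 -0.1319] [-172.1602   -0.595 ]
t (358, 203) [ 0.5836 -0.2462] [ 2.213  -4.8658]
```

```bash
cat >> h.py <<'E'
PX=np.array([[-0.8882,-0.0904,-0.4506],[-0.0853,0.9959,-0.0316],[0.4516,0.0103,-0.8922]]) # plate axes in tool (cols)
PX=R.from_matrix(PX).as_matrix(); TIPP=np.array([-.016,-.0011,.0019])
def plate_target(px,py,zc,yaw=PRESS[2]):
    Rp=R.from_euler('z',yaw).as_matrix(); Rt=Rp@PX.T
    c=at(PRESS,[px,py,zc])[0]; return c+Rp@TIPP,Rt
E
python3 - <<'E'
from h import *
for a in [(-.150,-.003,.09),(-.130,-.003,.06),(-.130,-.003,.03)]:
    t,Rt=plate_target(*a); print(t,R.from_matrix(Rt).as_euler('xyz')); rowt(t,Rt)
E
```

```text
[ 0.4544 -0.1385  0.0919] [-3.1061  0.4674  2.553 ]
slide [0.0712, 0.1566, 0.0621] turn [0.0048, -0.0169, -0.0043] dist 0.0915 deg 6.5
[ 0.4698 -0.1512  0.0619] [-3.1061  0.4674  2.553 ]
slide [0.0551, 0.1533, 0.1323] turn [0.0048, -0.0169, -0.0043] dist 0.1049 deg 6.5
[ 0.4698 -0.1512  0.0319] [-3.1061  0.4674  2.553 ]
slide [0.0763, 0.1529, 0.1884] turn [0.0048, -0.0169, -0.0043] dist 0.1272 deg 6.5
```

```bash
python3 -m crank '[{"slide":[0.03,0.05,0.02],"turn":[0.0016,-0.0056,-0.0014],"fingers":-0.3},{"slide":[0.05,0.1,0.04],"turn":[0.0032,-0.011,-0.0028],"fingers":-0.3},{"slide":[0.0712,0.1566,0.0621],"turn":[0.0048,-0.0169,-0.0043],"fingers":-0.3},{"slide":[0.0712,0.1566,0.0621],"turn":[0.0048,-0.0169,-0.0043],"fingers":-0.3},{"slide":[0.0712,0.1566,0.0621],"turn":[0.0048,-0.0169,-0.0043],"fingers":-0.3}]' 58
python3 - <<'E'
from h import *
t,Rt=plate_target(-.150,-.003,.09);rowt(t,Rt)
c=shot('wrist','w8',None,1.4);np.savez('pics/w8c.npz',K=c['K'],pose=c['pose'])
shot('scene','s8',(150,130,430,340),2.8)
E
```

```text
t: 8.27
eef_pos: [0.4866, -0.161, 0.1149]
ee_rot: [-3.107, 0.395, 2.562]
force: [-1.0, -0.1, -7.4]
width: 0.0501
slide [0.0858, 0.0025, 0.0741] turn [0.0007, -0.0115, 0.0017] dist 0.0567 deg 4.2
```

View pics/w8.png

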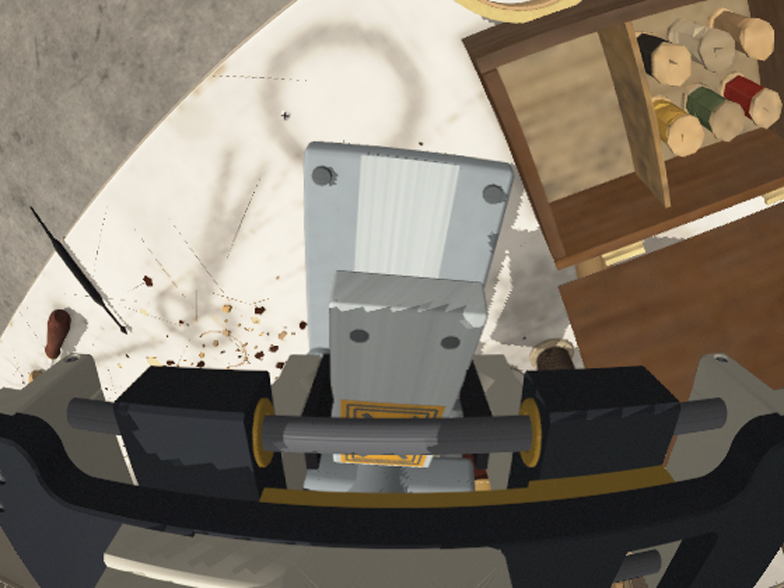

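View pics/s8.png

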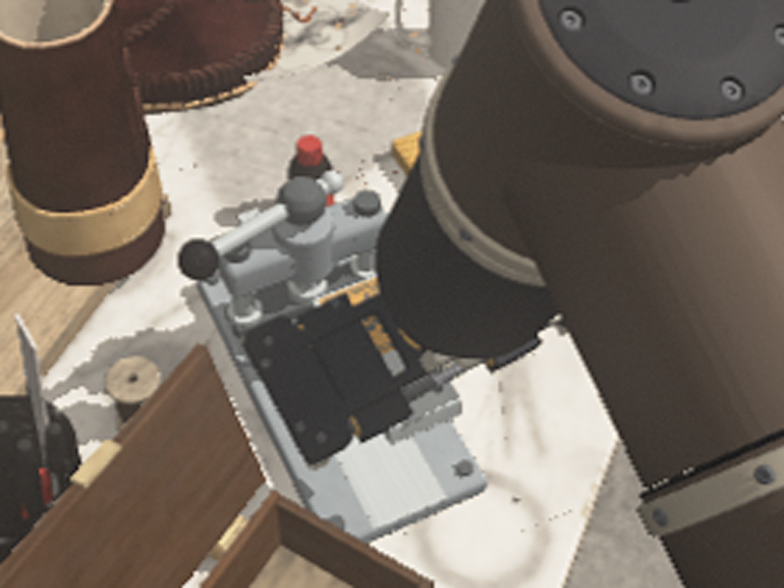

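```bash
python3 -m crank '[{"slide":[0.043,0.001,0.02],"turn":[0.0004,-0.0055,0.0008],"fingers":-0.3},{"slide":[0.0858,0.0025,0.05],"turn":[0.0007,-0.0115,0.0017],"fingers":-0.3},{"slide":[0.0858,0.0025,0.0741],"turn":[0.0007,-0.0115,0.0017],"fingers":-0.3},{"slide":[0.0858,0.0025,0.0741],"turn":[0.0007,-0.0115,0.0017],"fingers":-0.3}]' 58
python3 - <<'E'
from h import *
t,Rt=plate_target(-.150,-.003,.09);rowt(t,Rt)
c=shot('wrist','w9',None,1.4);np.savez('pics/w9c.npz',K=c['K'],pose=c['pose'])
shot('scene','s9',(150,130,430,340),2.8)
E
```

```text
t: 8.7
eef_pos: [0.4862, -0.1616, 0.1177]
ee_rot: [-3.11, 0.398, 2.558]
force: [-0.7, 0.6, -5.9]
width: 0.0497
slide [0.0882, 0.0036, 0.0788] turn [0.001, -0.011, 0.0011] dist 0.0591 deg 4.0
```

View pics/w9.png

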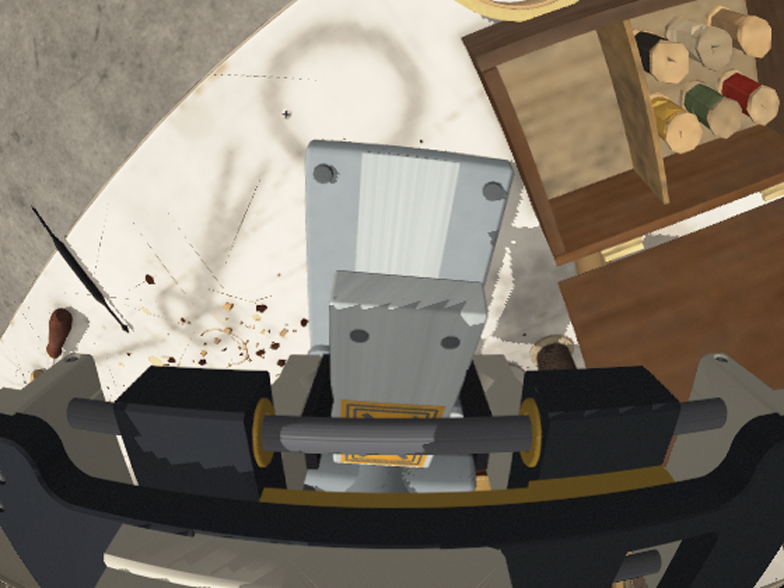

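View pics/s9.png

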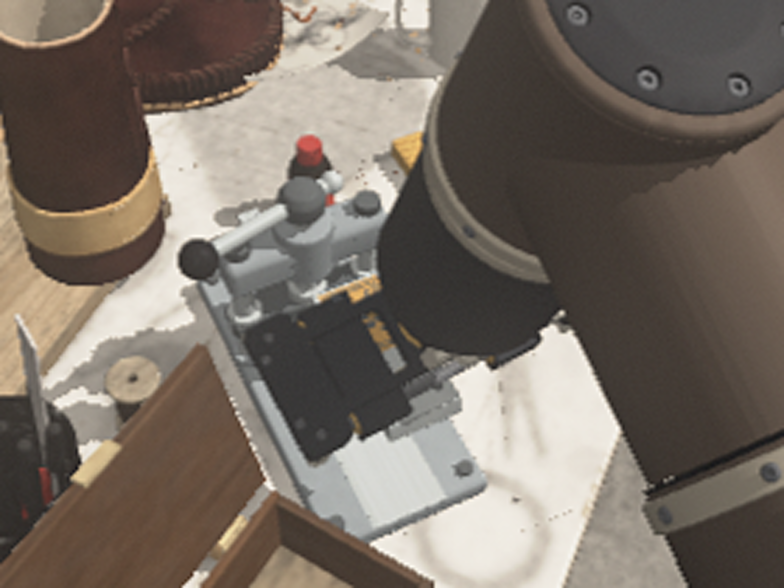

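```bash
python3 - <<'E'
from h import *
print(get_state()['q'])
E
```

```text
[ 0.2211 -0.0564 -1.0161  0.7425 -0.462  -3.03  ]
```

The arm couldn't follow: joint 3 and joint 6 are at their limits with this backward tilt. I'll put the plate back on the open bench and regrip with an upright tool.

```bash
python3 - <<'E'
from h import *
Rp=R.from_euler('z',-.45).as_matrix(); Rt=Rp@PX.T
for c in ([.44,-.33,.09],[.45,-.39,.05],[.45,-.39,.012]):
    t=np.array(c)+Rp@TIPP; rowt(t,Rt)
E
```

```text
slide [-0.0561, -0.3281, 0.1493] turn [-0.0152, -0.0122, -0.0336] dist 0.1824 deg 14.0
slide [-0.1015, -0.4137, 0.258] turn [-0.0152, -0.0122, -0.0336] dist 0.249 deg 14.0
slide [-0.0721, -0.4114, 0.328] turn [-0.0152, -0.0122, -0.0336] dist 0.2655 deg 14.0
```

```bash
python3 -m crank '[{"slide":[0.01,-0.06,0],"turn":[0,0,-0.003],"fingers":-0.3},{"slide":[0.01,-0.12,0],"turn":[-0.003,-0.002,-0.006],"fingers":-0.3},{"slide":[0.0,-0.18,0.02],"turn":[-0.006,-0.005,-0.013],"fingers":-0.3},{"slide":[-0.02,-0.25,0.06],"turn":[-0.01,-0.008,-0.022],"fingers":-0.3},{"slide":[-0.0561,-0.3281,0.12],"turn":[-0.0152,-0.0122,-0.0336],"fingers":-0.3}]' 58
python3 - <<'E'
from h import *
Rp=R.from_euler('z',-.45).as_matrix(); Rt=Rp@PX.T
for c in ([.44,-.33,.09],[.45,-.39,.05],[.45,-.39,.012]):
    t=np.array(c)+Rp@TIPP; rowt(t,Rt)
E
```

```text
t: 9.22
eef_pos: [0.4363, -0.3046, 0.0999]
ee_rot: [-3.12, 0.45, 2.772]
force: [1.5, 1.3, -7.1]
width: 0.0495
slide [0.0121, -0.0443, 0.0744] turn [0.0007, -0.0028, -0.0029] dist 0.0437 deg 1.5
slide [-0.009, -0.1469, 0.1757] turn [0.0007, -0.0028, -0.0029] dist 0.1146 deg 1.5
slide [0.0241, -0.1454, 0.2441] turn [0.0007, -0.0028, -0.0029] dist 0.1426 deg 1.5
```

```bash
python3 -m crank '[{"slide":[-0.005,-0.05,0.06],"turn":[0,-0.001,-0.001],"fingers":-0.3},{"slide":[-0.009,-0.1,0.12],"turn":[0.0007,-0.0028,-0.0029],"fingers":-0.3},{"slide":[-0.009,-0.147,0.1757],"turn":[0.0007,-0.0028,-0.0029],"fingers":-0.3},{"slide":[-0.009,-0.147,0.1757],"turn":[0.0007,-0.0028,-0.0029],"fingers":-0.3},{"slide":[-0.009,-0.147,0.1757],"turn":[0.0007,-0.0028,-0.0029],"fingers":-0.3}]' 58
python3 - <<'E'
from h import *
Rp=R.from_euler('z',-.45).as_matrix(); Rt=Rp@PX.T
for c in ([.45,-.39,.05],[.45,-.39,.018]):
    t=np.array(c)+Rp@TIPP; rowt(t,Rt)
c=shot('wrist','w10',None,1.4)
E
```

```text
t: 9.63
eef_pos: [0.4451, -0.3924, 0.0202]
ee_rot: [-3.12, 0.455, 2.786]
force: [0.3, -0.2, -6.5]
width: 0.0499
slide [-0.0065, 0.0066, -0.0059] turn [0.0017, -0.002, -0.0009] dist 0.0055 deg 1.0
slide [0.0216, 0.0078, 0.0515] turn [0.0017, -0.002, -0.0009] dist 0.0282 deg 1.0
```

View pics/w10.png

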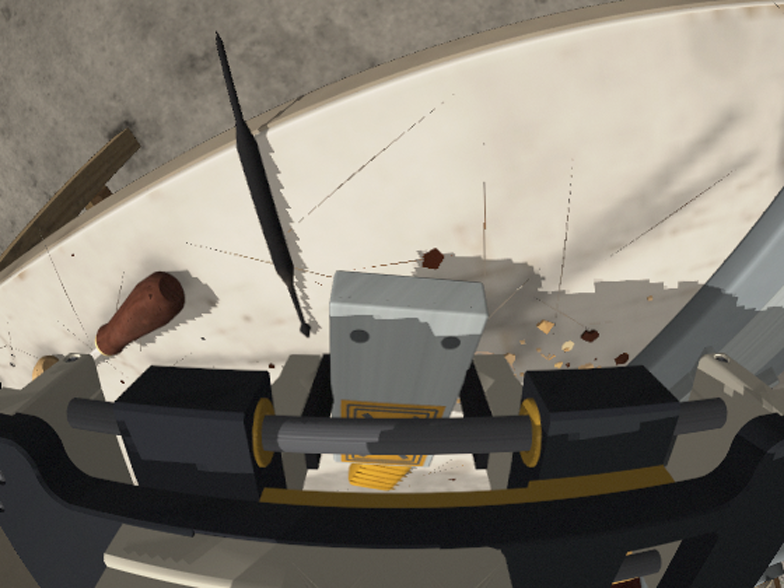

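```bash
python3 -m crank '[{"slide":[0.012,0,0.025],"turn":[0,0,0],"fingers":-0.3},{"slide":[0.024,0,0.051],"turn":[0,0,0],"fingers":-0.3},{"slide":[0.024,0,0.051],"turn":[0,0,0],"fingers":-0.3},{"slide":[0.026,0,0.055],"turn":[0,0,0],"fingers":-0.3},{"slide":[0.026,0,0.055],"turn":[0,0,0],"fingers":-0.3}]' 58
```

```text
t: 10.1
eef_pos: [0.4468, -0.3921, -0.0056]
ee_rot: [-3.123, 0.461, 2.791]
force: [-0.1, -0.3, -5.8]
width: 0.0497
```

```bash
python3 -m crank '[{"slide":[0.0017,0,0.0036],"turn":[0,0,0],"fingers":-0.3},{"slide":[0.0034,0,0.0072],"turn":[0,0,0],"fingers":-0.3},{"slide":[0.0034,0,0.0072],"turn":[0,0,0],"fingers":-0.3}]' 58
```

```text
t: 10.35
eef_pos: [0.4468, -0.3924, -0.01]
ee_rot: [-3.124, 0.461, 2.79]
force: [0.6, -0.4, -6.3]
width: 0.0498
```

```bash
python3 -m crank '[{"slide":[0.0017,0,0.0036],"turn":[0,0,0],"fingers":-0.3},{"slide":[0.0034,0,0.0072],"turn":[0,0,0],"fingers":-0.3},{"slide":[0.0034,0,0.0072],"turn":[0,0,0],"fingers":-0.3}]' 58
python3 -m crank '[{"slide":[0.0017,0,0.0036],"turn":[0,0,0],"fingers":-0.3},{"slide":[0.0025,0,0.0054],"turn":[0,0,0],"fingers":-0.3},{"slide":[0.0025,0,0.0054],"turn":[0,0,0],"fingers":-0.3}]' 58
```

```text
t: 10.6
eef_pos: [0.4466, -0.3925, -0.0147]
ee_rot: [-3.124, 0.46, 2.79]
force: [0.3, -0.1, -6.4]
width: 0.0498
t: 10.85
eef_pos: [0.4467, -0.3926, -0.0176]
ee_rot: [-3.124, 0.46, 2.79]
force: [1.1, 0.1, -6.7]
width: 0.0496
```

```bash
python3 -m crank '[{"slide":[0.0017,0,0.0036],"turn":[0,0,0],"fingers":-0.3},{"slide":[0.0025,0,0.0054],"turn":[0,0,0],"fingers":-0.3},{"slide":[0.0025,0,0.0054],"turn":[0,0,0],"fingers":-0.3}]' 58
python3 - <<'E'
from h import *
c=shot('wrist','w11',None,1.4)
print(tip())
E
```

```text
t: 11.1
eef_pos: [0.4469, -0.3928, -0.0192]
ee_rot: [-3.124, 0.463, 2.79]
force: [-7.4, 6.7, 12.0]
width: 0.0497
[ 0.4341 -0.3875  0.0086]
```

View pics/w11.png

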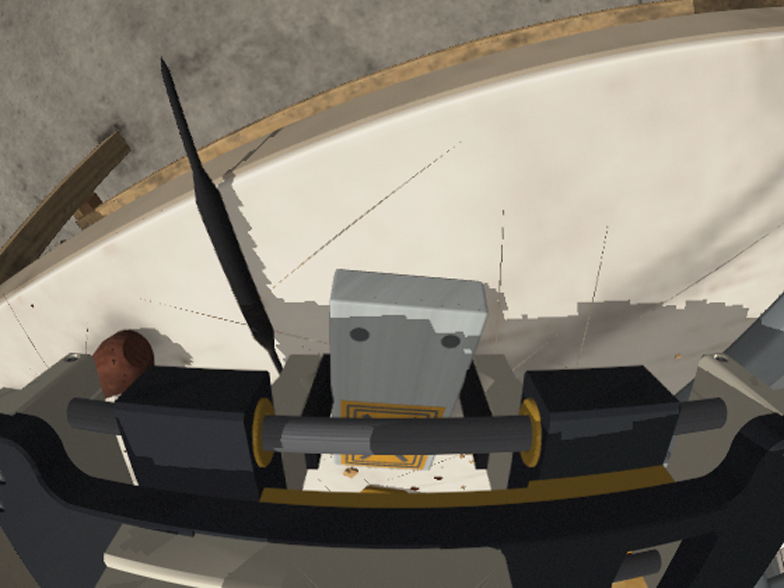

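```bash
python3 -m crank '[{"slide":[0,0,0],"turn":[0,0,0],"fingers":1},{"slide":[0,0,0],"turn":[0,0,0],"fingers":1},{"slide":[0,0,0],"turn":[0,0,0],"fingers":1},{"slide":[-0.001,0,-0.002],"turn":[0,0,0],"fingers":1},{"slide":[-0.002,0,-0.004],"turn":[0,0,0],"fingers":1}]' 58
python3 -m crank '[{"slide":[-0.025,0,-0.054],"turn":[0,0,0],"fingers":1},{"slide":[-0.05,0,-0.108],"turn":[0,0.015,0],"fingers":1},{"slide":[-0.05,0,-0.108],"turn":[0,0.03,0],"fingers":1},{"slide":[-0.05,0,-0.108],"turn":[0,0.045,0],"fingers":1},{"slide":[-0.05,0,-0.108],"turn":[0,0.045,0],"fingers":1}]' 58
python3 - <<'E'
from h import *
c=shot('wrist','w12',None,1.4);np.savez('pics/w12c.npz',K=c['K'],pose=c['pose']);s=get_state();print(s['ee_rot'],tip(),s['width'])
E
```

```text
t: 11.57
eef_pos: [0.4489, -0.393, -0.0168]
ee_rot: [-3.123, 0.464, 2.791]
force: [-0.8, 0.4, 0.8]
width: 0.0773
t: 11.98
eef_pos: [0.4509, -0.3935, 0.045]
ee_rot: [-3.123, 0.179, 2.788]
force: [2.8, -1.0, 1.3]
width: 0.0873
[-3.1245  0.1817  2.7861] [ 0.4445 -0.3902  0.0736] 0.0876120176185794
```

View pics/w12.png

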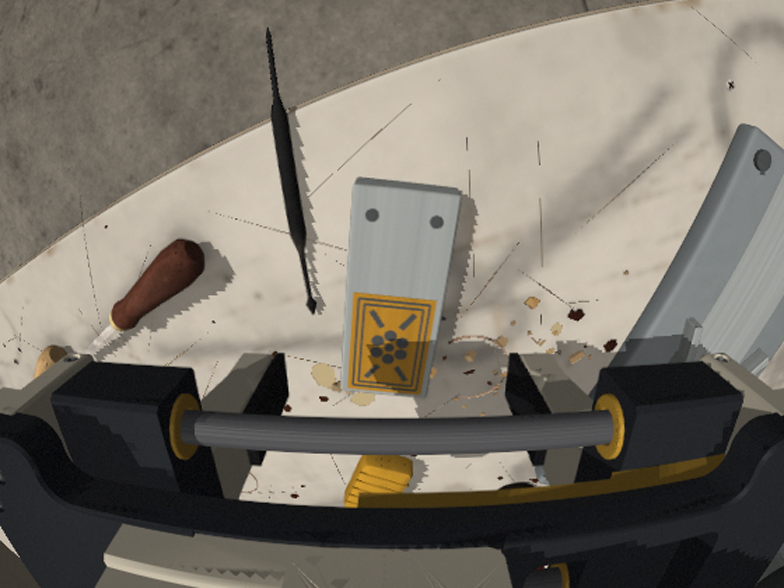

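```bash
python3 - <<'E'
from h import *
d=np.load('pics/w12c.npz'); c={'K':d['K'],'pose':d['pose']}
B=np.array([[-60,-25,16],[-60,25,16],[60,25,16],[60,-25,16]])/1000
pix=unz([(357,185),(461,191),(427,397),(343,390)],0,0,1.4)
f=lambda p:(proj('wrist',at(p,B),c)-pix).ravel()
r=least_squares(f,PLATE);print(r.x,r.fun)
Rm=ori(r.x[2],np.radians(8))
for z in (.05,.010): rowt(at(r.x,[-.020,0,z])[0],Rm)
E
```

```text
[ 0.4467 -0.3926 -0.4555] [-2.4301 -1.7569  1.6692  2.0219  1.2496  0.2305 -0.3404 -0.2539]
slide [0.0448, 0.0018, 0.0403] turn [-0.0002, 0.0068, 0.0157] dist 0.0301 deg 6.1
slide [0.0592, 0.0031, 0.1189] turn [-0.0002, 0.0068, 0.0157] dist 0.0665 deg 6.1
```

```bash
python3 -m crank '[{"slide":[0.02,0.001,0.02],"turn":[0,0.003,0.008],"fingers":1},{"slide":[0.0448,0.0018,0.0403],"turn":[0,0.0068,0.0157],"fingers":1},{"slide":[0.052,0.0025,0.08],"turn":[0,0.0068,0.0157],"fingers":1},{"slide":[0.0592,0.0031,0.1189],"turn":[0,0.0068,0.0157],"fingers":1},{"slide":[0.0592,0.0031,0.1189],"turn":[0,0.0068,0.0157],"fingers":1}]' 30
python3 -m crank '[{"slide":[0.0006,0,0.004],"turn":[0,0,0],"fingers":1},{"slide":[0.0006,0,0.004],"turn":[0,0,0],"fingers":1}]' 30
python3 - <<'E'
from h import *
c=shot('wrist','w13',None,1.4);print(tip(),get_state()['ee_rot'])
E
```

```text
t: 12.45
eef_pos: [0.4287, -0.3843, -0.0221]
ee_rot: [-3.14, 0.138, 2.686]
force: [-3.3, 5.1, 16.9]
width: 0.0873
t: 12.62
eef_pos: [0.4288, -0.3844, -0.0223]
ee_rot: [-3.141, 0.139, 2.685]
force: [-7.1, 7.9, 30.3]
width: 0.0875
[ 0.4249 -0.3825  0.0085] [-3.1406  0.1394  2.6851]
```

View pics/w13.png

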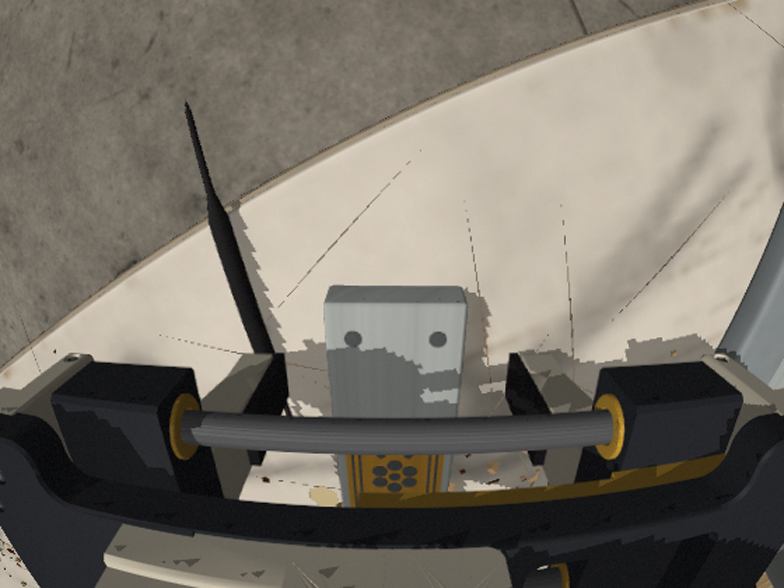

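```bash
sed -i 's/^D=.031/D=.024/' h.py; python3 -m crank '[{"slide":[-0.0018,0,-0.012],"turn":[0,0,0],"fingers":1},{"slide":[-0.0018,0,-0.012],"turn":[0,0,0],"fingers":0}]' 58
python3 -m crank '[{"slide":[0,0,0],"turn":[0,0,0],"fingers":-0.3},{"slide":[0,0,0],"turn":[0,0,0],"fingers":-0.3},{"slide":[0,0,0],"turn":[0,0,0],"fingers":-0.3},{"slide":[0,0,0],"turn":[0,0,0],"fingers":-0.3},{"slide":[0,0,0],"turn":[0,0,0],"fingers":-0.3}]' 58
python3 -m crank '[{"slide":[0,0,0],"turn":[0,0,0],"fingers":-0.3}]' 58
```

```text
t: 12.83
eef_pos: [0.4289, -0.3844, -0.0175]
ee_rot: [-3.141, 0.139, 2.684]
force: [0.1, 0.6, -0.6]
width: 0.0847
t: 13.25
eef_pos: [0.4282, -0.384, -0.0188]
ee_rot: [-3.141, 0.135, 2.684]
force: [0.1, 0.1, -0.0]
width: 0.0532
t: 13.33
eef_pos: [0.4281, -0.3841, -0.0188]
ee_rot: [-3.141, 0.135, 2.684]
force: [0.8, -0.3, -2.7]
width: 0.0486
```

```bash
python3 -m crank '[{"slide":[0,0,0],"turn":[0,0,0],"fingers":-0.3},{"slide":[-0.007,0,-0.05],"turn":[0,0,0],"fingers":-0.3},{"slide":[-0.014,0,-0.1],"turn":[0,0,0],"fingers":-0.3},{"slide":[-0.021,0,-0.15],"turn":[0,0,0],"fingers":-0.3},{"slide":[-0.021,0,-0.15],"turn":[0,0,0],"fingers":-0.3}]' 58
python3 - <<'E'
from h import *
c=shot('wrist','w14');np.savez('pics/w14c.npz',K=c['K'],pose=c['pose']);print(tip(),get_state()['ee_rot'],get_state()['force'])
a=cv2.imread('pics/w14_raw.png')[180:350,210:370]
cv2.imwrite('pics/w14z.png',cv2.resize(a,None,fx=4,fy=3.5,interpolation=cv2.INTER_CUBIC))
E
```

```text
t: 13.75
eef_pos: [0.4307, -0.3853, 0.0615]
ee_rot: [-3.14, 0.142, 2.685]
force: [1.5, -1.1, -5.5]
width: 0.0484
[ 0.4267 -0.3831  0.083 ] [-3.1412  0.1395  2.6845] [ 0.7469  0.3205 -6.3623]
```

View pics/w14z.png

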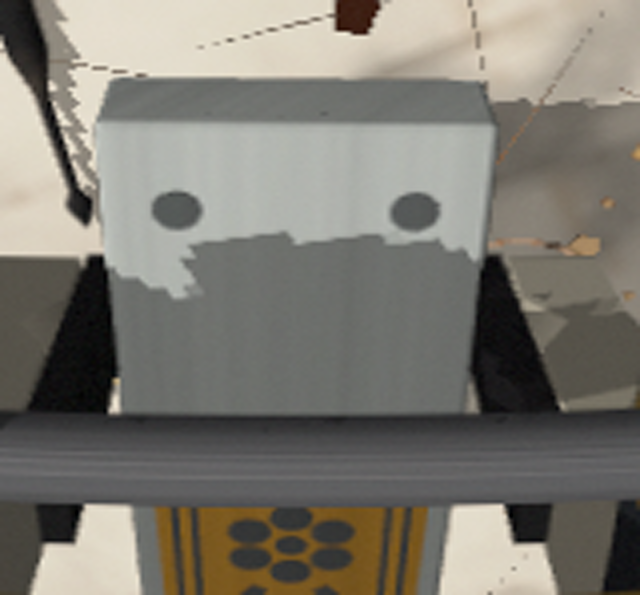

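```bash
python3 - <<'E'
from h import *
d=np.load('pics/w14c.npz'); c={'K':d['K'],'pose':d['pose']}
L=np.array([[-60,-25,8],[-60,25,8],[-60,-25,-8],[-60,25,-8]])/1000
z=np.array([(97,122),(497,123),(112,79),(487,81)])
pix=np.c_[(z[:,0]+.5)/4-.5+210,(z[:,1]+.5)/3.5-.5+180]
s=get_state(); yaw=s['ee_rot'][2]-np.pi
f=lambda v:(proj('wrist',R.from_euler('ZYX',[v[3],0,0]).apply(L)+v[:3],c)-pix).ravel()
r=least_squares(f,[.44,-.39,.08,yaw]);x=r.x;print(x,yaw,r.fun)
print('tip in plate',R.from_euler('z',x[3]).inv().apply(tip()-x[:3]))
print(s['q'])
# target: plate centre press(-143,-6)
Rm=ori(PRESS[2],s['ee_rot'][1]); tp=R.from_euler('z',x[3]).inv().apply(tip()-x[:3])
E
```

```text
[ 0.4511 -0.3946  0.0863 -0.4614] -0.4570800581178016 [-0.0324  0.5021  0.6935  0.6535  0.2525 -0.5487 -0.9699 -0.7056]
tip in plate [-0.027  -0.0005 -0.0033]
[-0.3829  0.2485 -0.5137  0.0173 -0.6695 -1.6578]
```

```bash
cat >> h.py <<'E'
TIPP2=np.array([-.027,-.0005,-.0033])
def pt2(px,py,zc,yaw=PRESS[2],tilt=.14):
    rowt(at(PRESS,[px,py,zc])[0]+R.from_euler('z',yaw).apply(TIPP2),ori(yaw,tilt))
E
python3 - <<'E'
from h import *
pt2(-.125,-.15,.10,yaw=-.6); pt2(-.138,-.006,.09)
E
```

```text
slide [0.2017, 0.1662, -0.0561] turn [0.0031, -0.0001, 0.0225] dist 0.1337 deg 8.2
slide [0.163, 0.4567, -0.0306] turn [0.0051, -0.0001, 0.0367] dist 0.2429 deg 13.3
```

```bash
python3 -m crank '[{"slide":[0.05,0.04,-0.014],"turn":[0.001,0,0.006],"fingers":-0.3},{"slide":[0.1,0.08,-0.028],"turn":[0.002,0,0.012],"fingers":-0.3},{"slide":[0.15,0.125,-0.042],"turn":[0.003,0,0.018],"fingers":-0.3},{"slide":[0.2017,0.1662,-0.0561],"turn":[0.0031,0,0.0225],"fingers":-0.3},{"slide":[0.2017,0.1662,-0.0561],"turn":[0.0031,0,0.0225],"fingers":-0.3}]' 58
python3 - <<'E'
from h import *
pt2(-.125,-.15,.10,yaw=-.6); pt2(-.138,-.006,.09)
print(get_state()['q'])
E
```

```text
t: 14.22
eef_pos: [0.3661, -0.26, 0.0691]
ee_rot: [-3.14, 0.13, 2.54]
force: [-1.4, 0.9, -6.8]
width: 0.0486
slide [-0.0175, 0.0012, -0.0053] turn [-0.0003, -0.0016, -0.0003] dist 0.0092 deg 0.6
slide [-0.0145, 0.2947, 0.0139] turn [0.0016, -0.0016, 0.0139] dist 0.1477 deg 5.1
[-0.1152  0.0271 -0.7935  0.1044 -0.6384 -2.1377]
```

```bash
python3 -m crank '[{"slide":[-0.006,0.07,0.003],"turn":[0.0005,-0.0005,0.004],"fingers":-0.3},{"slide":[-0.01,0.14,0.006],"turn":[0.001,-0.001,0.008],"fingers":-0.3},{"slide":[-0.012,0.22,0.01],"turn":[0.0013,-0.0016,0.012],"fingers":-0.3},{"slide":[-0.0145,0.2947,0.0139],"turn":[0.0016,-0.0016,0.0139],"fingers":-0.3},{"slide":[-0.0145,0.2947,0.0139],"turn":[0.0016,-0.0016,0.0139],"fingers":-0.3}]' 58
python3 -m crank '[{"slide":[0,0,0],"turn":[0,0,0],"fingers":-0.3}]' 58
python3 - <<'E'
from h import *
pt2(-.138,-.006,.09);pt2(-.138,-.006,.035)
print(get_state()['q'])
c=shot('wrist','w15',None,1.4)
shot('scene','s15',(150,130,430,340),2.8)
E
```

```text
t: 14.63
eef_pos: [0.4661, -0.1427, 0.0646]
ee_rot: [3.139, 0.147, 2.457]
force: [0.6, -0.1, -5.7]
width: 0.0485
t: 14.72
eef_pos: [0.4618, -0.1451, 0.0636]
ee_rot: [-3.141, 0.144, 2.457]
force: [-0.9, -1.0, -5.9]
width: 0.0482
slide [0.0113, -0.004, -0.0002] turn [0.0, 0.0006, 0.0008] dist 0.006 deg 0.4
slide [0.0271, -0.004, 0.1086] turn [0.0, 0.0006, 0.0008] dist 0.056 deg 0.4
[ 0.1994  0.0974 -0.7677  0.1914 -0.6233 -2.6059]
```

View pics/w15.png

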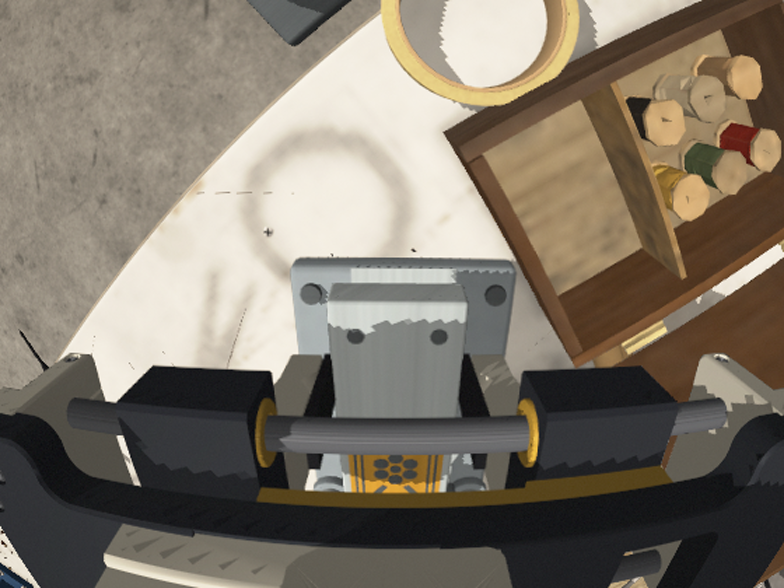

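View pics/s15.png

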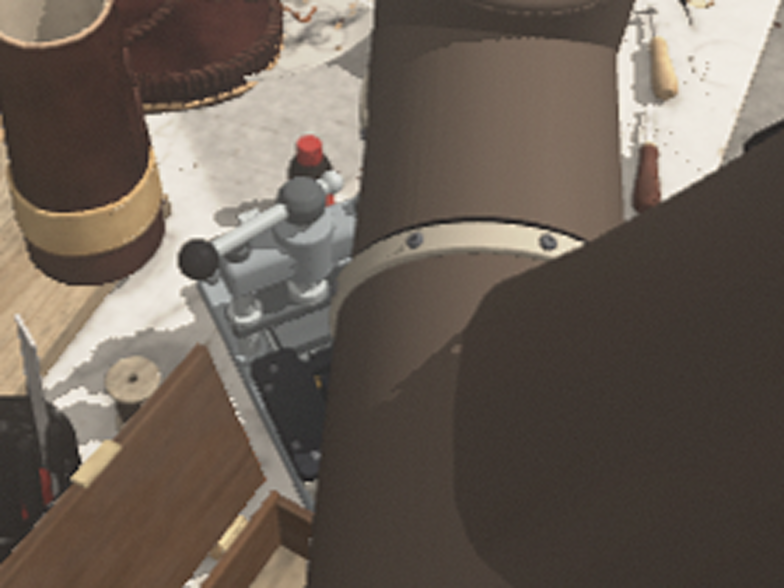

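```bash
python3 -m crank '[{"slide":[0.014,-0.002,0.035],"turn":[0,0.0003,0.0004],"fingers":-0.3},{"slide":[0.02,-0.004,0.07],"turn":[0,0.0006,0.0008],"fingers":-0.3},{"slide":[0.0271,-0.004,0.1],"turn":[0,0.0006,0.0008],"fingers":-0.3},{"slide":[0.0271,-0.004,0.1086],"turn":[0,0.0006,0.0008],"fingers":-0.3},{"slide":[0.0271,-0.004,0.1086],"turn":[0,0.0006,0.0008],"fingers":-0.3}]' 58
python3 -m crank '[{"slide":[0.0006,0,0.004],"turn":[0,0,0],"fingers":-0.3},{"slide":[0.0012,0,0.008],"turn":[0,0,0],"fingers":-0.3},{"slide":[0.0012,0,0.008],"turn":[0,0,0],"fingers":-0.3}]' 58
python3 - <<'E'
from h import *
pt2(-.138,-.006,.026)
E
```

```text
t: 15.23
eef_pos: [0.4545, -0.146, 0.0083]
ee_rot: [-3.141, 0.14, 2.447]
force: [0.1, -0.1, -5.2]
width: 0.0483
t: 15.48
eef_pos: [0.4571, -0.1449, 0.0061]
ee_rot: [3.139, 0.143, 2.448]
force: [0.1, -0.1, -6.1]
width: 0.0487
slide [0.0057, 0.0016, 0.0136] turn [0.0004, 0.0005, -0.0006] dist 0.0074 deg 0.3
```

```bash
python3 -m crank '[{"slide":[0.0006,0,0.004],"turn":[0,0,0],"fingers":-0.3},{"slide":[0.0012,0,0.009],"turn":[0,0,0],"fingers":-0.3},{"slide":[0.0012,0,0.009],"turn":[0,0,0],"fingers":-0.3}]' 58
python3 -m crank '[{"slide":[0.0003,0,0.002],"turn":[0,0,0],"fingers":-0.3},{"slide":[0.0006,0,0.004],"turn":[0,0,0],"fingers":-0.3},{"slide":[0.0006,0,0.004],"turn":[0,0,0],"fingers":-0.3}]' 58
```

```text
t: 15.73
eef_pos: [0.4567, -0.1448, 0.001]
ee_rot: [3.139, 0.143, 2.449]
force: [0.1, 0.2, -5.4]
width: 0.0481
t: 15.98
eef_pos: [0.4569, -0.1447, -0.0007]
ee_rot: [3.139, 0.143, 2.449]
force: [-1.1, 1.4, -0.8]
width: 0.0486
```

```bash
python3 -m crank '[{"slide":[0.0002,0,0.0014],"turn":[0,0,0],"fingers":-0.3},{"slide":[0.0002,0,0.0014],"turn":[0,0,0],"fingers":0.5},{"slide":[0.0002,0,0.0014],"turn":[0,0,0],"fingers":0.5},{"slide":[0.0002,0,0.0014],"turn":[0,0,0],"fingers":0.5},{"slide":[0.0002,0,0.0014],"turn":[0,0,0],"fingers":0.5}]' 58
python3 -m crank '[{"slide":[-0.003,0,-0.02],"turn":[0,0,0],"fingers":0.5},{"slide":[-0.009,0,-0.06],"turn":[0,0,0],"fingers":0.5},{"slide":[-0.014,0,-0.1],"turn":[0,0,0],"fingers":0.5},{"slide":[-0.014,0,-0.1],"turn":[0,0,0],"fingers":0.5}]' 58
python3 - <<'E'
from h import *
c=shot('wrist','w16',None,1.4);np.savez('pics/w16c.npz',K=c['K'],pose=c['pose'])
E
```

```text
t: 16.4
eef_pos: [0.4574, -0.1447, -0.0013]
ee_rot: [3.139, 0.143, 2.449]
force: [0.4, -0.7, 0.6]
width: 0.0645
t: 16.73
eef_pos: [0.4593, -0.1443, 0.0523]
ee_rot: [3.135, 0.146, 2.449]
force: [-0.1, 0.2, 0.5]
width: 0.0656
```

View pics/w16.png

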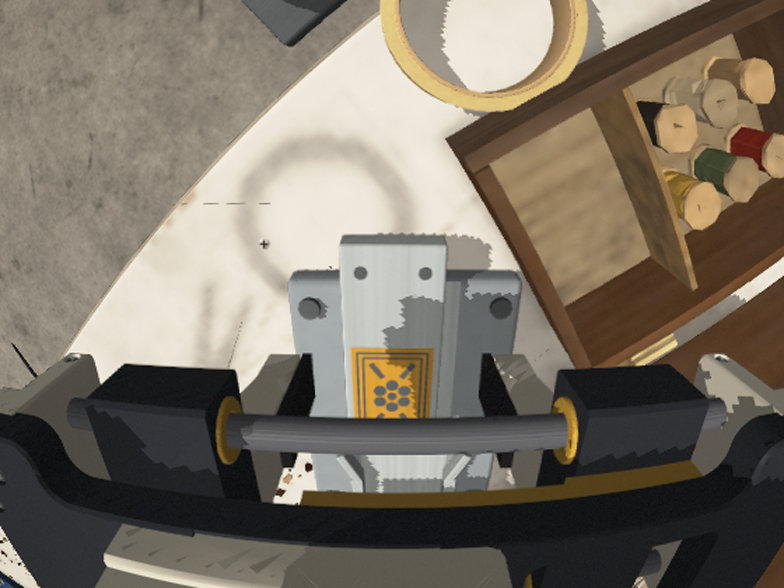

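```bash
cat >> h.py <<'E'
def tipto(px,py,z,tilt=0.,yaw=PRESS[2]): rowt(at(PRESS,[px,py,z])[0],ori(yaw,tilt))
def tpress():
    d=tip();e=d[:2]-PRESS[:2];c,s=np.cos(PRESS[2]),np.sin(PRESS[2]);return np.array([c*e[0]+s*e[1],-s*e[0]+c*e[1],d[2]])
E
python3 - <<'E'
from h import *
print(tpress())
tipto(-.215,-.04,.07); tipto(-.222,-.04,.07)
d=np.load('pics/w16c.npz'); c={'K':d['K'],'pose':d['pose']}
B=np.array([[-60,-25,34],[-60,25,34]])/1000
pix=unz([(341,243),(448,243)],0,0,1.4)
for p in pix: 
    P=ray('wrist',p,.034,c);e=P-PRESS[:2];cc,ss=np.cos(PRESS[2]),np.sin(PRESS[2]);print('tail corner',cc*e[0]+ss*e[1],-ss*e[0]+cc*e[1])
E
```

```text
[-0.1625 -0.0061  0.0746]
slide [0.112, -0.0684, -0.007] turn [0.0009, 0.0232, -0.0004] dist 0.0657 deg 8.3
slide [0.1258, -0.0685, -0.0091] turn [0.0009, 0.0232, -0.0004] dist 0.0718 deg 8.3
tail corner -0.20014900549084097 -0.029986492543753268
tail corner -0.19990289619149026 0.018406415002858
```

```bash
python3 -m crank '[{"slide":[0.04,-0.025,-0.002],"turn":[0.0003,0.008,0],"fingers":0.14},{"slide":[0.08,-0.05,-0.005],"turn":[0.0006,0.016,0],"fingers":0.14},{"slide":[0.1258,-0.0685,-0.0091],"turn":[0.0009,0.0232,-0.0004],"fingers":0.14},{"slide":[0.1258,-0.0685,-0.0091],"turn":[0.0009,0.0232,-0.0004],"fingers":0.14},{"slide":[0.1258,-0.0685,-0.0091],"turn":[0.0009,0.0232,-0.0004],"fingers":0.14}]' 20
python3 - <<'E'
from h import *
print(tpress(),get_state()['q'])
tipto(-.222,-.04,.07);tipto(-.222,-.04,.024)
E
```

```text
t: 17.2
eef_pos: [0.3862, -0.1312, 0.044]
ee_rot: [-3.138, -0.003, 2.45]
force: [0.8, 1.1, 0.8]
width: 0.0503
[-0.2231 -0.0418  0.068 ] [ 0.1623  0.0871 -0.7529  0.0004 -0.7356 -2.4248]
slide [-0.0024, 0.0038, -0.004] turn [-0.0006, -0.0005, -0.0002] dist 0.003 deg 0.3
slide [-0.0026, 0.0041, 0.088] turn [-0.0006, -0.0005, -0.0002] dist 0.0441 deg 0.3
```

```bash
python3 -m crank '[{"slide":[-0.001,0.003,0.04],"turn":[0,0,0],"fingers":0.14},{"slide":[-0.002,0.004,0.08],"turn":[0,0,0],"fingers":0.14},{"slide":[-0.002,0.004,0.086],"turn":[0,0,0],"fingers":0.14},{"slide":[-0.002,0.004,0.086],"turn":[0,0,0],"fingers":0.14}]' 20
python3 - <<'E'
from h import *
print(tpress(),get_state()['force'])
shot('wrist','w17',None,1.4)
E
```

```text
t: 17.53
eef_pos: [0.3871, -0.1304, 0.0003]
ee_rot: [-3.135, -0.005, 2.451]
force: [0.6, -0.3, -0.2]
width: 0.0501
[-0.2229 -0.0405  0.0243] [ 0.5788 -0.2615 -0.1874]
```

View pics/w17.png

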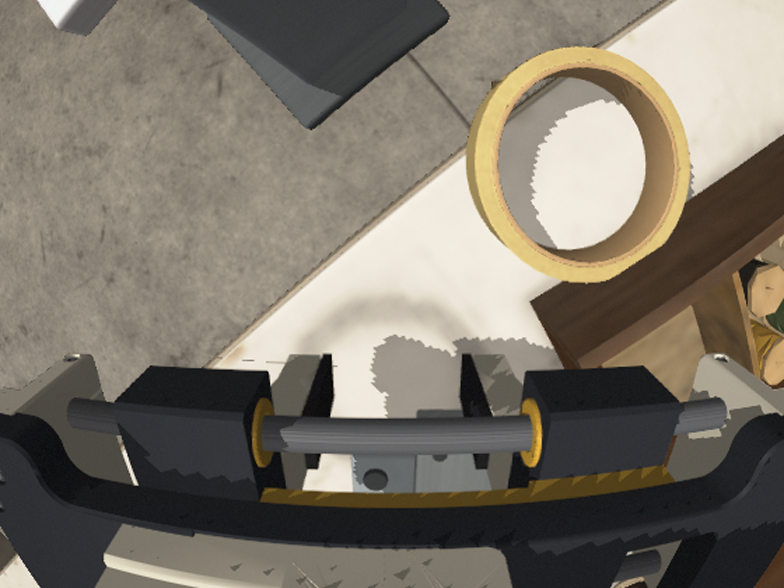

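```bash
python3 -m crank '[{"slide":[-0.008,0,0],"turn":[0,0,0],"fingers":0.14},{"slide":[-0.016,0,0],"turn":[0,0,0],"fingers":0.14},{"slide":[-0.024,0,0],"turn":[0,0,0],"fingers":0.14},{"slide":[-0.032,0,0],"turn":[0,0,0],"fingers":0.14},{"slide":[-0.04,0,0],"turn":[0,0,0],"fingers":0.14}]' 20
python3 -m crank '[{"slide":[-0.008,0,0],"turn":[0,0,0],"fingers":0.14},{"slide":[-0.016,0,0],"turn":[0,0,0],"fingers":0.14},{"slide":[-0.024,0,0],"turn":[0,0,0],"fingers":0.14},{"slide":[-0.032,0,0],"turn":[0,0,0],"fingers":0.14},{"slide":[-0.04,0,0],"turn":[0,0,0],"fingers":0.14}]' 20
cat >> h.py <<'E'
def fp():
    s=get_state();f=np.array(s['force']);c,n=np.cos(PRESS[2]),np.sin(PRESS[2]);return np.array([c*f[0]+n*f[1],-n*f[0]+c*f[1],f[2]])
E
python3 - <<'E'
from h import *
print(tpress(),fp())
shot('wrist','w18',None,1.4)
E
```

```text
t: 18.0
eef_pos: [0.4028, -0.143, 0.0015]
ee_rot: [-3.137, -0.005, 2.451]
force: [-6.3, 5.1, 6.3]
width: 0.05
t: 18.42
eef_pos: [0.4179, -0.1558, 0.0014]
ee_rot: [-3.137, -0.005, 2.451]
force: [-6.0, 4.5, 8.6]
width: 0.05
[-0.183  -0.0406  0.0254] [-7.4697 -0.3609  8.5612]
```

View pics/w18.png

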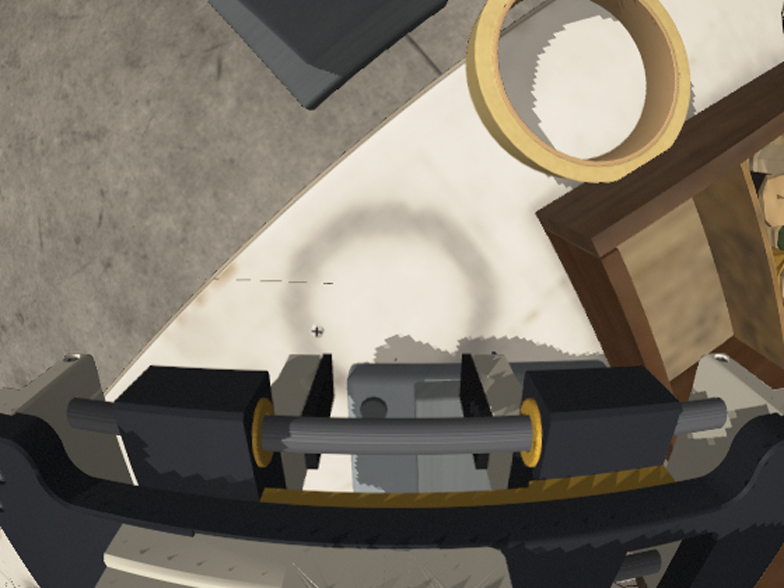

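```bash
python3 -m crank '[{"slide":[0.006,0,0],"turn":[0,0,0],"fingers":0.14},{"slide":[0.006,0,0.006],"turn":[0,0,0],"fingers":0.14},{"slide":[-0.004,0,0.006],"turn":[0,0,0],"fingers":0.14},{"slide":[-0.012,0,0.006],"turn":[0,0,0],"fingers":0.14},{"slide":[-0.02,0,0.006],"turn":[0,0,0],"fingers":0.14}]' 20
python3 - <<'E'
from h import *
print(tpress(),fp())
E
```

```text
t: 18.88
eef_pos: [0.4262, -0.162, -0.002]
ee_rot: [-3.137, -0.004, 2.451]
force: [-3.2, 2.6, 1.8]
width: 0.0498
[-0.1726 -0.0401  0.022 ] [-4.116  -0.0185  1.805 ]
```

```bash
python3 -m crank '[{"slide":[-0.008,0,0],"turn":[0,0,0],"fingers":0.14},{"slide":[-0.016,0,0],"turn":[0,0,0],"fingers":0.14},{"slide":[-0.024,0,0],"turn":[0,0,0],"fingers":0.14},{"slide":[-0.032,0,0],"turn":[0,0,0],"fingers":0.14},{"slide":[-0.036,0,0],"turn":[0,0,0],"fingers":0.14}]' 20
python3 - <<'E'
from h import *
print(tpress(),fp())
c=shot('wrist','w19');c=shot('top','t19',(170,120,330,280),3.7)
E
```

```text
t: 19.3
eef_pos: [0.4409, -0.1737, -0.002]
ee_rot: [-3.138, -0.003, 2.451]
force: [-3.0, 2.7, 2.3]
width: 0.0499
[-0.1539 -0.0398  0.022 ] [-3.9768  0.1741  2.2504]
```

View pics/t19.png

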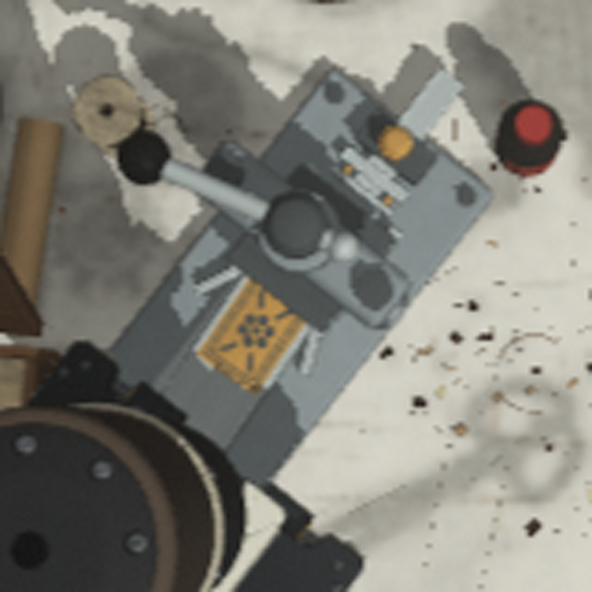

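View pics/w19.png

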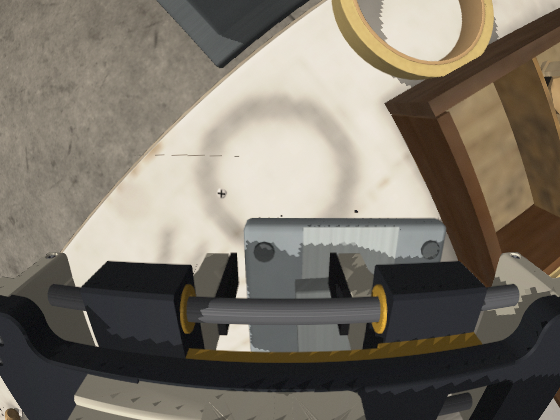

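```bash
python3 -m crank '[{"slide":[-0.008,0,0],"turn":[0,0,0],"fingers":0.14},{"slide":[-0.016,0,0],"turn":[0,0,0],"fingers":0.14},{"slide":[-0.024,0,0],"turn":[0,0,0],"fingers":0.14},{"slide":[-0.03,0,0],"turn":[0,0,0],"fingers":0.14},{"slide":[-0.036,0,0],"turn":[0,0,0],"fingers":0.14}]' 20
python3 - <<'E'
from h import *
print(tpress(),fp(),get_state()['moment'])
E
```

```text
t: 19.82
eef_pos: [0.4546, -0.1851, -0.002]
ee_rot: [-3.138, -0.003, 2.451]
force: [-2.6, 3.3, 1.2]
width: 0.0498
[-0.1361 -0.0398  0.022 ] [-4.1328  0.8961  1.238 ] [0.9291 1.0051 0.1241]
```

```bash
python3 -m crank '[{"slide":[-0.004,0,0],"turn":[0,0,0],"fingers":0.14},{"slide":[-0.008,0,0],"turn":[0,0,0],"fingers":0.14},{"slide":[-0.012,0,0],"turn":[0,0,0],"fingers":0.14}]' 20
python3 -m crank '[{"slide":[-0.002,0,0],"turn":[0,0,0],"fingers":0.14},{"slide":[-0.004,0,0],"turn":[0,0,0],"fingers":0.14},{"slide":[-0.004,0,0],"turn":[0,0,0],"fingers":0.14}]' 20
python3 - <<'E'
from h import *
print(tpress(),fp())
E
```

```text
t: 20.07
eef_pos: [0.459, -0.1888, -0.002]
ee_rot: [-3.138, -0.003, 2.451]
force: [-3.9, 3.0, 0.9]
width: 0.0499
t: 20.32
eef_pos: [0.4606, -0.19, -0.002]
ee_rot: [-3.138, -0.003, 2.451]
force: [-2.5, 2.0, 1.2]
width: 0.0496
[-0.1283 -0.0398  0.022 ] [-3.195  -0.03    1.2071]
```

```bash
python3 -m crank '[{"slide":[-0.002,0,0],"turn":[0,0,0],"fingers":0.14},{"slide":[-0.004,0,0],"turn":[0,0,0],"fingers":0.14}]' 20
python3 - <<'E'
from h import *
print(tpress(),fp())
E
python3 -m crank '[{"slide":[-0.002,0,0],"turn":[0,0,0],"fingers":0.14},{"slide":[-0.004,0,0],"turn":[0,0,0],"fingers":0.14}]' 20
python3 - <<'E'
from h import *
print(tpress(),fp())
E
```

```text
t: 20.48
eef_pos: [0.4617, -0.1911, -0.002]
ee_rot: [-3.138, -0.004, 2.451]
force: [-4.2, 4.9, 1.8]
width: 0.0499
[-0.1268 -0.0399  0.022 ] [-6.3815  1.1154  1.788 ]
t: 20.65
eef_pos: [0.4625, -0.1921, -0.0021]
ee_rot: [-3.137, -0.005, 2.451]
force: [-6.3, 8.6, 5.8]
width: 0.0502
[-0.1255 -0.0401  0.0219] [-10.3311   2.5765   5.7657]
```

```bash
python3 - <<'E'
from h import *
shot('top','t20',(170,120,330,280),3.7);shot('scene','s20',(180,160,340,320),3.7);print(fp())
E
python3 -m crank '[{"slide":[-0.002,0,0],"turn":[0,0,0],"fingers":0.14},{"slide":[-0.002,0,0],"turn":[0,0,0],"fingers":0.14}]' 20
python3 - <<'E'
from h import *
print(tpress(),fp())
E
```

```text
[-8.7076  1.5714  4.5908]
t: 20.92
eef_pos: [0.4628, -0.1924, -0.0022]
ee_rot: [-3.137, -0.006, 2.451]
force: [-7.7, 9.5, 6.4]
width: 0.0498
[-0.1251 -0.0402  0.0218] [-11.9739   2.4243   6.4198]
```

View pics/t20.png

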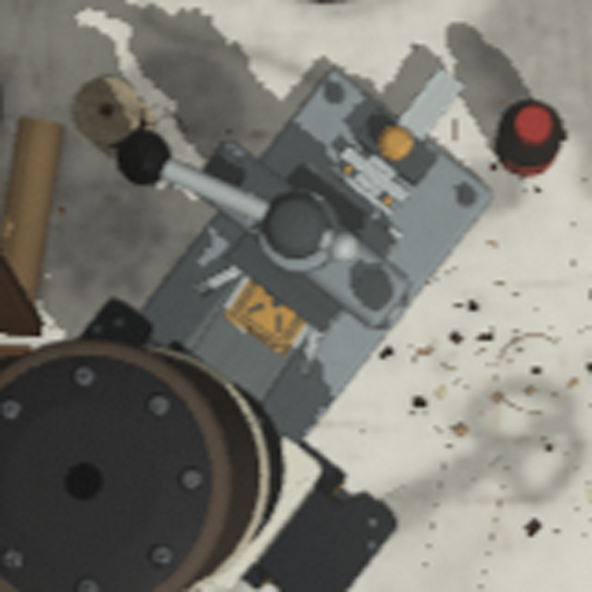

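View pics/s20.png

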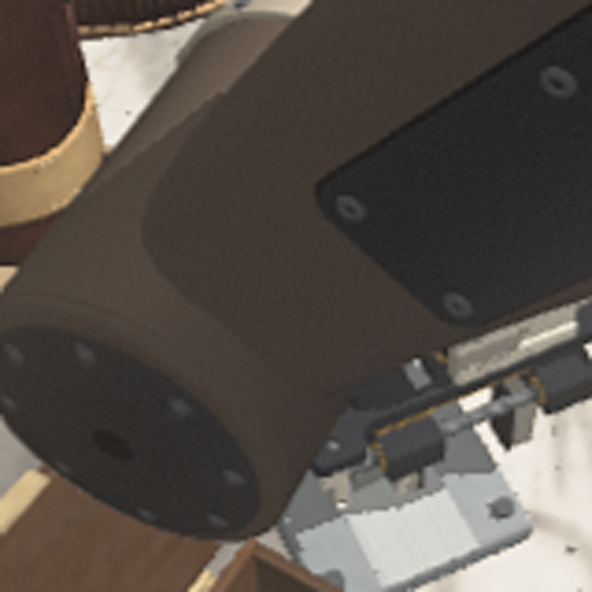

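```bash
python3 - <<'E'
from h import *
d=np.load('pics/w12c.npz'); c={'K':d['K'],'pose':d['pose']}
p=[.4467,-.3926,-.4555]
def loc(P,p):
    e=np.array(P[:2])-p[:2];a,b=np.cos(p[2]),np.sin(p[2]);return np.array([a*e[0]+b*e[1],-b*e[0]+a*e[1]])
for q in [(351,293),(437,300),(346,388),(424,393)]:
    print(loc(ray('wrist',unz([q],0,0,1.4)[0],.016,c),p))
ct=get_calibration('top')
for q in [(227,318),(290,354)]:
    print('die rear in press',loc(ray('top',unz([q],170,120,3.7)[0],.034,ct),PRESS))
for q in [(195,357),(258,391)]:
    print('t19 die rear in press',loc(ray('top',unz([q],170,120,3.7)[0],.034,ct),PRESS))
E
```

```text
[-0.0035 -0.023 ]
[-0.0042  0.0203]
[ 0.0585 -0.0231]
[0.057  0.0218]
die rear in press [-0.061   0.0149]
die rear in press [-0.055  -0.0271]
t19 die rear in press [-0.0903  0.0156]
t19 die rear in press [-0.0833 -0.0256]
```

```bash
python3 -m crank '[{"slide":[0.03,0,0],"turn":[0,0,0],"fingers":0.14},{"slide":[0.07,0,0],"turn":[0,0,0],"fingers":0.14},{"slide":[0.1,0,-0.1],"turn":[0,0,0],"fingers":0.14},{"slide":[0.1,0,-0.18],"turn":[0,0,0],"fingers":0.14},{"slide":[0.1,0,-0.18],"turn":[0,0,0],"fingers":0.14}]' 20
python3 - <<'E'
from h import *
c=shot('wrist','w21',None,1.4);np.savez('pics/w21c.npz',K=c['K'],pose=c['pose']);print(tpress())
shot('top','t21',(200,140,300,240),6)
E
```

```text
t: 21.33
eef_pos: [0.4303, -0.1614, 0.0943]
ee_rot: [3.14, 0.005, 2.453]
force: [1.4, 0.4, 0.7]
width: 0.0499
[-0.1698 -0.0368  0.118 ]
```

View pics/w21.png

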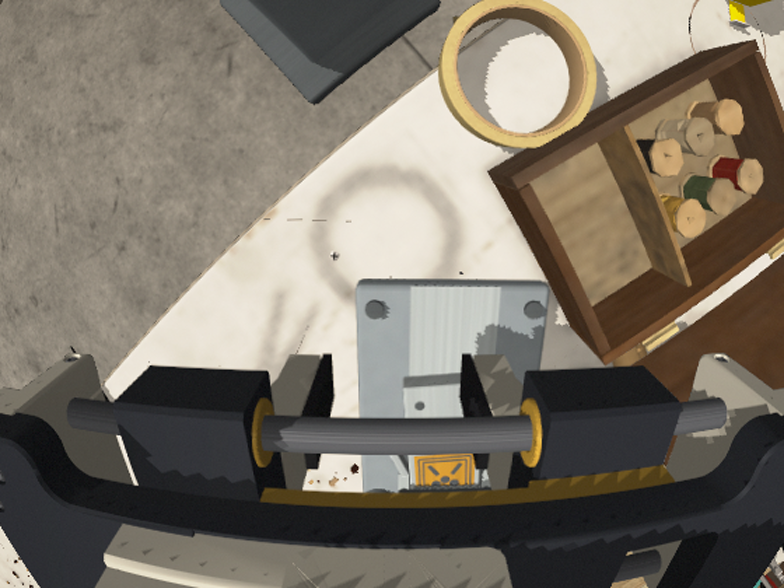

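View pics/t21.png

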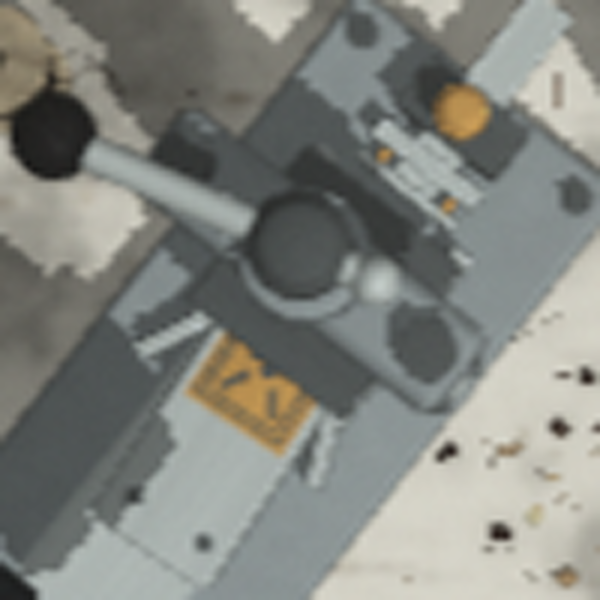

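```bash
python3 - <<'E'
from h import *
ct=get_calibration('top')
def loc(P,p):
    e=np.array(P[:2])-p[:2];a,b=np.cos(p[2]),np.sin(p[2]);return np.array([a*e[0]+b*e[1],-b*e[0]+a*e[1]])*1000
for n,q,z in [('tail R',(207,588),.034),('right edge',(300,452),.034),('tail L',(92,513),.034),('die rear L',(187,388),.034),('die rearR',(282,454),.034),('bedR',(305,600),.018),('bedR2',(440,412),.018),('left edge',(213,345),.034),
 ('hole',(204,543),.034),('hole2',(134,495),.034)]:
    print(n,loc(ray('top',unz([q],200,140,6)[0],z,ct),PRESS))
d=np.load('pics/w21c.npz'); c={'K':d['K'],'pose':d['pose']}
for n,q in [('tail R',(404,384)),('holeR',(420,406)),('dieRearR',(417,457)),('tail mid',(460,381))]:
    print('w',n,loc(ray('wrist',unz([q],0,0,1.4)[0],.034,c),PRESS))
E
```

```text
tail R [-110.9768  -32.8535]
right edge [-52.239  -29.2072]
tail L [-115.2616   16.3353]
die rear L [-59.039  17.052]
die rearR [-56.7616 -24.5467]
bedR [-93.671 -62.325]
bedR2 [ -9.8011 -59.1228]
left edge [-41.1379  19.2013]
hole [-98.9965 -22.0844]
hole2 [-100.923    8.389]
w tail R [-114.6238  -31.8585]
w holeR [-98.2318 -21.4536]
w dieRearR [-56.1111 -22.4003]
w tail mid [-116.3924    3.2827]
```

```bash
python3 - <<'E'
from h import *
tipto(-.106,-.092,.10); tipto(-.106,-.092,.0225)
E
```

```text
slide [-0.1288, -0.1095, 0.0318] turn [0.0003, 0.0006, 0.0001] dist 0.086 deg 0.2
slide [-0.1282, -0.1097, 0.1868] turn [0.0003, 0.0006, 0.0001] dist 0.1259 deg 0.2
```

```bash
python3 -m crank '[{"slide":[-0.05,-0.06,0.02],"turn":[0,0,0],"fingers":0.14},{"slide":[-0.1,-0.1095,0.03],"turn":[0,0,0],"fingers":0.14},{"slide":[-0.1288,-0.1095,0.1],"turn":[0,0,0],"fingers":0.14},{"slide":[-0.1285,-0.1097,0.15],"turn":[0,0,0],"fingers":0.14},{"slide":[-0.1285,-0.1097,0.18],"turn":[0,0,0],"fingers":0.14}]' 20
python3 -m crank '[{"slide":[0,0,0.006],"turn":[0,0,0],"fingers":0.14},{"slide":[0,0,0.006],"turn":[0,0,0],"fingers":0.14}]' 20
python3 - <<'E'
from h import *
print(tpress(),fp())
E
```

```text
t: 21.85
eef_pos: [0.4395, -0.2454, -0.005]
ee_rot: [-3.137, -0.005, 2.448]
force: [-0.5, -0.8, -0.7]
width: 0.0503
t: 22.02
eef_pos: [0.4396, -0.2447, -0.0062]
ee_rot: [-3.136, -0.006, 2.451]
force: [0.4, -0.1, 0.5]
width: 0.0501
[-0.1097 -0.0952  0.0178] [0.3992 0.1969 0.4704]
```

```bash
python3 -m crank '[{"slide":[0,0.012,-0.008],"turn":[0,0,0],"fingers":0.14},{"slide":[0,0.024,-0.008],"turn":[0,0,0],"fingers":0.14},{"slide":[0,0.028,-0.008],"turn":[0,0,0],"fingers":0.14},{"slide":[0,0.028,-0.008],"turn":[0,0,0],"fingers":0.14}]' 20
python3 - <<'E'
from h import *
print(tpress(),fp())
E
python3 -m crank '[{"slide":[0,0.005,0],"turn":[0,0,0],"fingers":0.14},{"slide":[0,0.008,0],"turn":[0,0,0],"fingers":0.14},{"slide":[0,0.008,0],"turn":[0,0,0],"fingers":0.14}]' 20
python3 - <<'E'
from h import *
print(tpress(),fp())
shot('wrist','w22',None,1.4)
E
```

```text
t: 22.35
eef_pos: [0.4509, -0.2331, 0.0004]
ee_rot: [-3.14, -0.001, 2.452]
force: [0.0, -0.2, 0.5]
width: 0.0501
[-0.1084 -0.0792  0.0244] [ 0.1579 -0.1514  0.5163]
t: 22.6
eef_pos: [0.4522, -0.2304, -0.0006]
ee_rot: [-3.138, -0.003, 2.451]
force: [0.5, -0.5, 0.5]
width: 0.05
[-0.1091 -0.0763  0.0234] [ 0.6739 -0.0506  0.4588]
```

View pics/w22.png

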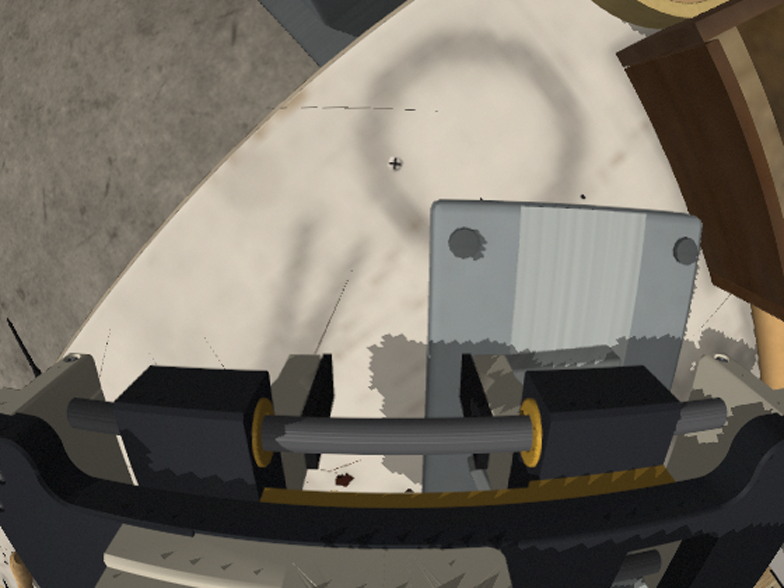

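```bash
python3 -m crank '[{"slide":[0,0.004,0],"turn":[0,0,0],"fingers":0.14},{"slide":[0,0.008,0],"turn":[0,0,0],"fingers":0.14},{"slide":[0,0.008,0],"turn":[0,0,0],"fingers":0.14}]' 20
python3 -m crank '[{"slide":[0,0.004,0],"turn":[0,0,0],"fingers":0.14},{"slide":[0,0.006,0],"turn":[0,0,0],"fingers":0.14},{"slide":[0,0.006,0],"turn":[0,0,0],"fingers":0.14}]' 20
python3 - <<'E'
from h import *
print(tpress(),fp())
E
```

```text
t: 22.9
eef_pos: [0.4542, -0.2274, -0.001]
ee_rot: [-3.138, -0.004, 2.451]
force: [-0.9, -0.1, 0.0]
width: 0.0496
t: 23.15
eef_pos: [0.4557, -0.2251, -0.0011]
ee_rot: [-3.137, -0.004, 2.451]
force: [-2.3, -0.4, 0.9]
width: 0.0498
[-0.1097 -0.0699  0.0229] [-1.5308 -1.7753  0.9192]
```

```bash
for i in 1; do :; done; python3 -m crank '[{"slide":[0,0.002,0],"turn":[0,0,0],"fingers":0.14},{"slide":[0,0.004,0],"turn":[0,0,0],"fingers":0.14},{"slide":[0,0.004,0],"turn":[0,0,0],"fingers":0.14}]' 20
python3 -m crank '[{"slide":[0,0.002,0],"turn":[0,0,0],"fingers":0.14},{"slide":[0,0.004,0],"turn":[0,0,0],"fingers":0.14},{"slide":[0,0.004,0],"turn":[0,0,0],"fingers":0.14}]' 20
python3 - <<'E'
from h import *
print(tpress(),fp())
E
```

```text
t: 23.4
eef_pos: [0.4575, -0.2235, -0.001]
ee_rot: [-3.138, -0.004, 2.451]
force: [-2.4, 0.2, -0.4]
width: 0.0498
t: 23.65
eef_pos: [0.4591, -0.222, -0.0009]
ee_rot: [-3.138, -0.003, 2.451]
force: [-1.9, -0.2, -0.9]
width: 0.0498
[-0.1091 -0.0654  0.0231] [-1.2889 -1.3871 -0.9408]
```

```bash
python3 -m crank '[{"slide":[0,0.003,0],"turn":[0,0,0],"fingers":0.14},{"slide":[0,0.004,0],"turn":[0,0,0],"fingers":0.14},{"slide":[0,0.004,0],"turn":[0,0,0],"fingers":0.14}]' 20
python3 - <<'E'
from h import *
print(tpress(),fp())
shot('top','t23',(200,140,300,240),6)
E
```

```text
t: 23.9
eef_pos: [0.4603, -0.2205, -0.0009]
ee_rot: [-3.138, -0.003, 2.451]
force: [-2.3, -0.6, 0.1]
width: 0.0501
[-0.1091 -0.0634  0.0231] [-1.4262 -1.9094  0.0771]
```

View pics/t23.png

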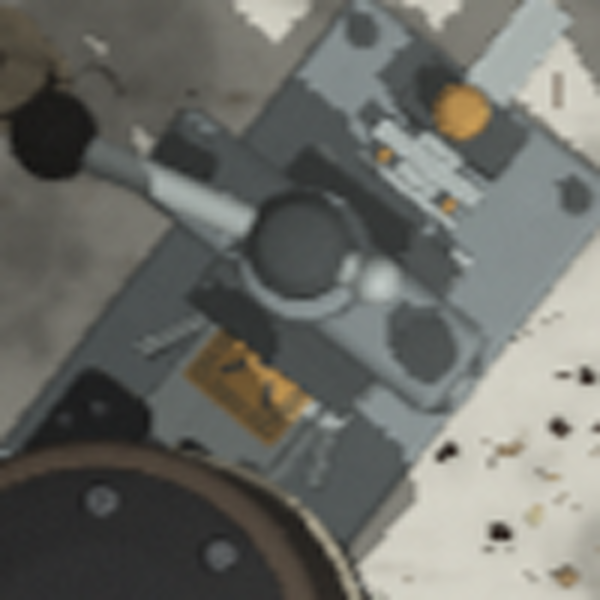

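```bash
python3 - <<'E'
from h import *
ct=get_calibration('top')
def loc(P,p):
    e=np.array(P[:2])-p[:2];a,b=np.cos(p[2]),np.sin(p[2]);return np.array([a*e[0]+b*e[1],-b*e[0]+a*e[1]])*1000
for n,q,z in [('die rear L',(183,375),.034),('die rearR',(272,447),.034),('dieR',(308,393),.034),('dieL',(213,334),.034),('bedR',(305,600),.018),('bedR2',(600,208),.018),('gL',(210,320),.03),('gL2',(150,352),.03),('gR',(325,430),.03),('gR2',(315,485),.03)]:
    print(n,loc(ray('top',unz([q],200,140,6)[0],z,ct),PRESS))
E
python3 -c "
import cv2
a=cv2.imread('pics/t23_raw.png')[180:230,220:270]
cv2.imwrite('pics/t23z.png',cv2.resize(a,None,fx=12,fy=12,interpolation=cv2.INTER_CUBIC))"
```

```text
die rear L [-56.244   21.0785]
die rearR [-56.9859 -20.1655]
dieR [-33.812  -18.4458]
dieL [-38.0215  21.6462]
bedR [-93.671 -62.325]
bedR2 [ 84.5803 -59.5223]
gL [-34.7082  26.175 ]
gL2 [-57.0956  36.1978]
gR [-40.5495 -31.1   ]
gR2 [-58.3345 -40.428 ]
```

View pics/t23z.png

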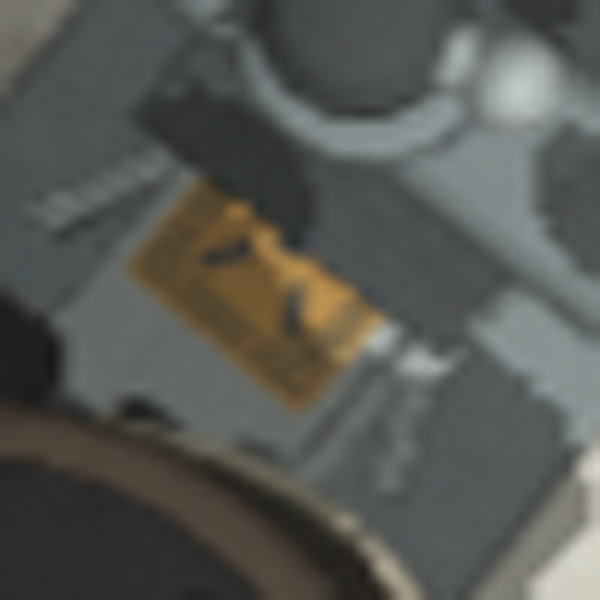

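```bash
python3 -m crank '[{"slide":[0.0,-0.03,0],"turn":[0,0,0],"fingers":0.14},{"slide":[0.04,-0.03,0],"turn":[0,0,0],"fingers":0.14},{"slide":[0.076,-0.02,0],"turn":[0,0,0],"fingers":0.14},{"slide":[0.076,0.02,0],"turn":[0,0,-0.0015],"fingers":0.14},{"slide":[0.076,0.058,0],"turn":[0,0,-0.0015],"fingers":0.14}]' 20
python3 -m crank '[{"slide":[0,0,0],"turn":[0,0,0],"fingers":0.14}]' 20
python3 - <<'E'
from h import *
print(tpress(),fp()); tipto(-.145,-.034,.0225,yaw=-.68)
shot('wrist','w24',None,1.4);shot('top','t24',(170,120,330,280),3.7)
E
```

```text
t: 24.37
eef_pos: [0.4498, -0.1735, -0.0003]
ee_rot: [-3.139, -0.002, 2.46]
force: [-0.2, -0.1, 0.3]
width: 0.0502
t: 24.45
eef_pos: [0.453, -0.1725, -0.0]
ee_rot: [-3.141, 0.0, 2.462]
force: [0.6, -0.8, 0.2]
width: 0.05
[-0.1454 -0.0312  0.024 ] [ 0.949  -0.2095  0.2237]
slide [-0.0008, -0.0055, 0.0029] turn [-0.0002, 0.0, 0.0001] dist 0.0032 deg 0.1
```

View pics/w24.png

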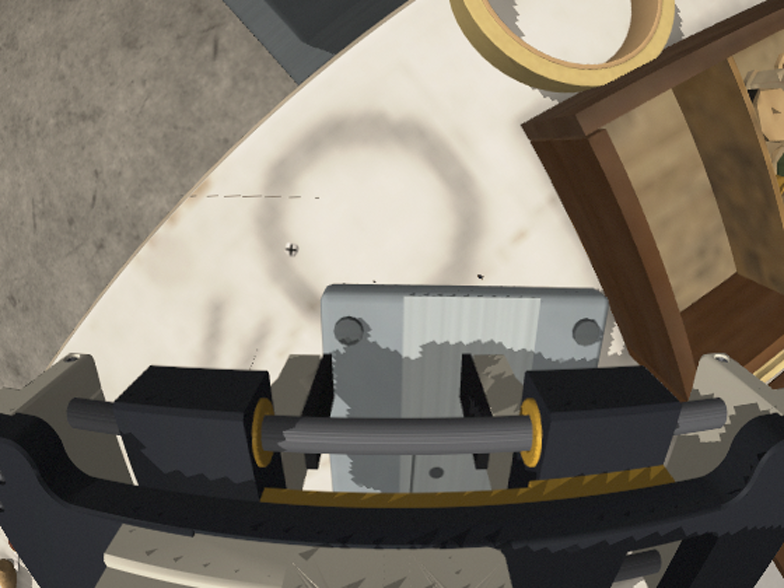

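View pics/t24.png

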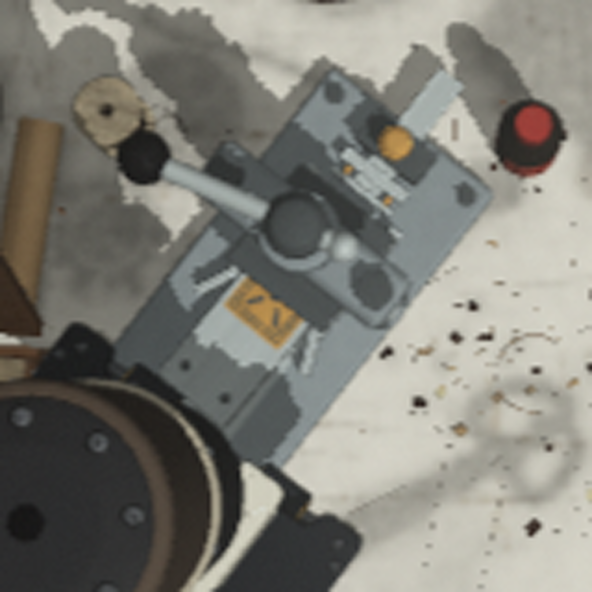

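```bash
python3 -m crank '[{"slide":[-0.01,-0.004,0.002],"turn":[0,0,0],"fingers":0.14},{"slide":[-0.02,-0.004,0.002],"turn":[0,0,0],"fingers":0.14},{"slide":[-0.028,-0.004,0.002],"turn":[0,0,0],"fingers":0.14},{"slide":[-0.028,-0.004,0.002],"turn":[0,0,0],"fingers":0.14}]' 20
python3 - <<'E'
from h import *
print(tpress(),fp())
E
python3 -m crank '[{"slide":[-0.002,0,0],"turn":[0,0,0],"fingers":0.14},{"slide":[-0.004,0,0],"turn":[0,0,0],"fingers":0.14},{"slide":[-0.004,0,0],"turn":[0,0,0],"fingers":0.14}]' 20
python3 - <<'E'
from h import *
print(tpress(),fp())
E
python3 -m crank '[{"slide":[-0.002,0,0],"turn":[0,0,0],"fingers":0.14},{"slide":[-0.004,0,0],"turn":[0,0,0],"fingers":0.14},{"slide":[-0.004,0,0],"turn":[0,0,0],"fingers":0.14}]' 20
python3 - <<'E'
from h import *
print(tpress(),fp())
E
```

```text
t: 24.88
eef_pos: [0.4597, -0.1854, -0.002]
ee_rot: [-3.138, -0.003, 2.459]
force: [-0.4, 0.7, -0.0]
width: 0.0499
[-0.132  -0.0368  0.022 ] [-0.774   0.2514 -0.014 ]
t: 25.13
eef_pos: [0.4605, -0.1859, -0.002]
ee_rot: [-3.138, -0.003, 2.46]
force: [0.6, 0.2, 0.9]
width: 0.0495
[-0.131  -0.0366  0.022 ] [0.3569 0.5775 0.8906]
t: 25.38
eef_pos: [0.4622, -0.1869, -0.0019]
ee_rot: [-3.138, -0.003, 2.461]
force: [-0.4, -0.6, 0.4]
width: 0.0502
[-0.129  -0.0364  0.0221] [ 0.0571 -0.7058  0.4431]
```

```bash
python3 -m crank '[{"slide":[-0.002,0,0],"turn":[0,0,0],"fingers":0.14},{"slide":[-0.004,0,0],"turn":[0,0,0],"fingers":0.14},{"slide":[-0.004,0,0],"turn":[0,0,0],"fingers":0.14}]' 20
python3 - <<'E'
from h import *
print(tpress(),fp())
E
python3 -m crank '[{"slide":[-0.002,0,0],"turn":[0,0,0],"fingers":0.14},{"slide":[-0.004,0,0],"turn":[0,0,0],"fingers":0.14},{"slide":[-0.004,0,0],"turn":[0,0,0],"fingers":0.14}]' 20
python3 - <<'E'
from h import *
print(tpress(),fp())
E
```

```text
t: 25.63
eef_pos: [0.4638, -0.1882, -0.002]
ee_rot: [-3.138, -0.003, 2.46]
force: [0.2, 0.5, -0.8]
width: 0.0499
[-0.127  -0.0364  0.022 ] [-0.1682  0.4718 -0.8339]
t: 25.88
eef_pos: [0.4653, -0.1895, -0.002]
ee_rot: [-3.138, -0.003, 2.46]
force: [-0.2, 0.3, 0.2]
width: 0.05
[-0.125  -0.0364  0.022 ] [-0.3398  0.1367  0.205 ]
```

```bash
python3 -m crank '[{"slide":[-0.002,0,0],"turn":[0,0,0],"fingers":0.14},{"slide":[-0.004,0,0],"turn":[0,0,0],"fingers":0.14},{"slide":[-0.004,0,0],"turn":[0,0,0],"fingers":0.14}]' 20
python3 - <<'E'
from h import *
print(tpress(),fp())
E
python3 -m crank '[{"slide":[-0.002,0,0],"turn":[0,0,0],"fingers":0.14},{"slide":[-0.004,0,0],"turn":[0,0,0],"fingers":0.14},{"slide":[-0.004,0,0],"turn":[0,0,0],"fingers":0.14}]' 20
python3 - <<'E'
from h import *
print(tpress(),fp())
E
```

```text
t: 26.13
eef_pos: [0.4666, -0.1907, -0.0021]
ee_rot: [-3.138, -0.004, 2.46]
force: [0.5, 0.1, -0.3]
width: 0.0498
[-0.1233 -0.0365  0.0219] [ 0.321   0.3942 -0.3383]
t: 26.38
eef_pos: [0.4674, -0.1919, -0.0022]
ee_rot: [-3.137, -0.005, 2.46]
force: [-2.8, 2.3, 1.6]
width: 0.05
[-0.1219 -0.0369  0.0218] [-3.6638  0.0021  1.5661]
```

```bash
python3 -m crank '[{"slide":[-0.002,0,0],"turn":[0,0,0],"fingers":0.14},{"slide":[-0.004,0,0],"turn":[0,0,0],"fingers":0.14},{"slide":[-0.004,0,0],"turn":[0,0,0],"fingers":0.14}]' 20
python3 - <<'E'
from h import *
print(tpress(),fp())
E
python3 -m crank '[{"slide":[-0.002,0,0],"turn":[0,0,0],"fingers":0.14},{"slide":[-0.004,0,0],"turn":[0,0,0],"fingers":0.14},{"slide":[-0.004,0,0],"turn":[0,0,0],"fingers":0.14}]' 20
python3 - <<'E'
from h import *
print(tpress(),fp())
E
```

```text
t: 26.63
eef_pos: [0.4697, -0.1933, -0.0021]
ee_rot: [-3.138, -0.004, 2.46]
force: [-2.8, 0.8, -0.2]
width: 0.05
[-0.1192 -0.0365  0.0219] [-2.6981 -1.2019 -0.2299]
t: 26.88
eef_pos: [0.4716, -0.1946, -0.002]
ee_rot: [-3.138, -0.003, 2.46]
force: [-1.5, 1.6, -0.8]
width: 0.0498
[-0.1169 -0.0363  0.022 ] [-2.148   0.2981 -0.8448]
```

```bash
cat > r.py <<'E'
from h import *
print(tpress()[:2],fp())
E
python3 -m crank '[{"slide":[-0.003,0,0],"turn":[0,0,0],"fingers":0.14},{"slide":[-0.006,0,0],"turn":[0,0,0],"fingers":0.14}]' 20 >/dev/null; python3 r.py
python3 -m crank '[{"slide":[-0.002,0,0],"turn":[0,0,0],"fingers":0.14},{"slide":[-0.003,0,0],"turn":[0,0,0],"fingers":0.14}]' 20 >/dev/null; python3 r.py
```

```text
[-0.1142 -0.0364] [-3.02   -0.1281 -0.4216]
[-0.1125 -0.0363] [-3.8973 -0.1934 -0.792 ]
```

```bash
python3 -m crank '[{"slide":[-0.002,0,0],"turn":[0,0,0],"fingers":0.14},{"slide":[-0.004,0,0],"turn":[0,0,0],"fingers":0.14}]' 20 >/dev/null; python3 r.py
python3 -m crank '[{"slide":[-0.002,0,0],"turn":[0,0,0],"fingers":0.14},{"slide":[-0.003,0,0],"turn":[0,0,0],"fingers":0.14}]' 20 >/dev/null; python3 r.py
```

```text
[-0.1107 -0.0364] [-2.9673 -0.6761  0.6982]
[-0.109  -0.0363] [-3.2877 -0.8735 -0.3855]
```

```bash
python3 -m crank '[{"slide":[-0.002,0,0],"turn":[0,0,0],"fingers":0.14},{"slide":[-0.004,0,0],"turn":[0,0,0],"fingers":0.14}]' 20 >/dev/null; python3 r.py
python3 -m crank '[{"slide":[-0.002,0,0],"turn":[0,0,0],"fingers":0.14},{"slide":[-0.003,0,0],"turn":[0,0,0],"fingers":0.14}]' 20 >/dev/null; python3 r.py
```

```text
[-0.1071 -0.0363] [-4.1371  0.0463 -0.1351]
[-0.1056 -0.0363] [-3.1659 -0.4655  0.2018]
```

```bash
python3 -m crank '[{"slide":[-0.002,0,0],"turn":[0,0,0],"fingers":0.14},{"slide":[-0.004,0,0],"turn":[0,0,0],"fingers":0.14}]' 20 >/dev/null; python3 r.py
python3 - <<'E'
from h import *
shot('top','t25',(170,120,330,280),3.7)
E
```

```text
[-0.1037 -0.0363] [-1.8251 -0.9131 -0.2053]
```

View pics/t25.png

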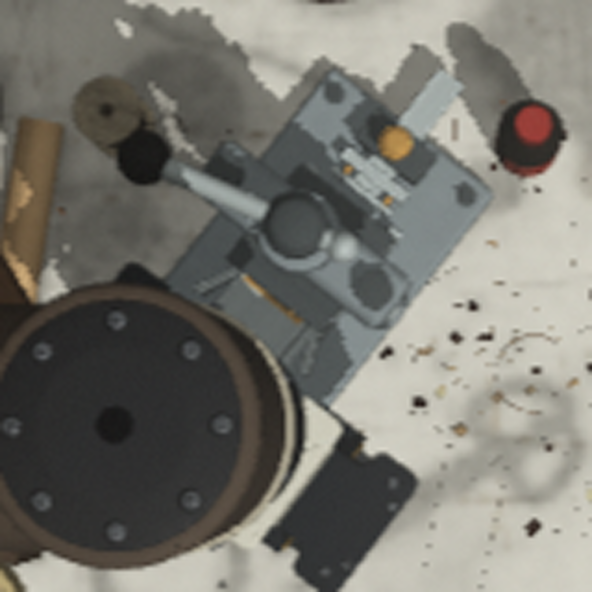

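```bash
python3 -m crank '[{"slide":[-0.002,0,0],"turn":[0,0,0],"fingers":0.14},{"slide":[-0.004,0,0],"turn":[0,0,0],"fingers":0.14}]' 20 >/dev/null; python3 r.py
python3 -m crank '[{"slide":[-0.002,0,0],"turn":[0,0,0],"fingers":0.14},{"slide":[-0.003,0,0],"turn":[0,0,0],"fingers":0.14}]' 20 >/dev/null; python3 r.py
```

```text
[-0.1017 -0.0362] [-3.1371 -0.204  -0.3077]
[-0.1001 -0.0362] [-3.3764  0.3942 -0.2285]
```

```bash
python3 -m crank '[{"slide":[-0.002,0,0],"turn":[0,0,0],"fingers":0.14},{"slide":[-0.004,0,0],"turn":[0,0,0],"fingers":0.14}]' 20 >/dev/null; python3 r.py
python3 -m crank '[{"slide":[-0.002,0,0],"turn":[0,0,0],"fingers":0.14},{"slide":[-0.003,0,0],"turn":[0,0,0],"fingers":0.14}]' 20 >/dev/null; python3 r.py
```

```text
[-0.0982 -0.0362] [-2.8104 -0.5277 -0.641 ]
[-0.0965 -0.0362] [-3.683  -0.4167 -0.366 ]
```

```bash
python3 -m crank '[{"slide":[-0.002,0,0],"turn":[0,0,0],"fingers":0.14},{"slide":[-0.004,0,0],"turn":[0,0,0],"fingers":0.14}]' 20 >/dev/null; python3 r.py
python3 -m crank '[{"slide":[-0.002,0,0],"turn":[0,0,0],"fingers":0.14},{"slide":[-0.003,0,0],"turn":[0,0,0],"fingers":0.14}]' 20 >/dev/null; python3 r.py
```

```text
[-0.0946 -0.0362] [-4.351  -0.941  -0.5338]
[-0.0931 -0.0362] [-3.9765 -0.4253  0.2817]
```

```bash
python3 -m crank '[{"slide":[-0.002,0,0],"turn":[0,0,0],"fingers":0.14},{"slide":[-0.004,0,0],"turn":[0,0,0],"fingers":0.14}]' 20 >/dev/null; python3 r.py
```

```text
[-0.0913 -0.0363] [-5.0852 -1.8067  0.4188]
```

Force may be starting to rise (−5 N); smaller steps now.

```bash
python3 -m crank '[{"slide":[-0.002,0,0],"turn":[0,0,0],"fingers":0.14},{"slide":[-0.002,0,0],"turn":[0,0,0],"fingers":0.14}]' 20 >/dev/null; python3 r.py
python3 -m crank '[{"slide":[-0.002,0,0],"turn":[0,0,0],"fingers":0.14},{"slide":[-0.002,0,0],"turn":[0,0,0],"fingers":0.14}]' 20 >/dev/null; python3 r.py
```

```text
[-0.0901 -0.0362] [-3.752  -0.9245  1.1027]
[-0.0892 -0.0363] [-3.8493 -1.332   1.1743]
```

```bash
python3 -m crank '[{"slide":[-0.002,0,0],"turn":[0,0,0],"fingers":0.14},{"slide":[-0.002,0,0],"turn":[0,0,0],"fingers":0.14}]' 20 >/dev/null; python3 r.py
```

```text
[-0.0883 -0.0363] [-3.9725 -0.9334  1.2612]
```

```bash
python3 -m crank '[{"slide":[-0.002,0,0],"turn":[0,0,0],"fingers":0.14},{"slide":[-0.004,0,0],"turn":[0,0,0],"fingers":0.14}]' 20 >/dev/null; python3 r.py
python3 -m crank '[{"slide":[-0.002,0,0],"turn":[0,0,0],"fingers":0.14},{"slide":[-0.002,0,0],"turn":[0,0,0],"fingers":0.14}]' 20 >/dev/null; python3 r.py
```

```text
[-0.0868 -0.0364] [-8.2126 -0.8844  3.2904]
[-0.0862 -0.0366] [-8.3983 -0.9004  4.772 ]
```

```bash
python3 -m crank '[{"slide":[-0.002,0,0],"turn":[0,0,0],"fingers":0.14},{"slide":[-0.003,0,0],"turn":[0,0,0],"fingers":0.14}]' 20 >/dev/null; python3 r.py
```

```text
[-0.0856 -0.0368] [-13.0376  -0.9715   7.6193]
```

```bash
python3 -m crank '[{"slide":[-0.002,0,0],"turn":[0,0,0],"fingers":0.14},{"slide":[-0.002,0,0],"turn":[0,0,0],"fingers":0.14},{"slide":[-0.002,0,0],"turn":[0,0,0],"fingers":0.14}]' 20; python3 r.py
```

```text
t: 30.52
eef_pos: [0.4957, -0.2154, -0.0023]
ee_rot: [-3.136, -0.007, 2.46]
force: [-10.3, 8.2, 8.8]
width: 0.05
[-0.085  -0.0369] [-13.1863  -0.1955   8.8225]
```

```bash
python3 -m crank '[{"slide":[0.004,0,0],"turn":[0,0,0],"fingers":0.14},{"slide":[0.012,0,0],"turn":[0,0,0],"fingers":0.14},{"slide":[0.04,0,0],"turn":[0,0,0],"fingers":0.14},{"slide":[0.08,0,-0.03],"turn":[0,0,0],"fingers":0.14},{"slide":[0.08,0,-0.1],"turn":[0,0,0],"fingers":0.14}]' 20
python3 - <<'E'
from h import *
ct,cs=get_calibration('top'),get_calibration('scene')
def tri(a,b):
    f=lambda P:np.r_[(proj('top',P,ct)-a).ravel(),(proj('scene',P,cs)-b).ravel()]
    r=least_squares(f,[.8,-.25,.1]); return r.x,r.fun
print(tri((266,48),(168,130)))
print(ray('top',(259,100),0,ct))
shot('top','t26',(170,120,330,280),3.7)
c=shot('wrist','w26',None,1.4);print(tpress())
E
```

```text
t: 30.93
eef_pos: [0.463, -0.1896, 0.045]
ee_rot: [-3.135, -0.009, 2.459]
force: [0.1, -0.0, -0.8]
width: 0.0497
(array([ 0.8066, -0.2835,  0.2387]), array([ 0.6138,  1.0652, -1.3829, -0.275 ]))
[ 0.7852 -0.2557]
[-0.1189 -0.0336  0.077 ]
```

View pics/t26.png

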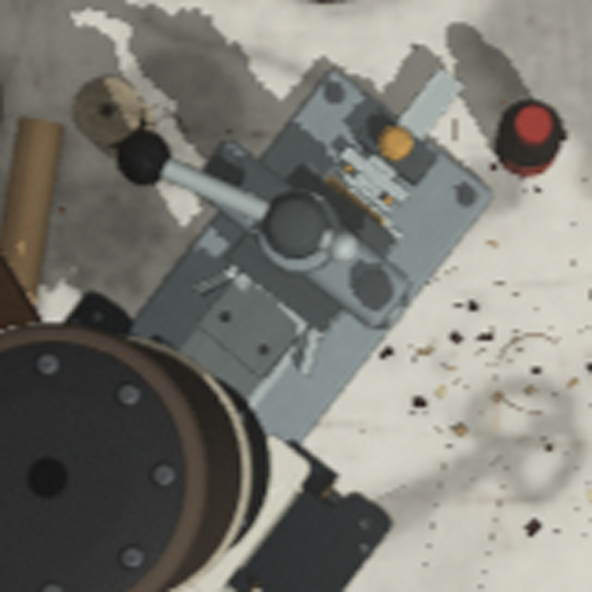

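View pics/w26.png

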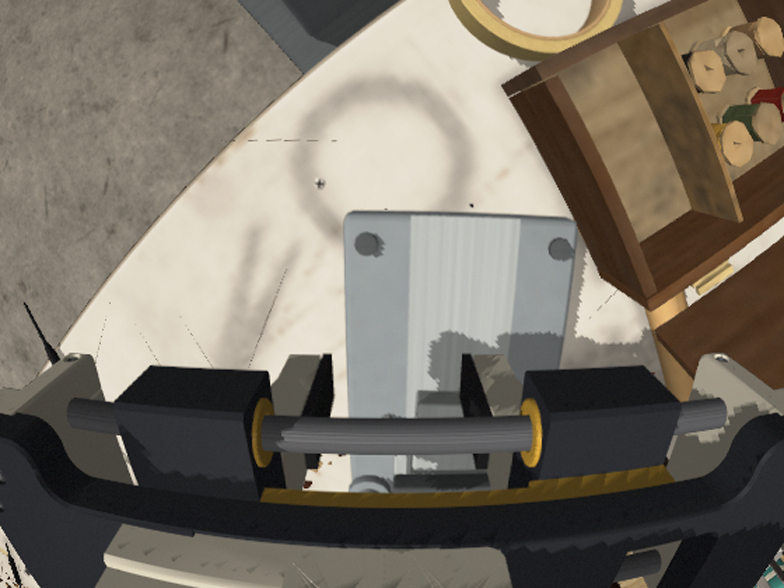

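```bash
cat >> h.py <<'E'
def hand(phi,gap=0.,r=.058,z=.154,half=.021,off=0.):
    th=np.radians(110)-phi; er=np.array([np.cos(th),np.sin(th)]); t=np.array([np.sin(th),-np.cos(th)])
    c=r*er-(half+.006+gap)*t
    yaw=th+PRESS[2]; rowt(at(PRESS,[c[0],c[1],z])[0],ori(yaw,0.))
E
python3 - <<'E'
from h import *
hand(.12,gap=.02,z=.24); hand(.12,gap=.02)
E
```

```text
slide [-0.1233, 0.1579, -0.325] turn [-0.0006, 0.0009, -0.2847] dist 0.1909 deg 102.5
slide [-0.1223, 0.1577, -0.153] turn [-0.0006, 0.0009, -0.2847] dist 0.1257 deg 102.5
```

```bash
python3 -m crank '[{"slide":[0,0,-0.08],"turn":[0,0,0],"fingers":-1},{"slide":[0,0,-0.16],"turn":[0,0,0],"fingers":-1},{"slide":[0,0,-0.24],"turn":[0,0,-0.02],"fingers":-1},{"slide":[0,0,-0.325],"turn":[0,0,-0.04],"fingers":-1},{"slide":[0,0,-0.325],"turn":[0,0,-0.06],"fingers":-1}]' 20
python3 -m crank '[{"slide":[0,0,0],"turn":[0,0,-0.2],"fingers":-1},{"slide":[0,0,0],"turn":[0,0,-0.2],"fingers":-1},{"slide":[0,0,0],"turn":[0,0,-0.2],"fingers":-1},{"slide":[0,0,0],"turn":[0,0,-0.2],"fingers":-1},{"slide":[0,0,0],"turn":[0,0,-0.2],"fingers":-1}]' 20
python3 - <<'E'
from h import *
print(tpress());hand(.12,gap=.02,z=.24)
E
```

```text
t: 31.45
eef_pos: [0.474, -0.1923, 0.2201]
ee_rot: [-3.141, 0.012, 2.843]
force: [2.3, 0.2, 0.6]
width: 0.0222
t: 31.87
eef_pos: [0.4698, -0.1911, 0.2113]
ee_rot: [-3.141, -0.001, -2.817]
force: [0.2, -0.2, 0.5]
width: 0.0003
[-0.1206 -0.0348  0.2353]
slide [-0.2021, -0.0196, -0.0096] turn [-0.0, -0.0003, -0.1249] dist 0.1017 deg 45.0
```

```bash
python3 -m crank '[{"slide":[-0.04,0,0],"turn":[0,0,-0.125],"fingers":-1},{"slide":[-0.09,-0.01,-0.005],"turn":[0,0,-0.125],"fingers":-1},{"slide":[-0.14,-0.015,-0.0096],"turn":[0,0,-0.125],"fingers":-1},{"slide":[-0.2,-0.0196,-0.0096],"turn":[0,0,-0.125],"fingers":-1},{"slide":[-0.2021,-0.0196,-0.0096],"turn":[0,0,-0.125],"fingers":-1}]' 20
python3 -m crank '[{"slide":[0,0,0],"turn":[0,0,-0.03],"fingers":-1},{"slide":[0,0,0],"turn":[0,0,-0.03],"fingers":-1}]' 20
python3 - <<'E'
from h import *
print(tpress());hand(.12,gap=.02,z=.24);hand(.12,gap=.02)
shot('top','t27',(170,120,330,280),3.7);shot('wrist','w27',None,1.4)
E
```

```text
t: 32.28
eef_pos: [0.5727, -0.1679, 0.2147]
ee_rot: [-3.142, -0.002, -2.191]
force: [0.3, -0.0, -0.6]
width: 0.0005
t: 32.45
eef_pos: [0.5692, -0.1684, 0.2149]
ee_rot: [3.14, -0.002, -2.002]
force: [-0.4, 0.3, 0.1]
width: 0.0005
[-0.0583  0.046   0.2389]
slide [-0.0001, 0.0012, -0.0022] turn [0.0003, -0.0003, 0.0047] dist 0.0013 deg 1.7
slide [-0.0004, 0.0009, 0.1698] turn [0.0003, -0.0003, 0.0047] dist 0.0849 deg 1.7
```

View pics/w27.png

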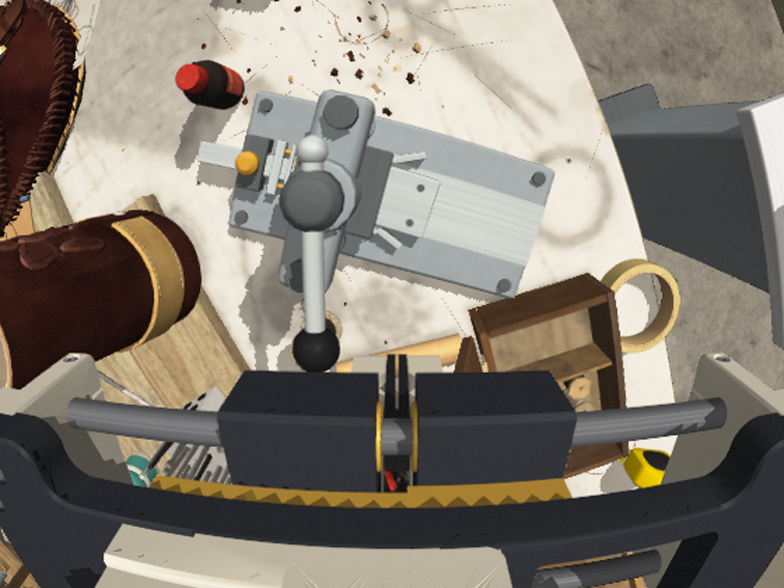

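```bash
python3 - <<'E'
from h import *
c=get_calibration('wrist'); t=tip()
for z in (.24,.167,.154): print(z,proj('wrist',[t[0],t[1],z],c)*1.4)
for q in [(312,195),(316,350)]:
    for z in (.167,.175): print(q,z,ray('wrist',unz([q],0,0,1.4)[0],z,c))
k=ray('wrist',unz([(316,350)],0,0,1.4)[0],.167,c); h=ray('wrist',unz([(312,195)],0,0,1.4)[0],.18,c)
# bar near knob & near hub
b=ray('wrist',unz([(315,300)],0,0,1.4)[0],.167,c)
print(k,h,b,np.hypot(*(k-h)))
def ang(a,b): d=a-b; return np.degrees(np.arctan2(d[1],d[0])-PRESS[2])
print('angle knob-hub',ang(k,h),'knob-PRESS',ang(k,np.array(PRESS[:2])),np.hypot(*(k-PRESS[:2])))
E
```

```text
0.24 [[397.2731 367.4824]]
0.167 [[396.8749 307.7207]]
0.154 [[396.825  300.3032]]
(312, 195) 0.167 [ 0.5826 -0.2444]
(312, 195) 0.175 [ 0.581  -0.2444]
(316, 350) 0.167 [ 0.6222 -0.165 ]
(316, 350) 0.175 [ 0.6192 -0.1677]
[ 0.6222 -0.165 ] [ 0.5799 -0.2444] [ 0.6081 -0.1921] 0.08993530148396094
angle knob-hub 101.48313259973648 knob-PRESS 103.44037485953568 0.08461553401496777
```

```bash
python3 -m crank '[{"slide":[-0.003,0,0.06],"turn":[0,0,0.0047],"fingers":-1},{"slide":[-0.006,0,0.12],"turn":[0,0,0.0047],"fingers":-1},{"slide":[-0.006,0,0.168],"turn":[0,0,0.0047],"fingers":-1},{"slide":[-0.006,0,0.168],"turn":[0,0,0.0047],"fingers":-1}]' 20
python3 - <<'E'
from h import *
print(tip(),get_state()['force'])
for g in (.012,.004,0): hand(.12,gap=g,r=.055)
shot('wrist','w28',None,1.4)
E
```

```text
t: 32.88
eef_pos: [0.5655, -0.1654, 0.1263]
ee_rot: [3.132, -0.005, -2.042]
force: [-0.4, 0.0, -1.0]
width: 0.0006
[ 0.5658 -0.1654  0.1503] [-0.3825  0.0306 -1.0046]
slide [0.0079, -0.0241, -0.0077] turn [0.0016, -0.0007, -0.0017] dist 0.0133 deg 0.9
slide [0.0077, -0.0401, -0.0078] turn [0.0016, -0.0007, -0.0017] dist 0.0208 deg 0.9
slide [0.0076, -0.0481, -0.0079] turn [0.0016, -0.0007, -0.0017] dist 0.0247 deg 0.9
```

View pics/w28.png

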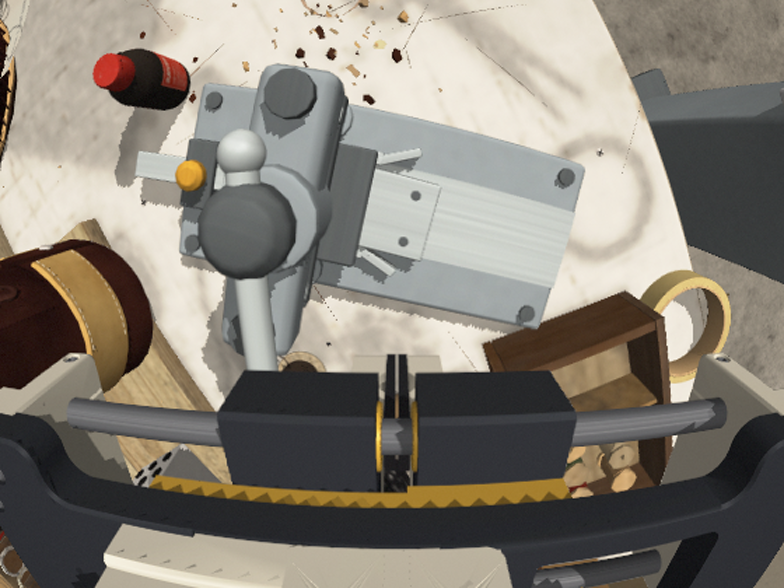

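```bash
python3 -m crank '[{"slide":[0.004,-0.012,-0.008],"turn":[0,0,-0.0017],"fingers":-1},{"slide":[0.0079,-0.0241,-0.01],"turn":[0,0,-0.0017],"fingers":-1},{"slide":[0.0078,-0.034,-0.01],"turn":[0,0,-0.0017],"fingers":-1},{"slide":[0.0077,-0.04,-0.01],"turn":[0,0,-0.0017],"fingers":-1},{"slide":[0.0077,-0.04,-0.01],"turn":[0,0,-0.0017],"fingers":-1}]' 20
python3 - <<'E'
from h import *
print(tip(),get_state()['force'])
for p in (.12,.2,.3,.4): hand(p,r=.055,z=.156)
E
```

```text
t: 33.35
eef_pos: [0.5854, -0.1788, 0.1365]
ee_rot: [3.139, -0.002, -2.029]
force: [0.2, -0.2, -0.5]
width: 0.0003
[ 0.5855 -0.1788  0.1605] [ 0.2216 -0.2401 -0.4865]
slide [0.0018, -0.0007, 0.0091] turn [0.0004, -0.0003, 0.0005] dist 0.0046 deg 0.2
slide [-0.0022, -0.0096, 0.0091] turn [0.0004, -0.0004, 0.0132] dist 0.0067 deg 4.8
slide [-0.0061, -0.0212, 0.009] turn [0.0004, -0.0004, 0.0291] dist 0.0119 deg 10.5
slide [-0.0088, -0.0332, 0.009] turn [0.0004, -0.0004, 0.045] dist 0.0177 deg 16.2
```

```bash
python3 -m crank '[{"slide":[-0.001,-0.005,0.006],"turn":[0,0,0.007],"fingers":-1},{"slide":[-0.0022,-0.0096,0.006],"turn":[0,0,0.0132],"fingers":-1},{"slide":[-0.0042,-0.0154,0.006],"turn":[0,0,0.021],"fingers":-1},{"slide":[-0.0061,-0.0212,0.006],"turn":[0,0,0.0291],"fingers":-1},{"slide":[-0.0061,-0.0212,0.006],"turn":[0,0,0.0291],"fingers":-1}]' 20
python3 - <<'E'
from h import *
print(tip(),get_state()['force'])
for p in (.3,.4,.5,.6): hand(p,r=.055,z=.157)
shot('wrist','w29',None,1.4)
E
```

```text
t: 33.77
eef_pos: [0.5945, -0.1801, 0.1325]
ee_rot: [3.137, -0.004, -2.214]
force: [-1.1, 1.3, 0.9]
width: 0.0
[ 0.5947 -0.1801  0.1565] [-1.1357  1.2964  0.8635]
slide [-0.0009, -0.0036, -0.001] turn [0.0008, -0.0006, -0.0003] dist 0.0019 deg 0.4
slide [-0.0058, -0.0148, -0.0011] turn [0.0007, -0.0007, 0.0156] dist 0.008 deg 5.6
slide [-0.0095, -0.0265, -0.0012] turn [0.0007, -0.0007, 0.0315] dist 0.0141 deg 11.4
slide [-0.012, -0.0385, -0.0012] turn [0.0007, -0.0007, 0.0474] dist 0.0202 deg 17.1
```

View pics/w29.png

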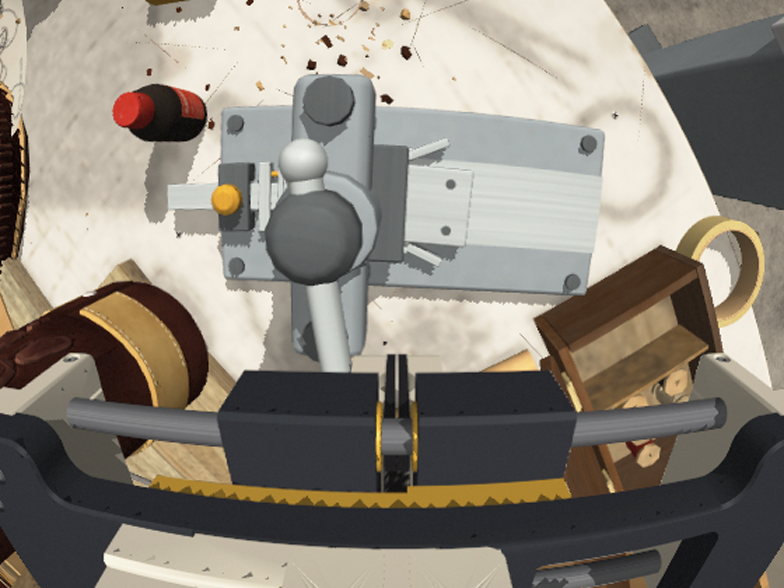

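```bash
python3 -m crank '[{"slide":[-0.003,-0.008,0],"turn":[0,0,0.0078],"fingers":-1},{"slide":[-0.0058,-0.0148,0],"turn":[0,0,0.0156],"fingers":-1},{"slide":[-0.0095,-0.0265,0],"turn":[0,0,0.0315],"fingers":-1},{"slide":[-0.0095,-0.0265,0],"turn":[0,0,0.0315],"fingers":-1}]' 20
python3 - <<'E'
from h import *
s=get_state();Rm=R.from_euler('xyz',s['ee_rot']).as_matrix();print(tip(),'tool force',Rm.T@s['force'])
for p in (.5,.6,.7,.8): hand(p,r=.055,z=.157)
shot('wrist','w30',None,1.4)
E
```

```text
t: 34.15
eef_pos: [0.6083, -0.1845, 0.1325]
ee_rot: [3.138, -0.005, -2.412]
force: [-2.4, 0.3, 0.7]
width: 0.0004
[ 0.6085 -0.1845  0.1565] tool force [ 1.5964  1.8511 -0.6886]
slide [0.0002, 0.0009, -0.001] turn [0.0005, -0.0008, 0.0] dist 0.0007 deg 0.3
slide [-0.0047, -0.0104, -0.0011] turn [0.0005, -0.0008, 0.0159] dist 0.0057 deg 5.7
slide [-0.0083, -0.022, -0.0012] turn [0.0005, -0.0008, 0.0318] dist 0.0118 deg 11.5
slide [-0.0109, -0.034, -0.0012] turn [0.0004, -0.0008, 0.0477] dist 0.0179 deg 17.2
```

View pics/w30.png

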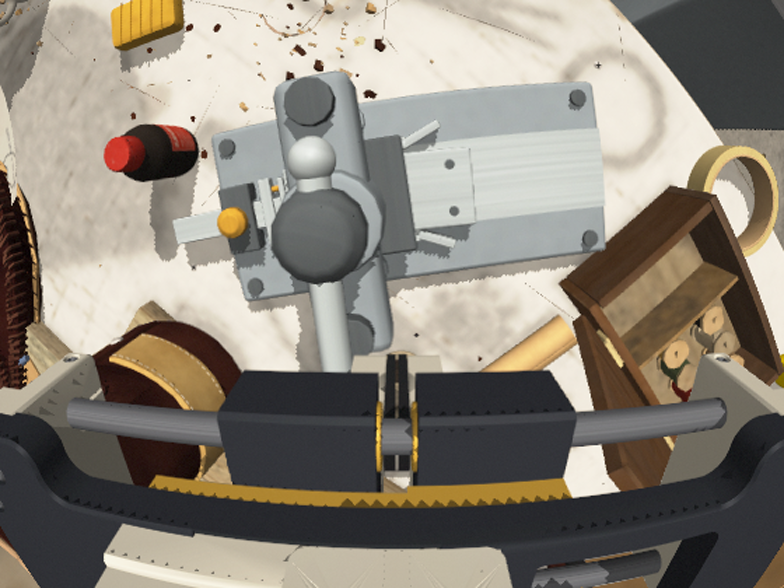

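```bash
python3 -m crank '[{"slide":[-0.0024,-0.005,0],"turn":[0,0,0.008],"fingers":-1},{"slide":[-0.0047,-0.0104,0],"turn":[0,0,0.0159],"fingers":-1},{"slide":[-0.0065,-0.0162,0],"turn":[0,0,0.024],"fingers":-1},{"slide":[-0.0083,-0.022,0],"turn":[0,0,0.0318],"fingers":-1},{"slide":[-0.0109,-0.034,0],"turn":[0,0,0.0477],"fingers":-1}]' 20
python3 - <<'E'
from h import *
s=get_state();Rm=R.from_euler('xyz',s['ee_rot']).as_matrix();print(tip(),'tool force',Rm.T@s['force'])
for p in (.8,.9,1.0,1.1): hand(p,r=.055,z=.157)
E
```

```text
t: 34.62
eef_pos: [0.6231, -0.1926, 0.1325]
ee_rot: [3.139, -0.005, -2.706]
force: [-2.5, 3.1, -0.3]
width: 0.0004
[ 0.6233 -0.1926  0.1565] tool force [0.9689 3.8653 0.353 ]
slide [-0.0003, -0.0022, -0.001] turn [0.0004, -0.0008, 0.001] dist 0.0012 deg 0.5
slide [-0.0051, -0.0135, -0.001] turn [0.0004, -0.0008, 0.0169] dist 0.0072 deg 6.1
slide [-0.0087, -0.0252, -0.0011] turn [0.0003, -0.0008, 0.0328] dist 0.0133 deg 11.8
slide [-0.0112, -0.0372, -0.0011] turn [0.0003, -0.0008, 0.0487] dist 0.0194 deg 17.5
```

```bash
python3 -m crank '[{"slide":[-0.0024,-0.007,0],"turn":[0,0,0.008],"fingers":-1},{"slide":[-0.0051,-0.0135,0],"turn":[0,0,0.0169],"fingers":-1},{"slide":[-0.007,-0.0192,0],"turn":[0,0,0.0248],"fingers":-1},{"slide":[-0.0087,-0.0252,0],"turn":[0,0,0.0328],"fingers":-1},{"slide":[-0.0087,-0.0252,0],"turn":[0,0,0.0328],"fingers":-1}]' 20
python3 - <<'E'
from h import *
s=get_state();Rm=R.from_euler('xyz',s['ee_rot']).as_matrix();print(tip(),'tool force',Rm.T@s['force'])
for p in (1.0,1.1,1.2,1.3): hand(p,r=.055,z=.157)
shot('wrist','w31',None,1.4)
E
```

```text
t: 35.03
eef_pos: [0.633, -0.2028, 0.1324]
ee_rot: [3.141, -0.005, -2.913]
force: [-2.1, 1.1, -0.4]
width: 0.0004
[ 0.6331 -0.2027  0.1564] tool force [1.7886 1.577  0.3822]
slide [0.0009, 0.0014, -0.0012] turn [0.0002, -0.0008, -0.0002] dist 0.001 deg 0.3
slide [-0.004, -0.0099, -0.0012] turn [0.0001, -0.0008, 0.0157] dist 0.0054 deg 5.7
slide [-0.0077, -0.0215, -0.0012] turn [0.0001, -0.0008, 0.0316] dist 0.0115 deg 11.4
slide [-0.0102, -0.0335, -0.0013] turn [0.0, -0.0008, 0.0475] dist 0.0175 deg 17.1
```

View pics/w31.png

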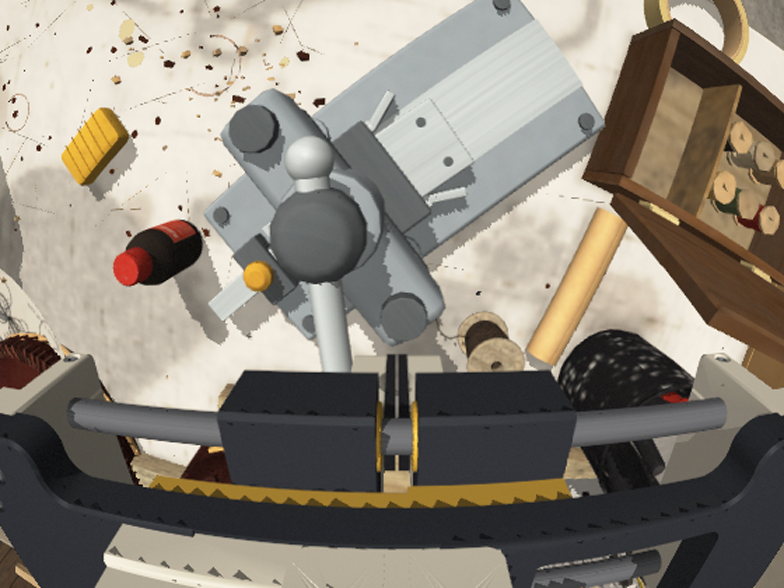

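```bash
python3 -m crank '[{"slide":[-0.002,-0.005,0],"turn":[0,0,0.008],"fingers":-1},{"slide":[-0.004,-0.0099,0],"turn":[0,0,0.0157],"fingers":-1},{"slide":[-0.006,-0.0157,0],"turn":[0,0,0.0237],"fingers":-1},{"slide":[-0.0077,-0.0215,0],"turn":[0,0,0.0316],"fingers":-1},{"slide":[-0.0077,-0.0215,0],"turn":[0,0,0.0316],"fingers":-1}]' 20
python3 - <<'E'
from h import *
s=get_state();Rm=R.from_euler('xyz',s['ee_rot']).as_matrix();print(tip(),'tool force',Rm.T@s['force'])
for p in (1.25,1.3,1.35,1.4): hand(p,r=.055,z=.157)
E
```

```text
t: 35.5
eef_pos: [0.6395, -0.2122, 0.1325]
ee_rot: [-3.142, -0.004, -3.112]
force: [-0.5, 4.0, 1.1]
width: 0.0006
[ 0.6396 -0.2122  0.1565] tool force [ 0.3536  3.9663 -1.1312]
slide [-0.0018, -0.0059, -0.001] turn [-0.0, -0.0007, 0.008] dist 0.0031 deg 2.9
slide [-0.0041, -0.0116, -0.001] turn [-0.0, -0.0007, 0.0159] dist 0.0062 deg 5.7
slide [-0.0061, -0.0174, -0.001] turn [-0.0001, -0.0007, 0.0239] dist 0.0092 deg 8.6
slide [-0.0078, -0.0232, -0.001] turn [-0.0001, -0.0007, 0.0318] dist 0.0123 deg 11.5
```

```bash
python3 -m crank '[{"slide":[-0.0018,-0.0059,0],"turn":[0,0,0.008],"fingers":-1},{"slide":[-0.0041,-0.0116,0],"turn":[0,0,0.0159],"fingers":-1},{"slide":[-0.0041,-0.0116,0],"turn":[0,0,0.0159],"fingers":-1}]' 20
python3 - <<'E'
from h import *
s=get_state();Rm=R.from_euler('xyz',s['ee_rot']).as_matrix();print(tip(),'tool force',Rm.T@s['force'])
for p in (1.35,1.4,1.45): hand(p,r=.055,z=.157)
c=shot('wrist','w32',None,1.4);np.savez('pics/w32c.npz',K=c['K'],pose=c['pose'])
E
```

```text
t: 35.75
eef_pos: [0.6421, -0.2179, 0.1325]
ee_rot: [-3.141, -0.004, 3.072]
force: [1.0, 3.9, -0.8]
width: 0.0007
[ 0.6422 -0.2179  0.1565] tool force [-0.7425  3.9117  0.8324]
slide [-0.0019, -0.0057, -0.001] turn [-0.0001, -0.0006, 0.0081] dist 0.003 deg 2.9
slide [-0.0041, -0.0114, -0.001] turn [-0.0001, -0.0006, 0.016] dist 0.0061 deg 5.8
slide [-0.0061, -0.0172, -0.001] turn [-0.0001, -0.0006, 0.024] dist 0.0091 deg 8.6
```

View pics/w32.png

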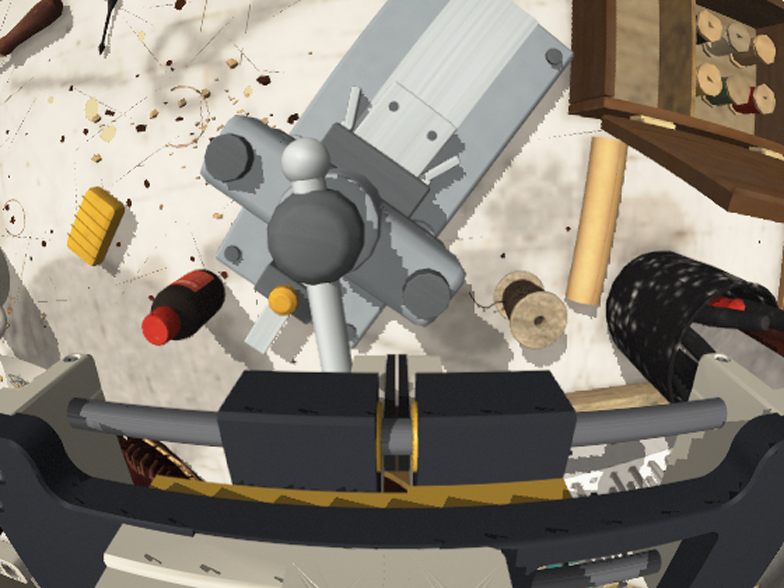

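```bash
python3 -m crank '[{"slide":[-0.0019,-0.0057,0],"turn":[0,0,0.0081],"fingers":-1},{"slide":[-0.0019,-0.0057,0],"turn":[0,0,0.0081],"fingers":-1}]' 20
python3 -m crank '[{"slide":[-0.002,-0.0057,0],"turn":[0,0,0.008],"fingers":-1},{"slide":[-0.002,-0.0057,0],"turn":[0,0,0.008],"fingers":-1}]' 20
python3 - <<'E'
from h import *
s=get_state();Rm=R.from_euler('xyz',s['ee_rot']).as_matrix();print(tip(),'tool force',Rm.T@s['force'])
for p in (1.4,1.45,): hand(p,r=.055,z=.157)
E
```

```text
t: 35.97
eef_pos: [0.6431, -0.2208, 0.1326]
ee_rot: [-3.141, -0.003, 3.021]
force: [2.1, 4.0, -1.2]
width: 0.0004
t: 36.13
eef_pos: [0.644, -0.2217, 0.1325]
ee_rot: [3.14, -0.003, 2.971]
force: [1.9, 12.9, 0.2]
width: 0.0004
[ 0.644  -0.2218  0.1565] tool force [ 0.2996 13.0629 -0.1926]
slide [-0.0003, -0.004, -0.0011] turn [0.0003, -0.0005, -0.0] dist 0.0021 deg 0.2
slide [-0.0029, -0.0096, -0.0011] turn [0.0003, -0.0005, 0.0079] dist 0.005 deg 2.9
```

End stop felt (13 N, was 4 N). Back off and check.

```bash
python3 -m crank '[{"slide":[0,0.02,0],"turn":[0,0,0],"fingers":-1},{"slide":[0,0.05,0],"turn":[0,0,0],"fingers":-1},{"slide":[0,0.05,-0.06],"turn":[0,0,0],"fingers":-1},{"slide":[0,0.05,-0.14],"turn":[0,0,0],"fingers":-1},{"slide":[0,0.05,-0.2],"turn":[0,0,0],"fingers":-1}]' 20
python3 -m crank '[{"slide":[0.0,0.1,-0.02],"turn":[0,0,-0.02],"fingers":-1},{"slide":[0.08,0.2,-0.02],"turn":[0,0,-0.04],"fingers":-1},{"slide":[0.16,0.2,-0.02],"turn":[0,0,-0.06],"fingers":-1},{"slide":[0.24,0.2,-0.02],"turn":[0,0,-0.08],"fingers":-1},{"slide":[0.24,0.2,-0.02],"turn":[0,0,-0.08],"fingers":-1}]' 20
python3 - <<'E'
from h import *
print(tpress(),get_state()['force'])
shot('wrist','w33',None,1.4);shot('top','t33',(170,120,390,310),3.1);shot('scene','s33',(150,130,430,340),2.8)
E
```

```text
t: 36.55
eef_pos: [0.6478, -0.1992, 0.2351]
ee_rot: [-3.138, -0.004, 2.972]
force: [0.8, -0.0, 0.8]
width: 0.0002
t: 36.97
eef_pos: [0.5431, -0.0786, 0.2434]
ee_rot: [3.141, -0.005, -2.8]
force: [-0.6, 0.4, 0.1]
width: 0.0006
[-0.1356  0.0986  0.2674] [-0.5956  0.3785  0.1479]
```

View pics/t33.png

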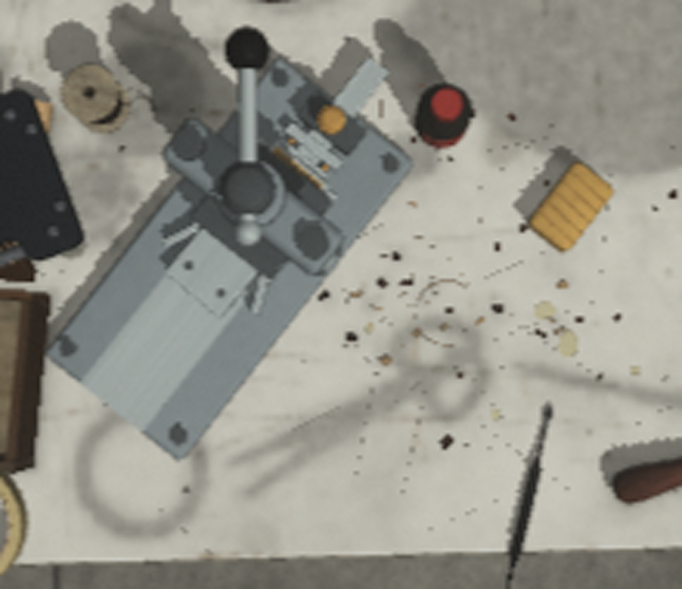

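View pics/s33.png

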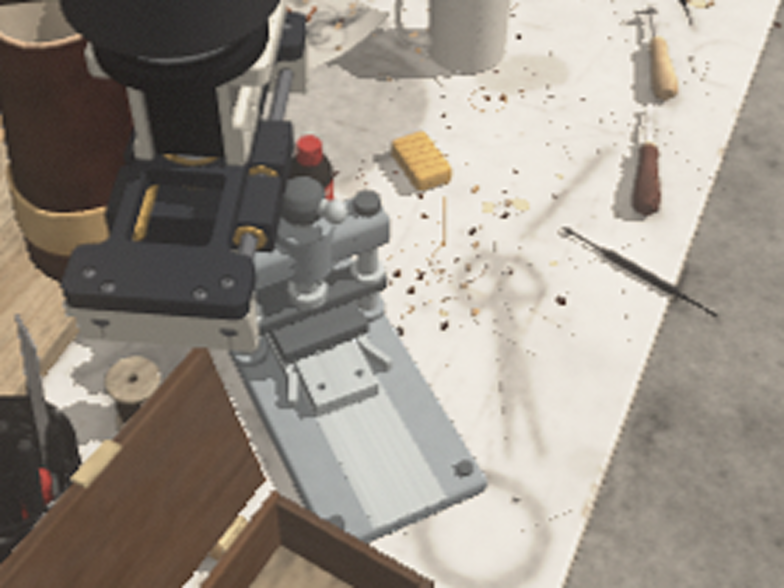

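```bash
python3 - <<'E'
from h import *
ct=get_calibration('top')
k=ray('top',unz([(246,48)],170,120,3.1)[0],.167,ct)
d=k-np.array(PRESS[:2]);print('r',np.hypot(*d),'phi',np.radians(110)-(np.arctan2(d[1],d[0])-PRESS[2]))
print('holes now',unz([(188,265),(221,293)],170,120,3.1),'before nip',unz([(225,316),(264,349)],170,120,3.7))
a=cv2.cvtColor(cv2.imread('pics/t33_raw.png'),6).astype(float);b=cv2.cvtColor(cv2.imread('pics/t26_raw.png'),6).astype(float)
t=b[195:222,222:250].astype(np.uint8); print(cv2.minMaxLoc(cv2.matchTemplate(a[185:232,212:260].astype(np.uint8),t,cv2.TM_CCOEFF_NORMED)))
E
```

```text
r 0.08595575985241319 phi 1.2576445046648503
holes now [[230.3065 205.1452]
 [240.9516 214.1774]] before nip [[230.4459 205.0405]
 [240.9865 213.9595]]
(-0.2725319564342499, 0.5132333040237427, (6, 20), (10, 10))
```

```bash
python3 -c "
from station import *
job_done(); print(get_state()['t'])"
```

```text
the job is handed in; nothing more can be done
the job is handed in; nothing more can be done
```

The die plate is loaded die end first, bearing on the back gauge, and nipped with the screw handle turned to its end stop. I handed the job in at about 37 s.

**Last checks**
- **Gauge:** I pushed until the force rose from about 4 N of drag to about 13 N, so roughly 9 N on the gauge. That is under the 20 N slip limit. When I withdrew the finger, the face could spring back only until friction held it. I did not measure the bearing force left after that.
- **Plate:** its two holes in the top view stayed within about 0.2 px between withdrawing and nipping, so it did not shift.
- **Handle:** the final picture gives about 1.26 rad, which is the 1.25 stop within measuring error. I felt the stop as a rise from 4 to 13 N.
- **Bystanders:** the wax, bottle and spool look unmoved in the final pictures. I compared them by eye, not by measurement.
- **Clearance:** the gripper was clear above the press with no force on it.

**What went wrong or disagreed**
- **Fingertips:** they ended about 24 mm short of the reported TCP. My other estimates ranged from 28 to 37 mm. My first grip missed and pressed about 30 N on top of the plate.
- **Fingertips on the bench:** later descents, correcting for that offset, also pressed them on the bench, up to about 30 N.
- **Reach limit:** the first tilted grip ran into joint limits, so I set the plate back down and regripped it.
- **Press contact:** on that carry the plate's nose touched the crosshead. About 31 N showed briefly, part of it from the motion, then about 10 N steady until I backed off.
- **Jam:** on the first push the plate cocked and stopped between the guides at about 12 N. I straightened it before feeling for the gauge.

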